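# Clamp up the cap carriers for printing

## Task

Load every cap carrier into the blue gang clamp for printing: drive the green wedge fully home in its lane so that it holds the sprung bar open, then slide the carriers side by side, blank end first, under the open bar until each is felt to stop against the brass depth stop. With the bar still open slide the red-knobbed side jaw up until it presses firmly but gently (a few newtons) on the row, so that the carriers sit against one another and against the fence with no gaps. Then draw out the wedge so that the bar comes down on the carriers, lay the wedge back on its black mat, standing on its flat base, and leave the other things on the bench where they are.

Things in the scene. Friction and masses are not known exactly. Their poses are not given: they have to be found in the camera images.
- clamp: Blue gang clamp, fixed; plate 12 mm thick, x -112 to 110, y -112 to 124 mm from its origin (on its underside). Its +x points away from the open front, the way carriers and wedge slide in. Fence: wall 20 mm high, y 74 to 84, x -105 to 18 mm. Wedge lane: y 84 to 118 mm, with a 6 mm rail outside. Carriers go on the plate between fence and side jaw; its top is 12 mm above the bench.
- hold_bar (a joint): Angle of the sprung hold-down bar, rad: 0 down with nothing under it, about 0.09 resting on carriers, about 0.32 held open by the wedge (rod then 26 mm above the plate). Hinge along clamp y at x 100, z 50 mm. A spring presses the 12 mm press rod down with 3 to 6 N. A free roller on its +y end lies over the wedge lane.
- bar_mid (a point): Point on the axis of the steel press rod, at clamp y = 0; at clamp x = 35 mm when down, 30 mm when open (rod radius 6 mm).
- lane_home (a point): Point on the base plate (clamp frame x = 45, y = 101, z = 12 mm) over which the wedge's origin lies when the wedge is fully home, its thin end against the small dark block that ends the lane. Axes parallel to the clamp's.
- stop_face (a point): Middle of the front face of the brass depth stop, 5 mm above the plate: a bar 140 mm wide, 9 mm high, behind the press rod. It is stiff and preset 52 to 62 mm behind the clamp's origin, differing from start to start. Axes parallel to the clamp's. A seated carrier's centre is 60 mm in front of it.
- fence_face (a point): Point on the bay side of the fence (clamp frame y = 74 mm), 5 mm above the base plate; axes parallel to the clamp's. A carrier touching the fence has its centre 21 mm from it, at -y.
- side_jaw (a joint): Travel of the side jaw along clamp +y towards the fence (m, 0 = fully open, 154 mm from the fence; at most 0.12). About 2 N of friction; it stays where it is left.
- jaw_knob (a point): Centre of the red grip block of the side jaw: 24 (x) x 14 (y) x 32 (z) mm, free from 28 to 58 mm above the bench. The jaw's face is 21 mm from it towards +y (clamp frame).
- jaw_face (a point): Point on the jaw face that meets the row of carriers, 5 mm above the base plate, axes parallel to the clamp's.
- carrier_a_c (a point): Centre of the plate of cap carrier a: aluminium, 120 (x) x 42 (y) x 10 mm, 0.15 to 0.25 kg, lying flat, with an orange grip block at its -x end and two black caps (24 mm, tops 19 mm above the underside) on its middle. Its bare +x end, 38 mm long, goes under the bar. All are alike; two or three are present.
- carrier_a_grip (a point): Centre of carrier a's orange grip block, 24 (x) x 14 (y) x 36 mm high, its top 46 mm above the plate's underside; this point is 45 mm from the plate's centre at -x and 30 mm above the underside. Axes as the carrier's.
- carrier_b_c (a point): Like carrier_a_c, for carrier b.
- carrier_b_grip (a point): Like carrier_a_grip, for carrier b.
- carrier_c_c (a point): Like carrier_a_c, for carrier c.
- carrier_c_grip (a point): Like carrier_a_grip, for carrier c.
- wedge_c (a point): Point in the green opening wedge, 13 mm above its underside and directly above its origin. The wedge is 111 mm long (x from -66 to 45 mm), 29 mm wide, 26 mm high; from x = 0 it slopes down to a thin end 2 mm high at +x, which goes in first. About 0.13 kg.
- wedge_grip (a point): Centre of the wedge's upright green grip block, 24 (x) x 14 (y) x 34 mm, its top 60 mm above the wedge's underside; this point is 52 mm from the wedge's origin at -x and 44 mm above the underside. Axes as the wedge's.
- mat_c (a point): Centre of the top of the black rubber mat, 85 (x) x 135 (y) x 3 mm, fixed to the bench, where the wedge lies at the start (lengthwise along mat y) and belongs at the end.
- jar_white: Bystander: white ink pot, 54 mm wide, 55 mm high; origin under its centre.
- hardener_pot: Bystander: small pot with a blue lid, 38 mm wide, 66 mm high; origin under its centre.
- jar_black: Bystander: white pot with a black band, 60 mm wide, 62 mm high; origin under its centre.

How it is judged:
By the outcome, as a careful person would: the job done as asked, in the order asked, and still so for the second after the job is handed in, with the robot touching nothing.
Of carrier_a, carrier_b, carrier_c only 2 to 3 are there at a start; the rules pass over those that are not, and their reading is None.
At some moment in a run one of carrier_a, carrier_b, carrier_c, wedge may be knocked a few centimetres aside while the robot is not near it.
It also fails if it takes over 210 s, if anything falls off the work surface, if the arm or the gripper's body presses on something with over 40 N, if the wrist force passes 120 N, or if a joint passes its speed limit or range.

## Robot

A 7-joint arm with a two-finger parallel gripper is mounted at the origin on a cart in front of the work surface, level with it; the furniture and walls round the work are solid. World frame = base frame: x ahead of the robot, y to its left, z up, the work surface at z = 0. Lengths are in m, angles in rad, forces in N, time in s.
With the tool pointing down it reaches from about 0.425 to 0.925 m from the base axis. Payload 6.8 kg.
Tool frame: the origin (TCP) lies midway between the tips of the shut fingers; the grasp point (between the pads) lies 19 mm behind it; z points along the fingers, y is the direction in which the jaws open and shut (so a half turn about z gives the same grasp; the last joint's range is limited). The gripper opens to 85 mm and grips with 20 to 120 N. Pads are 22 mm wide; open, the fingers measure 114 mm over their backs; the gripper's body (76 mm by 85 mm) begins 54 mm behind the grasp point. The pads swing forward as they close: fully open they stand 13 mm farther back than shut.
Start: joints at [1.002, 0.477, 0.022, 1.555, -0.011, 1.109, -0.083], TCP at [0.3, -0.605, 0.231] pointing down, gripper open.
Joint ranges: [-2.96, 2.96], [-0.34, 2.1], [-1.41, 1.46], [0.24, 2.44], [-1.37, 4.51], [0.17, 1.92], [-2.96, 2.96]. Speed limits (rad/s): [2.39, 2.39, 3.14, 3.14, 3.14, 3.14, 3.14].

## Interface

Orientations are given as a rotation vector (axis times angle).
In Python, from bench import r, imaging gives the robot as it stands.
- The arm moves only by the tool jog_arm, never from a script. Its argument "rows" is a list of rows, each an object with "delta_rot": the turn, a rotation vector about the tool's x, y, z in degrees, a list of three; "xyz": the shift along the tool's x, y, z in cm, a list of three; "fingers": the closure, from 0 (fully open) to 1 (shut). A call has exactly 5 rows; each row is the pose to reach, as a shift and turn from the pose measured when the call began, along the tool's axes at that moment; what a row does not reach only later rows make up. A row lasts 1/12 s, in which the tool goes at most 41.7 mm and 7.16 degrees, less where a joint would pass 70% of its speed; a pose out of reach is approached as far as the arm can. A call with a gripper value outside its range is refused whole. The fingers move at their own pace and stop on an object; "grip_force" is the grip in N (left out, the last holds). Time passes only in rows, so rows that repeat a pose let the fingers close, or fill a call up. It gives the time, the measured TCP pose, the force and the opening at its end, in the units of the state.
- r.get_obs(): the state, without advancing time (a new reading comes with each control period).
- imaging.grab_frame(name): name is "side" or "top"; returns the picture (400x640x3 uint8, blue, green, red); there is no depth.
- imaging.camera_info(name): a dict with "camera_matrix" (3x3 intrinsics, pixels), "k1" (the pictures are not rectified: a ray, as slopes to the right and down, at radius r is drawn at 1 + k1 r^2 times it, then the intrinsics apply), "xyz" and "attitude" of the camera in the world. Camera axes: x right, y down, z forward; pixel columns grow to the right and rows downward; lengths in m; the calibration is good to about 2 mm. A picture is of the moment at which its call begins. camera_info takes no time and is no camera call.
- r.hand_in(): hands the job in, once; it reports no verdict.
Trained networks look in the newest picture that a camera, given by its name, has taken for a name from the list of things; names that differ only in an ending like _2 or _b are one class to them, and where a whole thing is asked for, a point or a joint stands for the part that bears it (a point fixed in the world has none). Each returns a list of dicts, best first, with "conf" (0 to 1); they miss things now and then, are a little off and sometimes report something else, mostly with a low value. They report only what shows in the picture. A call takes as long as a camera call.
- imaging.find_in(camera, query): "position" ([column, row] in pixels, amid what is visible of it).
- imaging.cut_out(camera, query): "region" (400x640 bool, what is visible of it) and "position" ([column, row] in pixels, amid what is visible of it).
- imaging.tip_of(camera, query): "position" ([column, row] in pixels: a listed point, or the origin of a listed thing).
The state is a dict: "clock": time; "joints": joint angles; "qvel": joint speeds; "tau": joint torques, N m; "tcp_pos": TCP position; "orientation": TCP orientation; "contact_force": force on the tool from outside, world axes, zero at the start; "moment": the same for the moment, N m; "grip_width": finger opening in m.
Only numpy, scipy, OpenCV 4.12 (cv2) and the standard library are available. Lean on these libraries where they do the work, as an engineer would, in place of code of your own. Each camera call takes 0.05 s, during which the arm holds its last target.

## Working session

There is one attempt and no reset: what is moved stays moved. The work goes in short steps, Python scripts to look and compute and a tool call to move; the robot and the scene stay as the last step left them, time stands still between calls to the robot, and variables do not carry over. Pictures are saved under pics/ and viewed, and the job is handed in when it is done.

Besides the shell and the picture viewer there is one more tool, called after "Request:" as a command line: name --argument value ..., lists and objects as JSON in quotes. jog_arm: Moves the arm, as the interface text tells. Its arguments: {"type":"object","properties":{"rows":{"type":"array","items":{"type":"object","properties":{"delta_rot":{"type":"array","items":{"type":"number"}},"xyz":{"type":"array","items":{"type":"number"}},"fingers":{"type":"number"}}}},"grip_force":{"type":"number"}},"required":["rows"]}

```bash
ls; mkdir -p pics; python3 - <<'E'
from bench import r, imaging
import cv2
print(r.get_obs())
for n in ("side","top"):
    f=imaging.grab_frame(n); cv2.imwrite(f"pics/{n}0.png",f); print(n,imaging.camera_info(n))
E
```

```text
pics
{'clock': 0.0, 'joints': array([ 1.00190872,  0.4778194 ,  0.02234757,  1.55644461, -0.01150607,
        1.10930333, -0.0831012 ]), 'qvel': array([-0.00162703,  0.00026713, -0.00165955, -0.00083569,  0.00027558,
        0.00065408,  0.00121714]), 'tau': array([ 6.86076032e-05, -5.96469319e+01,  1.60800129e+00, -2.81208390e+01,
        1.25310535e-02,  9.39571444e-03,  1.13520414e-05]), 'tcp_pos': array([ 0.2998622 , -0.60407753,  0.23031582]), 'orientation': array([-3.05686183e+00, -7.17031242e-01,  8.68259918e-04]), 'contact_force': array([ 0.4564933 ,  0.24290764, -0.46369885]), 'moment': array([-0.00087251, -0.01103899, -0.04434579]), 'grip_width': 0.08553956169500312}
side {'camera_matrix': array([[373.61957705,   0.        , 316.28837702],
       [  0.        , 373.61957705, 195.43133712],
       [  0.        ,   0.        ,   1.        ]]), 'k1': 0.01489734317669236, 'xyz': array([0.43576938, 0.72521825, 0.71787802]), 'attitude': array([-0.21343803,  2.77996022, -1.28042397])}
top {'camera_matrix': array([[402.50114882,   0.        , 324.0187033 ],
       [  0.        , 402.50114882, 201.12099061],
       [  0.        ,   0.        ,   1.        ]]), 'k1': -0.09612997994647188, 'xyz': array([ 0.33754768, -0.02913904,  1.14561026]), 'attitude': array([-2.11639207,  2.10181273, -0.22363176])}
```

View pics/side0.png

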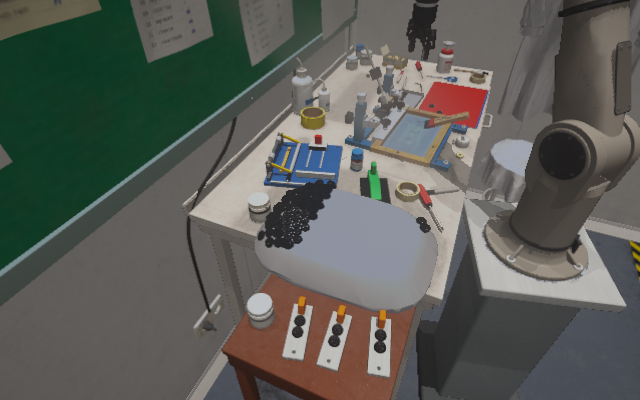

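View pics/top0.png

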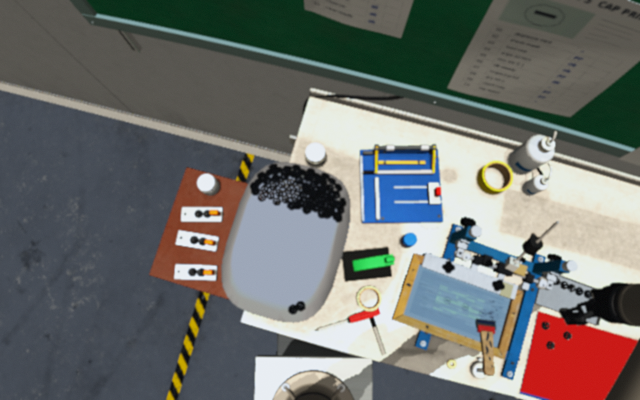

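```bash
cat > h.py <<'E'
from bench import r, imaging
import numpy as np, cv2
from scipy.spatial.transform import Rotation as R
INF={n:imaging.camera_info(n) for n in("side","top")}
def ray(n,p):
    I=INF[n];K=I["camera_matrix"]
    d=np.array([(p[0]-K[0,2])/K[0,0],(p[1]-K[1,2])/K[1,1]]);u=d.copy()
    for _ in range(20): u=d/(1+I["k1"]*(u@u))
    v=R.from_rotvec(I["attitude"]).apply([u[0],u[1],1]);return np.array(I["xyz"]),v/np.linalg.norm(v)
def onz(n,p,z):
    o,v=ray(n,p);return o+v*(z-o[2])/v[2]
def proj(n,X):
    I=INF[n];K=I["camera_matrix"];c=R.from_rotvec(I["attitude"]).inv().apply(np.asarray(X)-I["xyz"])
    u=c[:2]/c[2];u=u*(1+I["k1"]*(u@u));return np.array([K[0,0]*u[0]+K[0,2],K[1,1]*u[1]+K[1,2]])
def tri(p1,p2):
    o1,v1=ray("side",p1);o2,v2=ray("top",p2)
    A=np.stack([v1,-v2],1);s=np.linalg.lstsq(A,o2-o1,rcond=None)[0]
    a=o1+v1*s[0];b=o2+v2*s[1];return (a+b)/2,np.linalg.norm(a-b)
def snap(name,n,crop=None,scale=3):
    f=imaging.grab_frame(n)
    if crop: x0,y0,x1,y1=crop;f=cv2.resize(f[y0:y1,x0:x1],None,fx=scale,fy=scale,interpolation=cv2.INTER_CUBIC)
    cv2.imwrite(f"pics/{name}.png",f)
def st():
    o=r.get_obs();print("t",round(o["clock"],2),"tcp",o["tcp_pos"].round(4),"F",o["contact_force"].round(1),"w",round(o["grip_width"],4));
    M=R.from_rotvec(o["orientation"]).as_matrix();print(M.round(3).tolist());return o
E
python3 - <<'E'
from h import *
for n in("side","top"):
    imaging.grab_frame(n)
    for q,z in (("clamp",0),("bar_mid",.04),("lane_home",.012),("stop_face",.017),("fence_face",.017),("jaw_knob",.043),("jaw_face",.017),("wedge_c",.016),("wedge_grip",.047),("mat_c",.003),("carrier_a_c",.005),("carrier_a_grip",.03),("jar_white",0),("hardener_pot",0),("jar_black",0)):
        print(n,q,[(np.round(d["position"],1).tolist(),round(d["conf"],2),onz(n,d["position"],z)[:2].round(4).tolist()) for d in imaging.tip_of(n,q)[:4]])
print(r.get_obs()["clock"])
E
```

```text
side clamp [([302.1, 163.7], 0.96, [0.6447, -0.2558])]
side bar_mid [([293.6, 159.7], 0.73, [0.6635, -0.2184])]
side lane_home [([284.3, 176.3], 0.68, [0.6834, -0.1657])]
side stop_face [([288.2, 158.6], 0.54, [0.69, -0.254])]
side fence_face [([311.3, 172.0], 0.71, [0.6031, -0.1932]), ([333.7, 341.5], 0.17, [0.4665, 0.3499])]
side jaw_knob [([315.7, 137.7], 0.65, [0.6144, -0.352])]
side jaw_face [([314.5, 147.8], 0.58, [0.6151, -0.3294])]
side wedge_c [([371.4, 185.9], 0.94, [0.415, -0.1527])]
side wedge_grip [([375.1, 168.6], 0.74, [0.4087, -0.1985])]
side mat_c [([373.3, 190.5], 0.55, [0.408, -0.1479]), ([301.1, 304.9], 0.44, [0.5479, 0.2693]), ([316.1, 140.8], 0.35, [0.6203, -0.3957]), ([383.4, 319.1], 0.31, [0.3692, 0.2767])]
side carrier_a_c [([377.9, 345.2], 0.91, [0.379, 0.3377])]
side carrier_a_grip [([382.3, 318.9], 0.83, [0.374, 0.2935])]
side jar_white [([260.3, 319.2], 0.56, [0.6279, 0.3148]), ([294.6, 162.9], 0.37, [0.67, -0.2566])]
side hardener_pot [([358.4, 169.5], 0.51, [0.4596, -0.2506])]
side jar_black [([260.7, 215.0], 0.96, [0.7138, 0.0019]), ([287.0, 177.6], 0.
[... 693 characters left out ...]
, 261.7], 0.74, [0.4088, -0.1422]), ([436.4, 192.1], 0.53, [0.6099, -0.3538])]
top wedge_grip [([389.5, 259.6], 0.86, [0.4127, -0.2065]), ([404.9, 161.9], 0.53, [0.6907, -0.2584])]
top mat_c [([366.8, 265.2], 0.86, [0.3998, -0.1491])]
top carrier_a_c [([197.4, 272.0], 0.97, [0.3757, 0.3294])]
top carrier_a_grip [([196.6, 239.0], 0.62, [0.4665, 0.3298]), ([208.3, 272.3], 0.6, [0.3746, 0.2908])]
top jar_white [([206.8, 187.0], 0.75, [0.6246, 0.3199]), ([366.3, 265.8], 0.2, [0.3983, -0.148]), ([407.5, 172.1], 0.16, [0.6742, -0.2747])]
top hardener_pot [([407.9, 241.6], 0.64, [0.4673, -0.2683]), ([372.5, 169.6], 0.42, [0.681, -0.1705])]
top jar_black [([316.2, 156.0], 0.85, [0.722, -0.003])]
1.7
```

```bash
python3 - <<'E'
from h import *
snap("top1","top",(340,110,460,290),4)
f=imaging.grab_frame("top")[150:300,140:270];cv2.imwrite("pics/top1b.png",cv2.resize(f,None,fx=4,fy=4,interpolation=2))
snap("side1","side",(240,120,440,220),4);snap("side1b","side",(220,270,420,390),4)
E
```

```text
(no output)
```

View pics/top1.png

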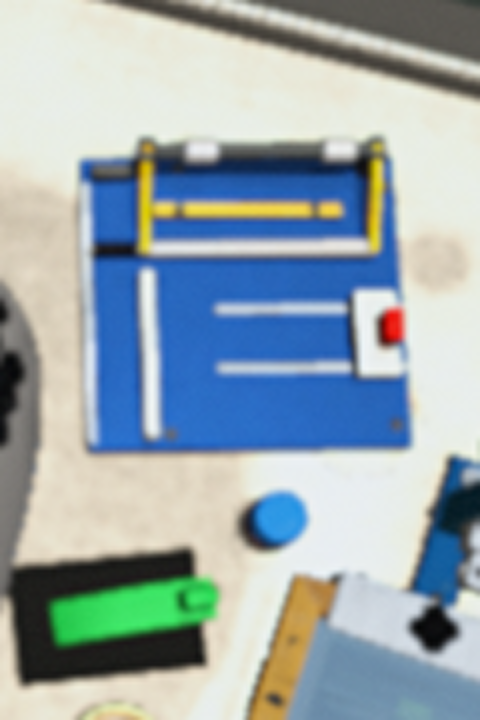

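View pics/top1b.png

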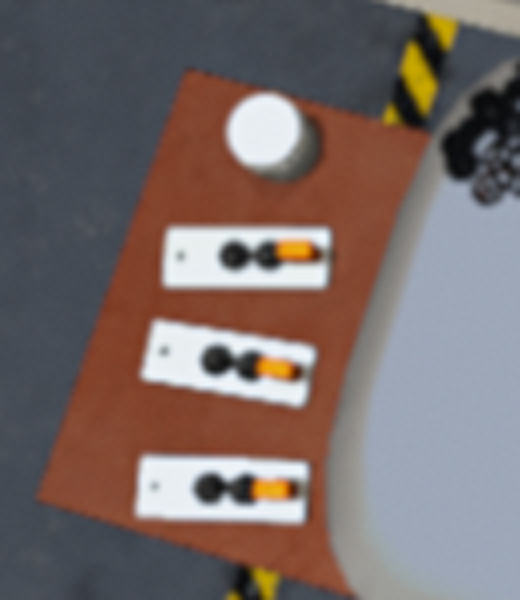

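View pics/side1.png

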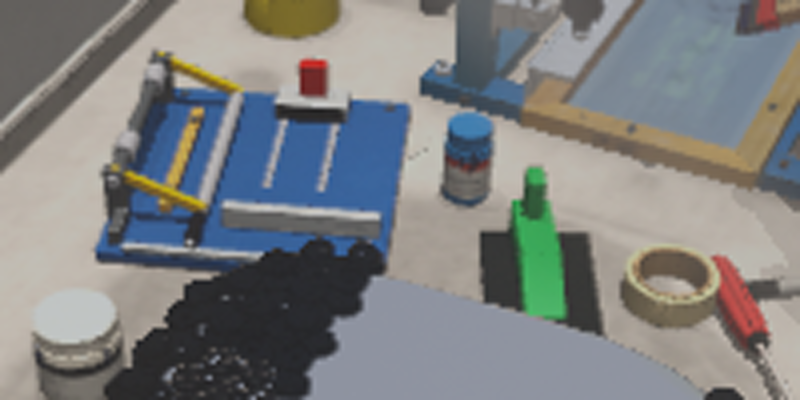

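View pics/side1b.png

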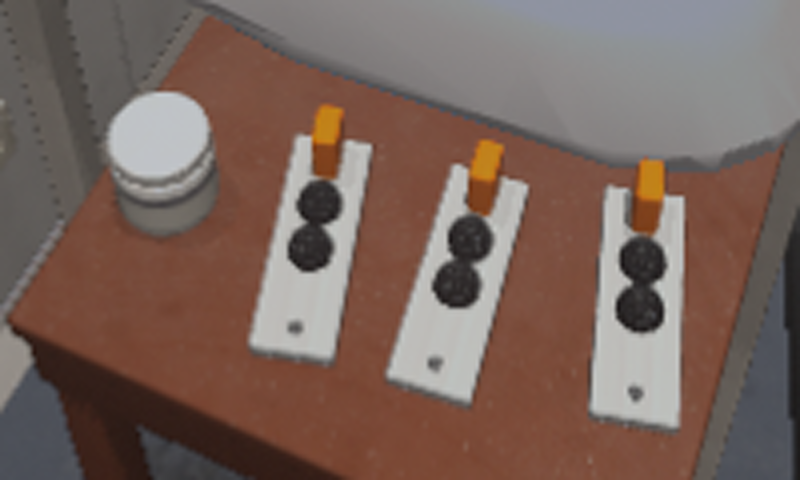

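```bash
cat > fit.py <<'E'
from h import *
from scipy.optimize import minimize
def boxpts(x0,x1,y0,y1,z0,z1): return np.array([[x,y,z] for x in(x0,x1) for y in(y0,y1) for z in(z0,z1)],float)/1000
MODELS={"clamp":[boxpts(-112,110,-112,124,0,12)],
"carrier":[boxpts(-60,60,-21,21,0,10),boxpts(-57,-33,-7,7,10,46),boxpts(-16,16,-12,12,10,19)],
"wedge":[np.array([[x,y,z] for y in(-14.5,14.5) for x,z in((-66,0),(45,0),(-66,26),(0,26),(45,2))])/1000.,boxpts(-64,-40,-7,7,26,60)]}
S=8
def render(n,model,x,y,yaw,z0,roi):
    a,b,c,d=roi;im=np.zeros(((d-b)*S,(c-a)*S),np.uint8);Rz=R.from_euler("z",yaw)
    for P in MODELS[model]:
        W=Rz.apply(P)+[x,y,z0];px=np.array([proj(n,w) for w in W]);q=((px-[a,b]+.5)*S).astype(np.float32)
        h=cv2.convexHull(q);cv2.fillConvexPoly(im,(h*16).round().astype(np.int32),255,shift=4)
    return cv2.resize(im,(c-a,d-b),interpolation=cv2.INTER_AREA).astype(float)/255
def fit(model,masks,p0,z0,ignore=None):
    # masks: dict cam->(bool mask, roi)
    def cost(p):
        s=0
        for n,(m,roi) in masks.items():
            a,b,c,d=roi;D=np.abs(render(n,model,p[0]/1000,p[1]/1000,p[2]/100,z0,roi)-m[b:d,a:c])
            if ignore is not None and n in ignore: D=D*~ignore[n][b:d,a:c]
            s+=D.sum()
        return s
    p=np.array([p0[0]*1000,p0[1]*1000,p0[2]*100])
    sim=np.array([p,p+[8,0,0],p+[0,8,0],p+[0,0,8]])
    o=minimize(cost,p,method="Nelder-Mead",options=dict(initial_simplex=sim,xatol=.05,fatol=.05,maxiter=300))
    return np.array([o.x[0]/1000,o.x[1]/1000,o.x[2]/100]),o.fun
E
python3 - <<'E'
from fit import *
V={}
for n in("side","top"):
    f=imaging.grab_frame(n);V[n]=cv2.cvtColor(f,cv2.COLOR_BGR2HSV);cv2.imwrite(f"pics/{n}_raw.png",f)
for q in ("carrier_a","wedge","clamp"):
  for n in("side","top"):
    L=imaging.cut_out(n,q)
    print(q,n,[(np.round(d["position"],1).tolist(),round(d["conf"],2),int(d["region"].sum())) for d in L])
    m=np.zeros((400,640),np.uint8)
    for i,d in enumerate(L): m[d["region"]]=255-40*i
    cv2.imwrite(f"pics/m_{q}_{n}.png",m)
# green wedge
M={}
for n,roi in(("side",(345,150,400,215)),("top",(335,235,405,285))):
    v=V[n];m=((v[...,0]>45)&(v[...,0]<80)&(v[...,1]>100)&(v[...,2]>50));a,b,c,d=roi;print(n,m[b:d,a:c].sum());M[n]=(m.astype(float),roi)
print("wedge",fit("wedge",M,(.41,-.15,1.6),.003))
for n in M: print(n,fit("wedge",{n:M[n]},(.41,-.15,1.6),.003))
E
```

```text
Traceback (most recent call last):
ValueError: it knows: bar_mid, carrier_a, carrier_a_grip, carrier_b, carrier_b_grip, carrier_c, carrier_c_grip, clamp, fence_face, hardener_pot, hold_bar, jar_black, jar_white, jaw_face, jaw_knob, lane_home, mat,
```

```bash
python3 - <<'E'
from fit import *
V={}
for n in("side","top"):
    f=imaging.grab_frame(n);V[n]=cv2.cvtColor(f,cv2.COLOR_BGR2HSV);cv2.imwrite(f"pics/{n}_raw.png",f)
for q in ("carrier_a_c","wedge_c","clamp"):
  for n in("side","top"):
    try: L=imaging.cut_out(n,q)
    except ValueError as e: print(q,str(e)[-120:]);continue
    print(q,n,[(np.round(d["position"],1).tolist(),round(d["conf"],2),int(d["region"].sum())) for d in L])
M={}
for n,roi in(("side",(345,150,400,215)),("top",(335,235,405,285))):
    v=V[n];m=((v[...,0]>45)&(v[...,0]<80)&(v[...,1]>100)&(v[...,2]>50));a,b,c,d=roi;print(n,m[b:d,a:c].sum());M[n]=(m.astype(float),roi)
print("wedge",fit("wedge",M,(.41,-.15,1.6),.003))
for n in M: print(n,fit("wedge",{n:M[n]},(.41,-.15,1.6),.003))
print(r.get_obs()["clock"])
E
```

```text
carrier_a_c side [([375.5, 348.1], 0.84, 1321), ([334.8, 343.7], 0.19, 1309)]
carrier_a_c top [([196.7, 270.7], 0.96, 642)]
wedge_c side []
wedge_c top [([371.3, 260.4], 0.86, 369), ([196.4, 274.2], 0.47, 676)]
clamp side []
clamp top [([400.1, 185.6], 0.84, 6195)]
side 340
top 549
wedge (array([ 0.40539582, -0.15223218,  1.72219935]), np.float64(163.60784313725492))
side (array([ 0.40546335, -0.15292113,  1.72277635]), np.float64(55.7764705882353))
top (array([ 0.40605199, -0.15105191,  1.69764318]), np.float64(104.69803921568626))
2.4
```

```bash
cat > cfit.py <<'E'
from fit import *
def carriers(V,guess,z0=0.):
    out=[]
    for (x,y,yaw) in guess:
        M={}
        for n in V:
            # local roi
            px=np.array([proj(n,[x+dx,y+dy,.02]) for dx in(-.06,.06) for dy in(-.09,.09)])
            a,b=np.floor(px.min(0)).astype(int)-3;c,d=np.ceil(px.max(0)).astype(int)+3
            v=V[n];h,s,vv=v[...,0].astype(int),v[...,1],v[...,2]
            bg=(((h<11)|(h>170))&(s>70)&~((h>=8)&(s>190)&(vv>110)))  # brown table
            m=(~bg).astype(float)
            M[n]=(m,(a,b,c,d))
        out.append((M,))
    return out
E
python3 - <<'E'
from fit import *
V={n:cv2.cvtColor(cv2.imread(f"pics/{n}_raw.png"),cv2.COLOR_BGR2HSV) for n in("side","top")}
f=cv2.imread("pics/top_raw.png")
for p in [(185,225),(200,227),(213,241),(205,272),(190,213),(205,213),(207,256),(195,272),(202,274)]: print(p,f[p[1],p[0]],V["top"][p[1],p[0]])
f=cv2.imread("pics/side_raw.png")
for p in [(310,330),(302,303),(302,308),(297,340),(299,322),(340,312),(340,318),(400,340)]: print(p,f[p[1],p[0]],V["side"][p[1],p[0]])
# clamp blue
M={}
ig={}
for n,roi in(("top",(352,138,450,232)),("side",(255,130,350,195))):
    v=V[n];m=((v[...,0]>105)&(v[...,0]<120)&(v[...,1]>150)&(v[...,2]>60)).astype(np.uint8)
    m=cv2.morphologyEx(m,cv2.MORPH_CLOSE,np.ones((9,9)));M[n]=(m.astype(float),roi)
    cv2.imwrite(f"pics/cm_{n}.png",cv2.resize(m[roi[1]:roi[3],roi[0]:roi[2]]*255,None,fx=5,fy=5))
print(fit("clamp",{"top":M["top"]},(.637,-.258,0),0))
E
```

```text
(185, 225) [ 43  65 129] [  8 170 129]
(200, 227) [ 45  67 131] [  8 167 131]
(213, 241) [ 68  93 153] [  9 142 153]
(205, 272) [ 14 167 237] [ 21 240 237]
(190, 213) [240 238 233] [ 99   7 240]
(205, 213) [56 57 57] [30  4 57]
(207, 256) [ 55  76 135] [  8 151 135]
(195, 272) [43 41 40] [110  18  43]
(202, 274) [37 46 70] [  8 120  70]
(310, 330) [ 58  75 117] [  9 129 117]
(302, 303) [ 26 130 193] [ 19 221 193]
(302, 308) [ 31  67 129] [ 11 194 129]
(297, 340) [186 188 190] [ 15   5 190]
(299, 322) [41 42 45] [ 8 23 45]
(340, 312) [ 29 131 193] [ 19 217 193]
(340, 318) [ 32  66 126] [ 11 190 126]
(400, 340) [ 60  77 123] [  8 131 123]
(array([ 0.63759774, -0.25877449,  0.01212289]), np.float64(1047.7450980392157))
```

View pics/cm_top.png

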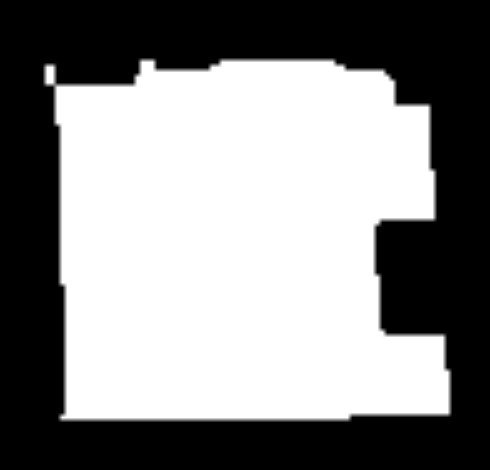

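```bash
cat > clampfit.py <<'E'
from fit import *
MODELS["cl2"]=[boxpts(-112,110,-112,118,0,12)]
def clampM():
    V={n:cv2.cvtColor(cv2.imread(f"pics/{n}_raw.png"),cv2.COLOR_BGR2HSV) for n in("side","top")}
    v=V["top"];m=((v[...,0]>105)&(v[...,0]<120)&(v[...,1]>130)&(v[...,2]>60)).astype(np.uint8)
    m=cv2.morphologyEx(m,cv2.MORPH_CLOSE,np.ones((9,9)))
    ig=np.zeros(m.shape,bool);ig[:160]=1;ig[178:210,415:]=1
    return {"top":(m.astype(float),(352,138,450,232))},{"top":ig}
def overlay(n,p,name,crop,sc=4):
    a,b,c,d=crop;f=cv2.imread(f"pics/{n}_raw.png")[b:d,a:c];f=cv2.resize(f,None,fx=sc,fy=sc,interpolation=2);Rz=R.from_euler("z",p[2])
    def L(pts,col):
        q=[((proj(n,Rz.apply(np.array(t)/1000.)+[p[0],p[1],0])-[a,b]+.5)*sc).round().astype(int) for t in pts]
        cv2.polylines(f,[np.array(q)],True,col,1)
    def rect(x0,x1,y0,y1,z,col): L([(x0,y0,z),(x1,y0,z),(x1,y1,z),(x0,y1,z)],col)
    rect(-112,110,-112,124,12,(0,0,255));rect(-112,110,-112,124,0,(0,128,255));rect(-105,18,74,84,32,(255,0,255));rect(-105,18,74,84,12,(255,0,255));rect(-112,110,118,124,18,(0,255,255))
    rect(57,62,-70,70,21,(255,255,0));cv2.imwrite(f"pics/{name}.png",f)
E
python3 - <<'E'
from clampfit import *
M,ig=clampM();p,c=fit("cl2",M,(.637,-.258,0),0,ig);print(p,c)
overlay("top",p,"ov1",(345,130,455,235),5);overlay("side",p,"ov1s",(250,125,360,200),7)
E
```

```text
[ 0.63752495 -0.26055286  0.0175176 ] 122.85490196078432
```

View pics/ov1.png

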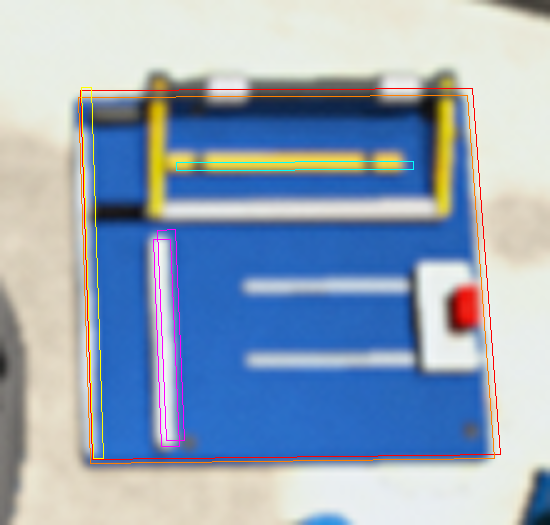

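View pics/ov1s.png

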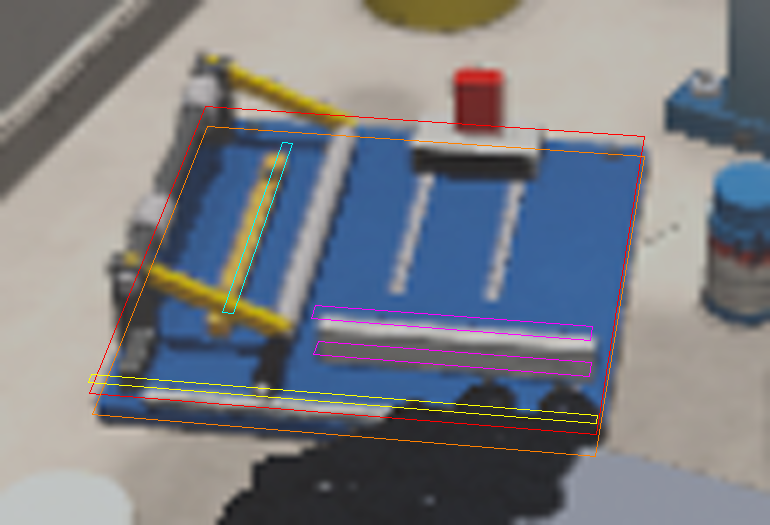

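```bash
python3 - <<'E'
from clampfit import *
p=(.6375,-.2563,.010)
overlay("top",p,"ov2",(345,130,455,235),5);overlay("side",p,"ov2s",(250,125,360,200),7)
E
```

```text
(no output)
```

View pics/ov2.png

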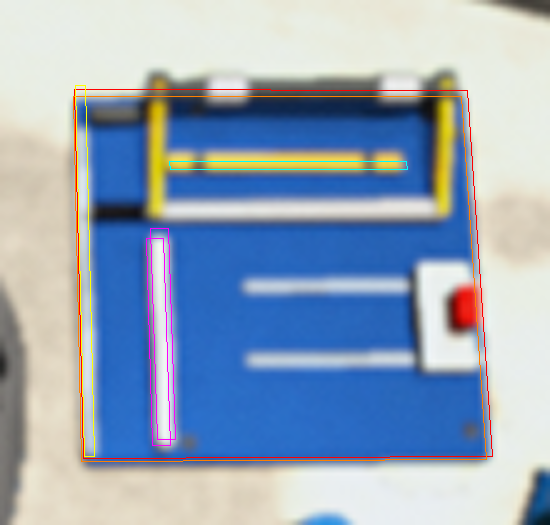

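View pics/ov2s.png

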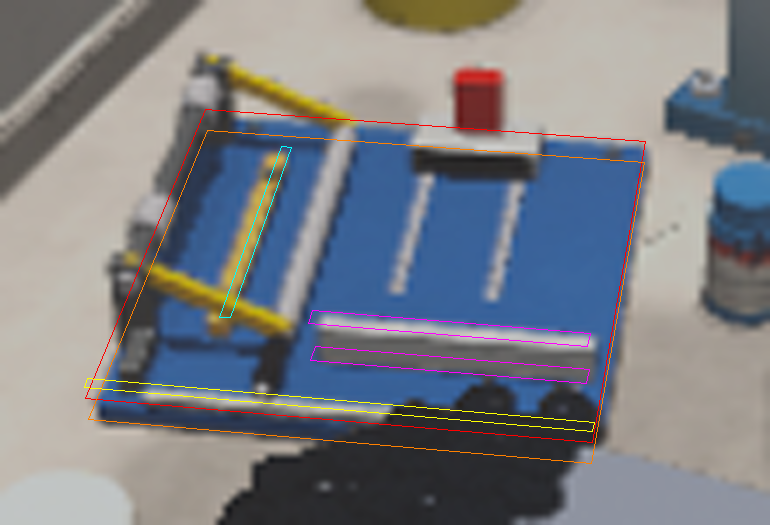

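```bash
cat > cfit.py <<'E'
from fit import *
def nb(n,f):
    v=cv2.cvtColor(f,cv2.COLOR_BGR2HSV);h,s=v[...,0].astype(int),v[...,1].astype(int)
    brown=((h<=12)|(h>172))&(s>75)&~((h>=10)&(s>183))
    return (~brown).astype(np.uint8)
def carrier(F,g,z0=0.,cams=("side","top")):
    x,y,yaw=g;M={};res=[]
    for n in cams:
        m=nb(n,F[n]);Rz=R.from_euler("z",yaw)
        px=np.array([proj(n,Rz.apply([dx,dy,dz])+[x,y,z0]) for dx in(-.07,.07) for dy in(-.03,.03) for dz in(0,.046)])
        a,b=np.floor(px.min(0)).astype(int)-3;c,d=np.ceil(px.max(0)).astype(int)+4
        k,lab=cv2.connectedComponents(m[b:d,a:c],connectivity=4)
        u,v=proj(n,Rz.apply([.035,0,.01])+[x,y,z0]).round().astype(int)
        mm=np.zeros(m.shape);mm[b:d,a:c]=lab==lab[v-b,u-a];M[n]=(mm,(a,b,c,d))
        cv2.imwrite(f"pics/cmask_{n}_{int(x*1000)}.png",cv2.resize(mm[b:d,a:c]*255,None,fx=5,fy=5,interpolation=0))
    for s in ([n] for n in cams): res.append(fit("carrier",{n:M[n] for n in s},g,z0))
    res.append(fit("carrier",M,g,z0));return res
E
python3 - <<'E'
from cfit import *
F={n:cv2.imread(f"pics/{n}_raw.png") for n in("side","top")}
for g in ((.376,.33,1.57),(.466,.34,1.5),(.55,.33,1.57)):
    for p,c in carrier(F,g): print(p.round(4),round(c,1))
# table height check: triangulate carriers' white corners via grip tops
print(tri((385,313),(211,271.5)))
E
```

```text
[0.3768 0.3366 1.5556] 754.7
[0.3756 0.336  1.575 ] 89.7
[0.3768 0.3364 1.5561] 845.9
[0.466  0.338  1.4186] 70.3
[0.466  0.3377 1.4313] 86.7
[0.466  0.3381 1.4184] 158.2
[0.5432 0.3301 1.5787] 75.5
[0.5437 0.3293 1.5791] 88.1
[0.5433 0.3299 1.5778] 164.9
(array([0.37301207, 0.28227198, 0.03573456]), np.float64(0.007444762709360403))[ WARN:0@0.181] global loadsave.cpp:1063 imwrite_ Unsupported depth image for selected encoder is fallbacked to CV_8U.
```

```bash
python3 - <<'E'
from h import *
for z in (0,.05,.1,.15,.2):
    print(z,"side front low edge",onz("side",(390,309),z)[:2].round(3),"far rim",onz("side",(340,180),z)[:2].round(3),(onz("side",(437,235),z)[:2].round(3)),"| top L",onz("top",(224,270),z)[:2].round(3),"R",onz("top",(349,195),z)[:2].round(3),"bottom",onz("top",(275,320),z)[:2].round(3))
f=cv2.imread("pics/side_raw.png")[160:330,240:450];cv2.imwrite("pics/tub_s.png",cv2.resize(f,None,fx=3.5,fy=3.5,interpolation=2))
f=cv2.imread("pics/top_raw.png")[150:330,210:360];cv2.imwrite("pics/tub_t.png",cv2.resize(f,None,fx=3.3,fy=3.3,interpolation=2))
E
```

```text
0 side front low edge [0.355 0.248] far rim [ 0.512 -0.188] [0.236 0.007] | top L [0.383 0.255] R [ 0.603 -0.1  ] bottom [0.247 0.106]
0.05 side front low edge [0.361 0.281] far rim [ 0.507 -0.124] [0.25  0.057] | top L [0.381 0.242] R [ 0.591 -0.097] bottom [0.251 0.1  ]
0.1 side front low edge [0.367 0.315] far rim [ 0.501 -0.061] [0.264 0.107] | top L [0.379 0.23 ] R [ 0.58  -0.094] bottom [0.255 0.094]
0.15 side front low edge [0.372 0.348] far rim [0.496 0.003] [0.278 0.157] | top L [0.377 0.217] R [ 0.568 -0.091] bottom [0.259 0.088]
0.2 side front low edge [0.378 0.381] far rim [0.491 0.067] [0.291 0.207] | top L [0.375 0.205] R [ 0.557 -0.088] bottom [0.263 0.082]
```

View pics/tub_s.png

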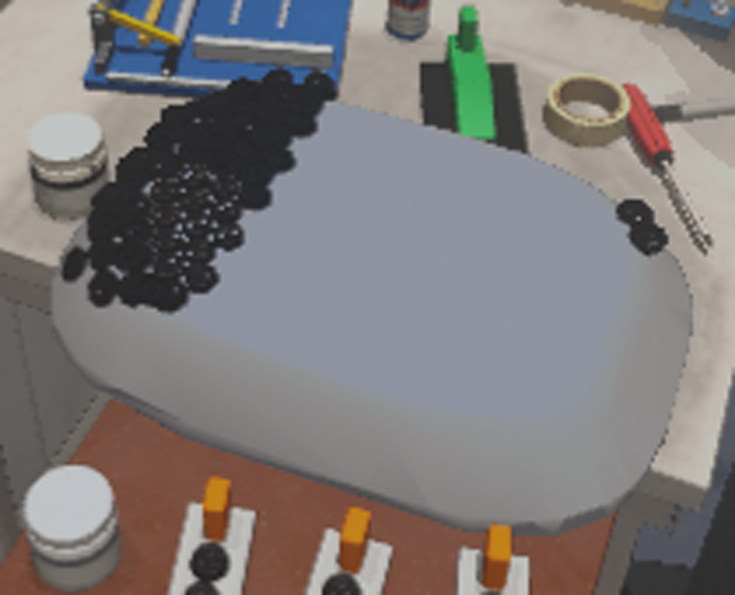

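View pics/tub_t.png

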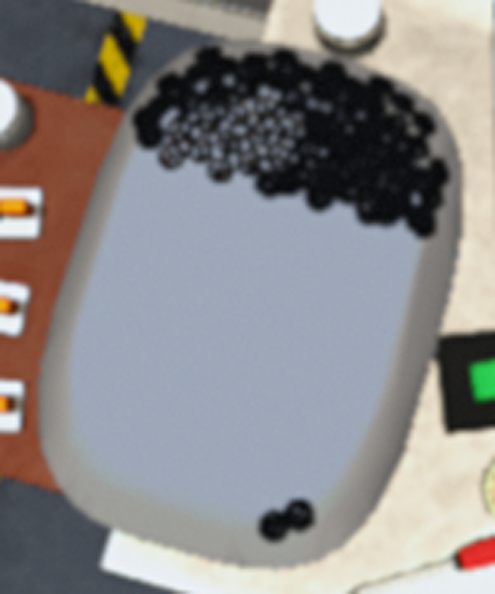

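```bash
cat >> h.py <<'E'
def plan(x,y,z,psi,verbose=True):
    """psi deg: heading of tool x; prints shift in tool axes (cm) and turn (deg)"""
    o=st();M=R.from_rotvec(o["orientation"]);c,s=np.cos(np.radians(psi)),np.sin(np.radians(psi))
    T=R.from_matrix(np.array([[c,s,0],[s,-c,0],[0,0,-1]]).astype(float))
    d=M.inv().apply(np.array([x,y,z])-o["tcp_pos"])*100;w=(M.inv()*T).as_rotvec(degrees=True)
    print("xyz cm",d.round(2).tolist(),"rot",w.round(2).tolist(),"len",np.linalg.norm(d).round(1));return d,w
CL=(.637,-.256,np.degrees(.012))
def cl(x,y):
    t=np.radians(CL[2]);return CL[0]+np.cos(t)*x/1000-np.sin(t)*y/1000,CL[1]+np.sin(t)*x/1000+np.cos(t)*y/1000
E
python3 - <<'E'
from h import *
plan(.413,-.203,.2,98)
E
```

```text
t 2.4 tcp [ 0.3002 -0.6046  0.2313] F [ 0.3 -0.1  0.3] w 0.0856
[[0.896, 0.445, 0.0], [0.445, -0.896, -0.0], [0.0, 0.0, -1.0]]
xyz cm [27.96, -30.96, 3.13] rot [0.0, 0.0, -71.6] len 41.8
```

Request:
jog_arm --rows '[{"xyz": [2.8, -3.1, 0], "delta_rot": [0, 0, -7], "fingers": 0.5}, {"xyz": [5.6, -6.2, 0], "delta_rot": [0, 0, -14], "fingers": 0.5}, {"xyz": [8.4, -9.3, 0], "delta_rot": [0, 0, -21], "fingers": 0.5}, {"xyz": [11.2, -12.4, 0], "delta_rot": [0, 0, -28], "fingers": 0.5}, {"xyz": [14, -15.5, 0], "delta_rot": [0, 0, -35], "fingers": 0.5}]'

```text
clock: 2.82
tcp_pos: [0.3567, -0.4022, 0.2315]
orientation: [2.696, 1.612, -0.0]
contact_force: [1.0, 0.8, 1.3]
grip_width: 0.0424
```

```bash
python3 - <<'E'
from h import *
plan(.413,-.203,.17,98)
E
```

```text
t 2.82 tcp [ 0.3567 -0.4022  0.2315] F [1.  0.8 1.3] w 0.0424
[[0.474, 0.881, 0.0], [0.881, -0.474, -0.001], [-0.0, 0.0, -1.0]]
xyz cm [20.21, -4.48, 6.14] rot [0.02, 0.03, -36.27] len 21.6
```

Request:
jog_arm --rows '[{"xyz": [4, -0.9, 0.5], "delta_rot": [0, 0, -7], "fingers": 0.5}, {"xyz": [8, -1.8, 1.5], "delta_rot": [0, 0, -14], "fingers": 0.5}, {"xyz": [12, -2.7, 2.5], "delta_rot": [0, 0, -21], "fingers": 0.5}, {"xyz": [16, -3.6, 4], "delta_rot": [0, 0, -28], "fingers": 0.5}, {"xyz": [20.2, -4.5, 5], "delta_rot": [0, 0, -36], "fingers": 0.5}]'

```text
clock: 3.23
tcp_pos: [0.4107, -0.2078, 0.1826]
orientation: [2.077, 2.356, -0.001]
contact_force: [0.5, 0.4, 0.1]
grip_width: 0.0427
```

```bash
python3 - <<'E'
from h import *
snap("t3","top",(330,140,450,300),4);snap("s3","side",(240,100,440,220),4)
plan(.413,-.203,.034,98)
E
```

```text
t 3.33 tcp [ 0.4119 -0.2028  0.1821] F [-0.1  0.1  1.1] w 0.0425
[[-0.133, 0.991, -0.001], [0.991, 0.133, 0.002], [0.002, -0.0, -1.0]]
xyz cm [-0.07, 0.11, 14.81] rot [-0.02, -0.14, -0.33] len 14.8
```

View pics/s3.png

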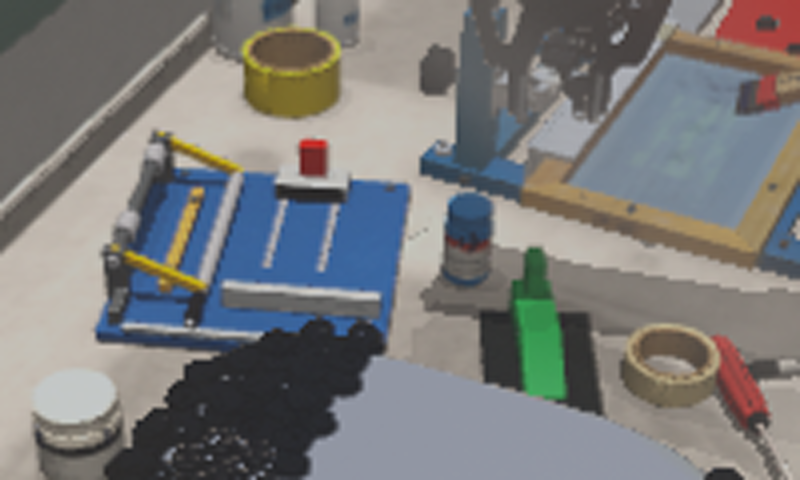

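View pics/t3.png

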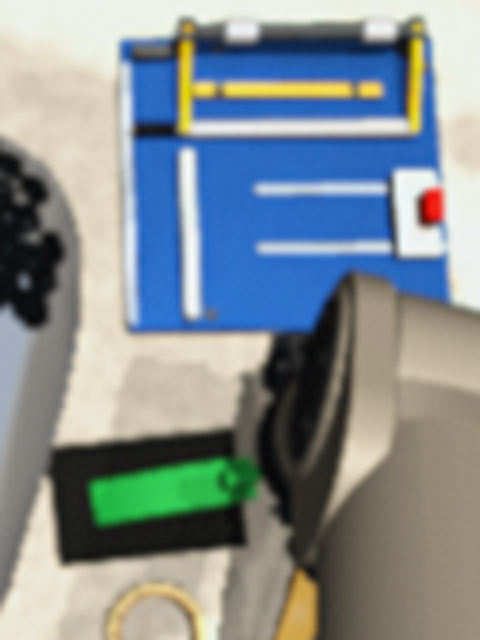

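Request:
jog_arm --rows '[{"xyz": [0, 0.1, 3.5], "fingers": 0.5}, {"xyz": [0, 0.1, 7.5], "fingers": 0.5}, {"xyz": [0, 0.1, 11], "fingers": 0.5}, {"xyz": [0, 0.1, 13.5], "fingers": 0.5}, {"xyz": [0, 0.1, 14.8], "fingers": 0.5}]'

```text
$.rows[0]: bad value
```

Request:
jog_arm --grip_force 40 --rows '[{"xyz": [0, 0, 0], "fingers": 0.7}, {"xyz": [0, 0, 0], "fingers": 0.9}, {"xyz": [0, 0, 0], "fingers": 1}, {"xyz": [0, 0, 0], "fingers": 1}, {"xyz": [0, 0, 0], "fingers": 1}]'

```text
$.rows[0]: bad value
```

```bash
python3 - <<'E'
from h import *
snap("s4","side",(300,100,440,220),5)
x,y=cl(-35-52,101);plan(x,y,.16,.7)
E
```

```text
t 3.38 tcp [ 0.4114 -0.2063  0.1827] F [ 0.3 -1.6 -0. ] w 0.0425
[[-0.127, 0.992, -0.0], [0.992, 0.127, 0.0], [0.001, -0.0, -1.0]]
xyz cm [3.24, 14.26, 2.27] rot [-0.04, -0.01, 96.57] len 14.8
```

View pics/s4.png

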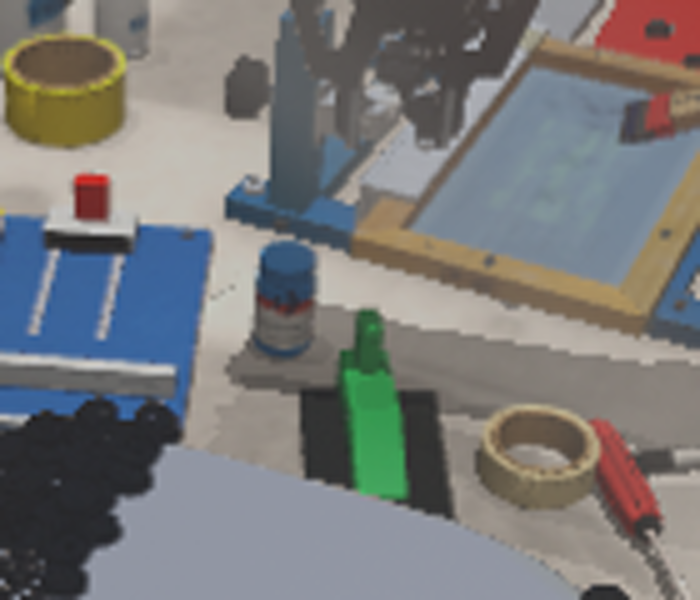

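```bash
python3 - <<'E'
from h import *
for _ in range(3): imaging.grab_frame("top"); plan(.413,-.203,.034,98)
E
```

```text
t 3.43 tcp [ 0.4111 -0.2085  0.183 ] F [ 0.6 -0.5 -0.1] w 0.0427
[[-0.122, 0.993, 0.0], [0.993, 0.122, -0.001], [-0.001, -0.0, -1.0]]
xyz cm [0.54, 0.26, 14.9] rot [-0.0, 0.03, -0.99] len 14.9
t 3.48 tcp [ 0.411  -0.21    0.1833] F [ 0.3 -0.9 -0.5] w 0.0425
[[-0.119, 0.993, 0.001], [0.993, 0.119, -0.001], [-0.001, 0.0, -1.0]]
xyz cm [0.69, 0.28, 14.93] rot [0.02, 0.07, -1.15] len 14.9
t 3.53 tcp [ 0.4108 -0.2106  0.1833] F [ 0.5  0.  -0.7] w 0.0426
[[-0.118, 0.993, 0.001], [0.993, 0.118, -0.001], [-0.001, 0.0, -1.0]]
xyz cm [0.75, 0.3, 14.93] rot [0.02, 0.08, -1.24] len 15.0
```

Request:
jog_arm --rows '[{"xyz": [0.7, 0.3, 3.5], "delta_rot": [0, 0, -1], "fingers": 0.5}, {"xyz": [0.7, 0.3, 7.5], "delta_rot": [0, 0, -1], "fingers": 0.5}, {"xyz": [0.7, 0.3, 11], "delta_rot": [0, 0, -1], "fingers": 0.5}, {"xyz": [0.7, 0.3, 13], "delta_rot": [0, 0, -1], "fingers": 0.5}, {"xyz": [0.7, 0.3, 13], "delta_rot": [0, 0, -1], "fingers": 0.5}]'

```text
clock: 3.95
tcp_pos: [0.41, -0.2041, 0.0499]
orientation: [-2.067, -2.359, 0.005]
contact_force: [-0.8, -0.2, 0.3]
grip_width: 0.0429
```

```bash
python3 - <<'E'
from h import *
plan(.413,-.203,.034,98)
E
```

```text
t 3.95 tcp [ 0.41   -0.2041  0.0499] F [-0.8 -0.2  0.3] w 0.0429
[[-0.132, 0.991, -0.006], [0.991, 0.132, 0.001], [0.002, -0.006, -1.0]]
xyz cm [0.07, 0.32, 1.59] rot [-0.33, -0.1, -0.43] len 1.6
```

Request:
jog_arm --grip_force 40 --rows '[{"xyz": [0.1, 0.3, 1.0], "delta_rot": [0, 0, 0], "fingers": 0.5}, {"xyz": [0.1, 0.3, 1.6], "delta_rot": [0, 0, 0], "fingers": 0.5}, {"xyz": [0.1, 0.3, 1.6], "delta_rot": [0, 0, 0], "fingers": 0.7}, {"xyz": [0.1, 0.3, 1.6], "delta_rot": [0, 0, 0], "fingers": 1}, {"xyz": [0.1, 0.3, 1.6], "delta_rot": [0, 0, 0], "fingers": 1}]'

```text
clock: 4.37
tcp_pos: [0.4133, -0.2034, 0.035]
orientation: [-2.068, -2.36, 0.005]
contact_force: [0.3, -0.4, -1.0]
grip_width: 0.0132
```

Request:
jog_arm --grip_force 40 --rows '[{"xyz": [0, 0, 0], "delta_rot": [0, 0, 0], "fingers": 1}, {"xyz": [0, 0, 0], "delta_rot": [0, 0, 0], "fingers": 1}, {"xyz": [0, 0, -2], "delta_rot": [0, 0, 0], "fingers": 1}, {"xyz": [0, 0, -4], "delta_rot": [0, 0, 0], "fingers": 1}, {"xyz": [0, 0, -5], "delta_rot": [0, 0, 0], "fingers": 1}]'

```text
clock: 4.78
tcp_pos: [0.4144, -0.2037, 0.0869]
orientation: [-2.07, -2.362, 0.003]
contact_force: [0.3, 0.2, -0.3]
grip_width: 0.0135
```

```bash
python3 - <<'E'
from h import *
snap("s5","side",(300,100,440,220),5)
x,y=cl(-35-52,101);plan(x,y,.16,.7)
E
```

```text
t 4.83 tcp [ 0.4153 -0.2041  0.088 ] F [ 1.2 -0.5 -0.1] w 0.0132
[[-0.131, 0.991, -0.0], [0.991, 0.131, -0.002], [-0.002, -0.0, -1.0]]
xyz cm [3.0, 13.86, -7.21] rot [0.09, 0.11, 96.83] len 15.9
```

View pics/s5.png

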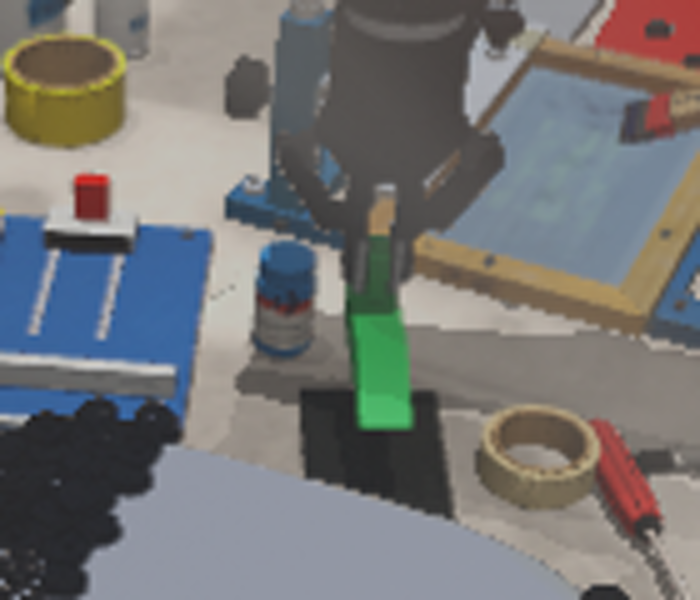

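Request:
jog_arm --rows '[{"xyz": [0, 0, -3], "delta_rot": [0, 0, 0], "fingers": 1}, {"xyz": [0.5, 2, -6], "delta_rot": [0, 0, 7], "fingers": 1}, {"xyz": [1, 4, -8], "delta_rot": [0, 0, 14], "fingers": 1}, {"xyz": [1.5, 6, -9], "delta_rot": [0, 0, 21], "fingers": 1}, {"xyz": [2, 8, -9], "delta_rot": [0, 0, 28], "fingers": 1}]'

```text
clock: 5.25
tcp_pos: [0.4943, -0.1739, 0.1804]
orientation: [2.582, 1.779, 0.002]
contact_force: [-0.0, 0.2, -0.7]
grip_width: 0.0134
```

```bash
python3 - <<'E'
from h import *
x,y=cl(-35-52,101);plan(x,y,.16,.7)
E
```

```text
t 5.25 tcp [ 0.4943 -0.1739  0.1804] F [-0.   0.2 -0.7] w 0.0134
[[0.356, 0.934, 0.005], [0.934, -0.356, -0.004], [-0.002, 0.006, -1.0]]
xyz cm [3.61, 4.45, 2.06] rot [0.36, -0.09, 68.43] len 6.1
```

Request:
jog_arm --rows '[{"xyz": [0.4, 0.5, 0], "delta_rot": [0, 0, 7], "fingers": 1}, {"xyz": [0.9, 1.1, 0], "delta_rot": [0, 0, 14], "fingers": 1}, {"xyz": [1.3, 1.6, 0], "delta_rot": [0, 0, 21], "fingers": 1}, {"xyz": [1.8, 2.2, 0], "delta_rot": [0, 0, 28], "fingers": 1}, {"xyz": [2.2, 2.7, 0], "delta_rot": [0, 0, 35], "fingers": 1}]'

```text
clock: 5.67
tcp_pos: [0.5274, -0.1627, 0.1797]
orientation: [3.001, 0.912, 0.004]
contact_force: [0.1, -0.4, -1.3]
grip_width: 0.013
```

```bash
python3 - <<'E'
from h import *
x,y=cl(-35-52,101);plan(x,y,.1,.7)
E
```

```text
t 5.67 tcp [ 0.5274 -0.1627  0.1797] F [ 0.1 -0.4 -1.3] w 0.013
[[0.831, 0.556, 0.004], [0.556, -0.831, -0.004], [0.001, 0.005, -1.0]]
xyz cm [2.14, 0.59, 7.98] rot [0.29, -0.14, 33.09] len 8.3
```

Request:
jog_arm --rows '[{"xyz": [0.5, 0.1, 1], "delta_rot": [0, 0, 7], "fingers": 1}, {"xyz": [1, 0.3, 2], "delta_rot": [0, 0, 14], "fingers": 1}, {"xyz": [1.5, 0.4, 3], "delta_rot": [0, 0, 21], "fingers": 1}, {"xyz": [2.1, 0.6, 4], "delta_rot": [0, 0, 28], "fingers": 1}, {"xyz": [2.1, 0.6, 5], "delta_rot": [0.3, 0, 33], "fingers": 1}]'

```text
clock: 6.08
tcp_pos: [0.5491, -0.1553, 0.1286]
orientation: [-3.141, -0.014, -0.004]
contact_force: [0.1, 0.4, -1.0]
grip_width: 0.0135
```

```bash
python3 - <<'E'
from h import *
snap("s6","side",(240,80,440,210),4);snap("t6","top",(330,130,460,290),4)
x,y=cl(-35-52,101);plan(x,y,.06,.7)
E
```

```text
t 6.18 tcp [ 0.5469 -0.1558  0.1274] F [-0.8  0.5 -1.6] w 0.0132
[[1.0, 0.013, -0.002], [0.013, -1.0, 0.001], [-0.002, -0.001, -1.0]]
xyz cm [0.2, 0.03, 6.74] rot [-0.07, 0.11, 0.07] len 6.7
```

View pics/s6.png

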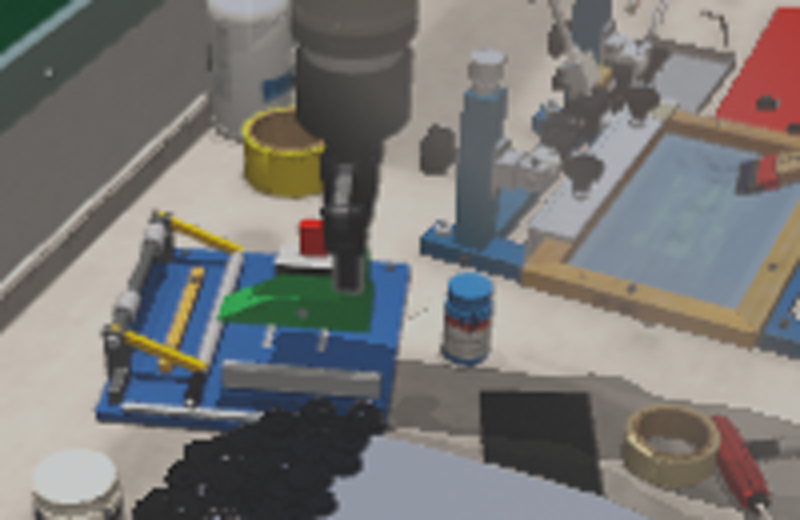

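View pics/t6.png

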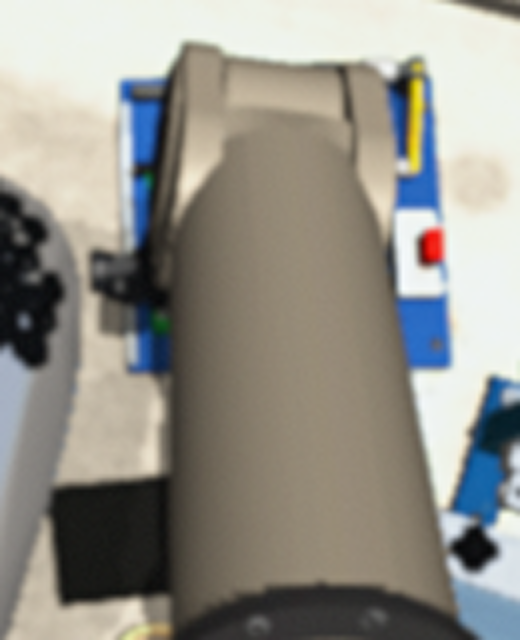

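Request:
jog_arm --rows '[{"xyz": [0.2, 0, 2], "delta_rot": [0, 0, 0], "fingers": 1}, {"xyz": [0.2, 0, 4], "delta_rot": [0, 0, 0], "fingers": 1}, {"xyz": [0.2, 0, 6], "delta_rot": [0, 0, 0], "fingers": 1}, {"xyz": [0.2, 0, 7], "delta_rot": [0, 0, 0], "fingers": 1}, {"xyz": [0.2, 0, 7], "delta_rot": [0, 0, 0], "fingers": 1}]'

```text
clock: 6.6
tcp_pos: [0.5469, -0.1555, 0.0554]
orientation: [-3.14, -0.024, 0.01]
contact_force: [-0.2, 0.4, -1.5]
grip_width: 0.0134
```

```bash
python3 - <<'E'
from h import *
snap("s7","side",(250,100,360,200),7)
x,y=cl(-35-52,101);plan(x,y,.046,.7)
E
```

```text
t 6.65 tcp [ 0.548  -0.1557  0.0568] F [ 0.4 -0.2  0.3] w 0.0134
[[1.0, 0.015, -0.004], [0.015, -1.0, 0.001], [-0.004, -0.002, -1.0]]
xyz cm [0.09, 0.04, 1.08] rot [-0.09, 0.23, 0.15] len 1.1
```

View pics/s7.png

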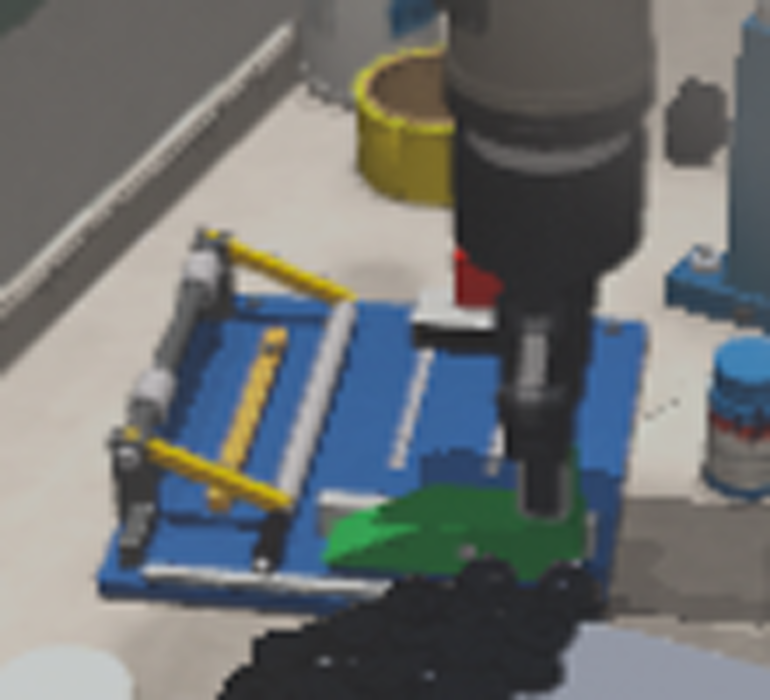

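Request:
jog_arm --rows '[{"xyz": [0, 0, 0.3], "delta_rot": [0, 0, 0], "fingers": 1}, {"xyz": [0, 0, 0.6], "delta_rot": [0, 0, 0], "fingers": 1}, {"xyz": [0, 0, 0.9], "delta_rot": [0, 0, 0], "fingers": 1}, {"xyz": [0, 0, 1.1], "delta_rot": [0, 0, 0], "fingers": 1}, {"xyz": [0, 0, 1.3], "delta_rot": [0, 0, 0], "fingers": 1}]'

```text
clock: 7.07
tcp_pos: [0.5481, -0.1557, 0.044]
orientation: [-3.14, -0.023, 0.005]
contact_force: [-2.1, 0.4, 2.4]
grip_width: 0.0132
```

```bash
python3 - <<'E'
from h import *
o=st();snap("s8","side",(250,100,360,200),7);o=st();print(o["moment"])
E
```

```text
t 7.07 tcp [ 0.5481 -0.1557  0.044 ] F [-2.1  0.4  2.4] w 0.0132
[[1.0, 0.015, -0.003], [0.015, -1.0, 0.001], [-0.003, -0.001, -1.0]]
t 7.12 tcp [ 0.5482 -0.1558  0.0441] F [-0.8 -0.5  1.2] w 0.0134
[[1.0, 0.015, -0.003], [0.015, -1.0, 0.001], [-0.003, -0.001, -1.0]]
[0.04626367 0.04154749 0.00680619]
```

View pics/s8.png

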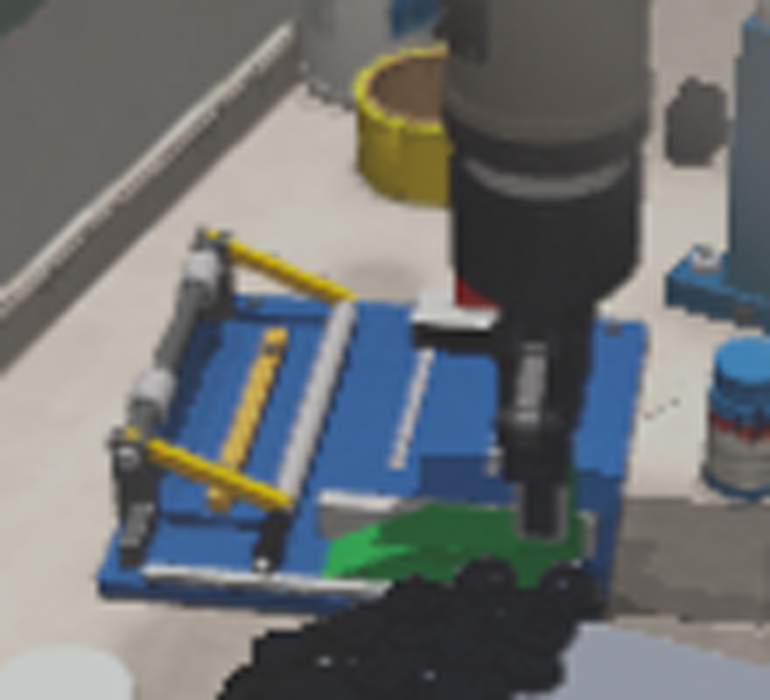

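Request:
jog_arm --rows '[{"xyz": [0.8, 0, -0.05], "delta_rot": [0, 0, 0], "fingers": 1}, {"xyz": [1.6, 0, -0.05], "delta_rot": [0, 0, 0], "fingers": 1}, {"xyz": [2.4, 0, -0.05], "delta_rot": [0, 0, 0], "fingers": 1}, {"xyz": [3.2, 0, -0.05], "delta_rot": [0, 0, 0], "fingers": 1}, {"xyz": [4, 0, -0.05], "delta_rot": [0, 0, 0], "fingers": 1}]'

```text
clock: 7.53
tcp_pos: [0.5826, -0.1552, 0.0439]
orientation: [-3.139, -0.023, 0.027]
contact_force: [-24.9, 2.6, 22.8]
grip_width: 0.0134
```

```bash
python3 - <<'E'
from h import *
snap("s9","side",(250,100,360,200),7);x,y=cl(45-52,101);plan(x,y,.0445,.7)
E
```

```text
t 7.58 tcp [ 0.5849 -0.1551  0.0441] F [-9.2  1.1  5.4] w 0.0132
[[1.0, 0.015, -0.014], [0.015, -1.0, 0.002], [-0.014, -0.002, -1.0]]
xyz cm [4.39, 0.07, -0.1] rot [-0.11, 0.79, 0.15] len 4.4
```

View pics/s9.png

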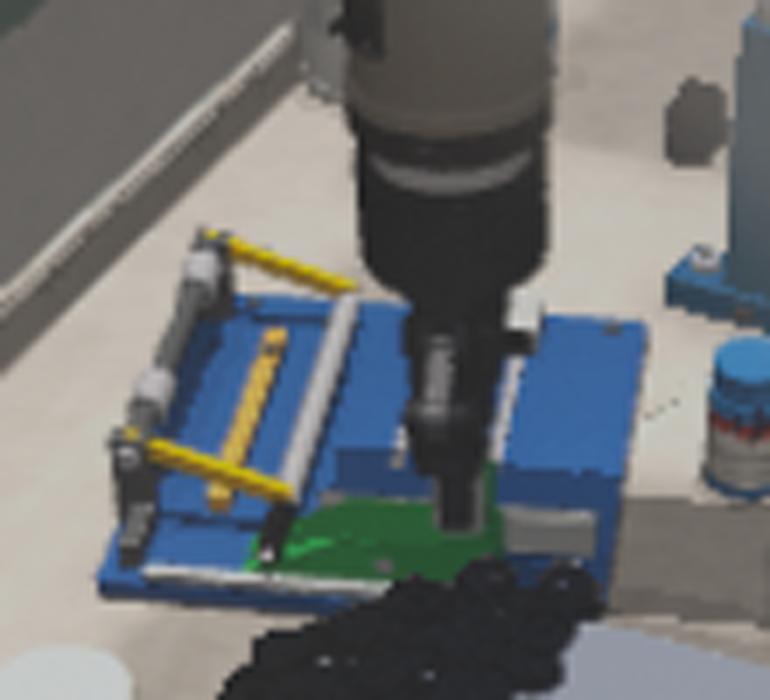

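Request:
jog_arm --rows '[{"xyz": [0.3, 0, -0.1], "delta_rot": [0, 0.3, 0], "fingers": 1}, {"xyz": [0.7, 0, -0.1], "delta_rot": [0, 0.5, 0], "fingers": 1}, {"xyz": [1.1, 0, -0.1], "delta_rot": [0, 0.5, 0], "fingers": 1}, {"xyz": [1.5, 0, -0.1], "delta_rot": [0, 0.5, 0], "fingers": 1}, {"xyz": [2, 0, -0.1], "delta_rot": [0, 0.5, 0], "fingers": 1}]'

```text
clock: 8.0
tcp_pos: [0.6003, -0.1548, 0.044]
orientation: [-3.139, -0.022, 0.025]
contact_force: [-16.4, 1.2, 11.0]
grip_width: 0.0133
```

Request:
jog_arm --rows '[{"xyz": [0.4, 0, 0], "delta_rot": [0, 0, 0], "fingers": 1}, {"xyz": [0.8, 0, 0], "delta_rot": [0, 0, 0], "fingers": 1}, {"xyz": [1.2, 0, 0], "delta_rot": [0, 0, 0], "fingers": 1}, {"xyz": [1.4, 0, 0], "delta_rot": [0, 0, 0], "fingers": 1}, {"xyz": [1.4, 0, 0], "delta_rot": [0, 0, 0], "fingers": 1}]'

```text
clock: 8.42
tcp_pos: [0.6121, -0.1546, 0.0439]
orientation: [-3.138, -0.022, 0.034]
contact_force: [-11.3, 0.5, 10.9]
grip_width: 0.0132
```

```bash
python3 - <<'E'
from h import *
x,y=cl(45-52,101);plan(x,y,.0445,.7);snap("s10","side",(250,100,360,200),7);st()
E
```

```text
t 8.42 tcp [ 0.6121 -0.1546  0.0439] F [-11.3   0.5  10.9] w 0.0132
[[1.0, 0.014, -0.022], [0.014, -1.0, 0.003], [-0.022, -0.003, -1.0]]
xyz cm [1.67, 0.08, -0.1] rot [-0.18, 1.24, 0.11] len 1.7
t 8.47 tcp [ 0.6121 -0.1546  0.0438] F [-11.3   1.6  11.1] w 0.0135
[[1.0, 0.014, -0.022], [0.014, -1.0, 0.003], [-0.022, -0.003, -1.0]]
```

View pics/s10.png

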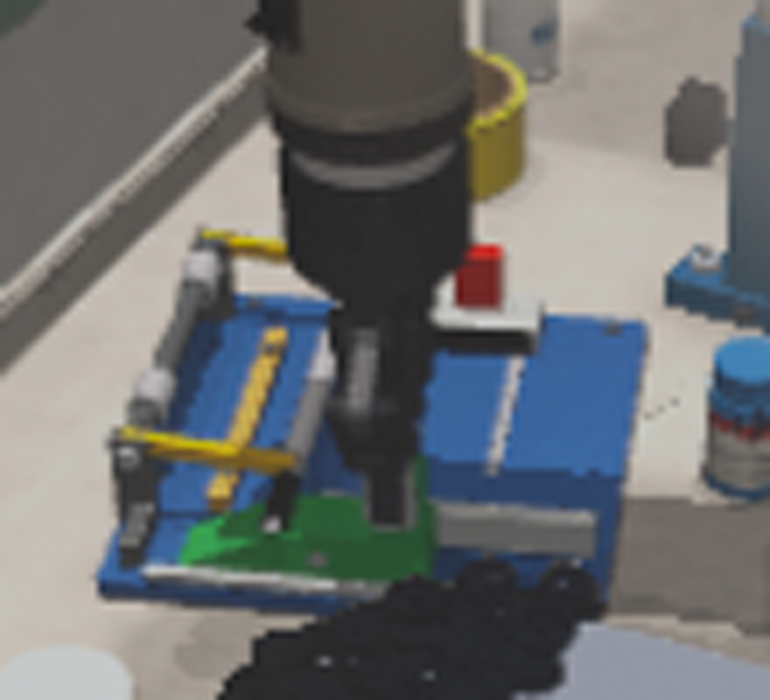

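Request:
jog_arm --rows '[{"xyz": [0.4, 0.05, -0.1], "delta_rot": [0, 0.5, 0], "fingers": 1}, {"xyz": [0.8, 0.05, -0.15], "delta_rot": [0, 1, 0], "fingers": 1}, {"xyz": [1.2, 0.05, -0.15], "delta_rot": [0, 1, 0], "fingers": 1}, {"xyz": [1.6, 0.05, -0.15], "delta_rot": [0, 1, 0], "fingers": 1}, {"xyz": [1.6, 0.05, -0.15], "delta_rot": [0, 1, 0], "fingers": 1}]'

```text
clock: 8.88
tcp_pos: [0.6271, -0.1544, 0.044]
orientation: [-3.138, -0.023, 0.013]
contact_force: [-4.3, 0.8, -3.1]
grip_width: 0.0133
```

```bash
python3 - <<'E'
from h import *
x,y=cl(45-52,101);plan(x,y,.0445,.7);snap("s11","side",(250,100,360,200),7);st()
E
```

```text
t 8.88 tcp [ 0.6271 -0.1544  0.044 ] F [-4.3  0.8 -3.1] w 0.0133
[[1.0, 0.014, -0.009], [0.015, -1.0, 0.004], [-0.008, -0.004, -1.0]]
xyz cm [0.17, 0.07, -0.05] rot [-0.22, 0.49, 0.13] len 0.2
t 8.93 tcp [ 0.6271 -0.1544  0.044 ] F [-4.5  0.4 -3.5] w 0.013
[[1.0, 0.015, -0.008], [0.015, -1.0, 0.004], [-0.008, -0.004, -1.0]]
```

View pics/s11.png

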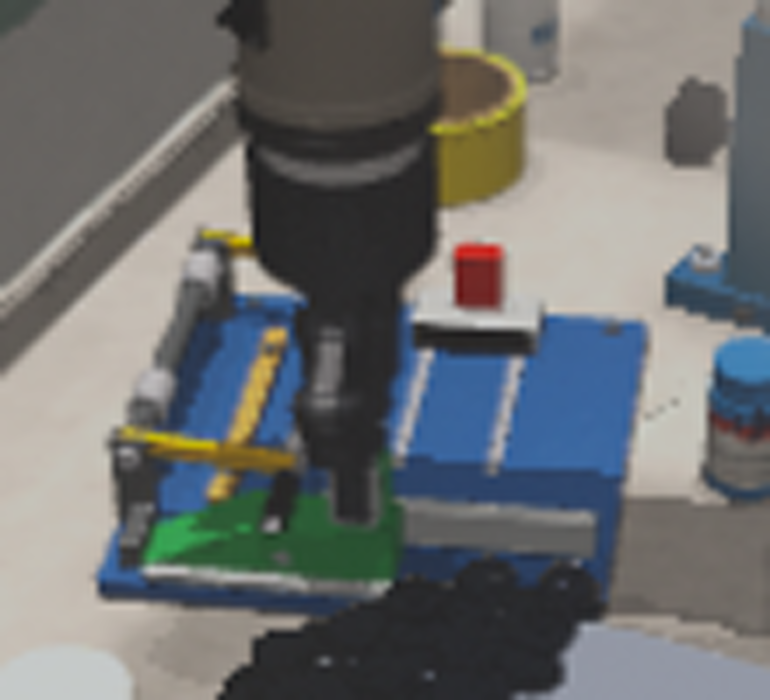

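Request:
jog_arm --rows '[{"xyz": [0.15, 0, -0.03], "delta_rot": [0, 0.3, 0], "fingers": 1}, {"xyz": [0.3, 0, -0.03], "delta_rot": [0, 0.3, 0], "fingers": 1}, {"xyz": [0.45, 0, -0.03], "delta_rot": [0, 0.3, 0], "fingers": 1}, {"xyz": [0.6, 0, -0.03], "delta_rot": [0, 0.3, 0], "fingers": 1}, {"xyz": [0.7, 0, -0.03], "delta_rot": [0, 0.3, 0], "fingers": 1}]'

```text
clock: 9.35
tcp_pos: [0.6273, -0.1544, 0.0439]
orientation: [-3.137, -0.022, 0.028]
contact_force: [-27.0, 3.2, 20.1]
grip_width: 0.0135
```

Request:
jog_arm --rows '[{"xyz": [0, 0, 0], "delta_rot": [0, 0, 0], "fingers": 1}, {"xyz": [0, 0, 0], "delta_rot": [0, 0, 0], "fingers": 0.8}, {"xyz": [0, 0, 0], "delta_rot": [0, 0, 0], "fingers": 0.6}, {"xyz": [0, 0, 0], "delta_rot": [0, 0, 0], "fingers": 0.6}, {"xyz": [0, 0, -1], "delta_rot": [0, 0, 0], "fingers": 0.6}]'

```text
clock: 9.77
tcp_pos: [0.6274, -0.1542, 0.0529]
orientation: [-3.136, -0.022, 0.03]
contact_force: [0.1, -0.5, -0.2]
grip_width: 0.0342
```

Request:
jog_arm --rows '[{"xyz": [0, 0, -4], "delta_rot": [0, 0, 0], "fingers": 0.6}, {"xyz": [0, 0, -8], "delta_rot": [0, 0, 0], "fingers": 0.6}, {"xyz": [0, 0, -12], "delta_rot": [0, 0, 0], "fingers": 0.6}, {"xyz": [0, 0, -15], "delta_rot": [0, 0, 0], "fingers": 0.6}, {"xyz": [0, -1.5, -17], "delta_rot": [0, 0, -6], "fingers": 0.6}]'

```text
clock: 10.18
tcp_pos: [0.6322, -0.1442, 0.2285]
orientation: [-3.135, -0.178, 0.018]
contact_force: [1.6, -0.4, 1.0]
grip_width: 0.0342
```

```bash
python3 - <<'E'
from h import *
snap("s12","side",(250,100,360,200),7)
plan(.376,.29,.2,89.4)
E
```

```text
t 10.23 tcp [ 0.6343 -0.1382  0.2317] F [1.2 3.6 2.7] w 0.0343
[[0.992, 0.129, -0.007], [0.129, -0.992, 0.004], [-0.006, -0.005, -1.0]]
xyz cm [-20.07, -45.78, 3.54] rot [-0.51, 0.1, -81.98] len 50.1
```

View pics/s12.png

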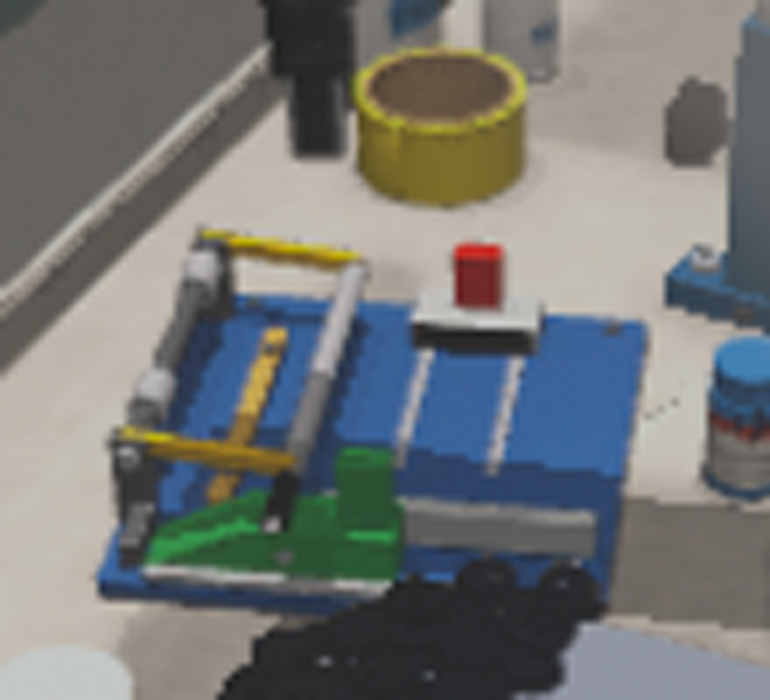

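```bash
python3 - <<'E'
from h import *
plan(.544,.285,.23,90.4)
E
```

```text
t 10.23 tcp [ 0.6343 -0.1382  0.2317] F [1.2 3.6 2.7] w 0.0343
[[0.992, 0.129, -0.007], [0.129, -0.992, 0.004], [-0.006, -0.005, -1.0]]
xyz cm [-3.49, -43.13, 0.41] rot [-0.51, 0.09, -82.98] len 43.3
```

Request:
jog_arm --rows '[{"xyz": [-0.3, -3, 0], "delta_rot": [0, 0, -6], "fingers": 0.6}, {"xyz": [-0.6, -6, 0], "delta_rot": [0, 0, -12], "fingers": 0.6}, {"xyz": [-0.9, -9, 0], "delta_rot": [0, 0, -19], "fingers": 0.6}, {"xyz": [-1.2, -12.5, 0], "delta_rot": [0, 0, -26], "fingers": 0.6}, {"xyz": [-1.5, -16, 0], "delta_rot": [0, 0, -32], "fingers": 0.6}]'

```text
clock: 10.65
tcp_pos: [0.5988, 0.0198, 0.2336]
orientation: [-2.949, -1.065, 0.005]
contact_force: [0.0, 0.7, -0.3]
grip_width: 0.0343
```

```bash
python3 - <<'E'
from h import *
plan(.544,.285,.23,90.4)
E
```

```text
t 10.65 tcp [0.5988 0.0198 0.2336] F [ 0.   0.7 -0.3] w 0.0343
[[0.769, 0.639, -0.005], [0.639, -0.769, 0.004], [-0.001, -0.007, -1.0]]
xyz cm [12.73, -23.9, 0.51] rot [-0.38, -0.1, -50.69] len 27.1
```

Request:
jog_arm --rows '[{"xyz": [2, -3.5, 0], "delta_rot": [0, 0, -7], "fingers": 0.6}, {"xyz": [4, -7, 0], "delta_rot": [0, 0, -14], "fingers": 0.6}, {"xyz": [6, -11, 0], "delta_rot": [0, 0, -21], "fingers": 0.6}, {"xyz": [7.5, -14, 0], "delta_rot": [0, 0, -28], "fingers": 0.6}, {"xyz": [9, -17, 0], "delta_rot": [0, 0, -35], "fingers": 0.6}]'

```text
clock: 11.07
tcp_pos: [0.5589, 0.2111, 0.2358]
orientation: [-2.485, -1.911, -0.001]
contact_force: [0.1, 0.9, -0.1]
grip_width: 0.034
```

```bash
python3 - <<'E'
from h import *
plan(.544,.285,.15,90.4)
E
```

```text
t 11.07 tcp [0.5589 0.2111 0.2358] F [ 0.1  0.9 -0.1] w 0.034
[[0.257, 0.967, -0.003], [0.967, -0.257, 0.006], [0.004, -0.005, -1.0]]
xyz cm [6.72, -3.29, 8.63] rot [-0.24, -0.29, -15.27] len 11.4
```

Request:
jog_arm --rows '[{"xyz": [2.5, -1.2, 0.5], "delta_rot": [0, 0, -6], "fingers": 0.6}, {"xyz": [5, -2.5, 2], "delta_rot": [0, 0, -12], "fingers": 0.6}, {"xyz": [6.7, -3.3, 4], "delta_rot": [0, 0, -15.3], "fingers": 0.6}, {"xyz": [6.7, -3.3, 6.5], "delta_rot": [0, 0, -15.3], "fingers": 0.6}, {"xyz": [6.7, -3.3, 8.6], "delta_rot": [-0.2, -0.3, -15.3], "fingers": 0.6}]'

```text
clock: 11.48
tcp_pos: [0.5435, 0.2869, 0.1499]
orientation: [-2.209, -2.232, -0.002]
contact_force: [0.0, -0.9, -0.7]
grip_width: 0.0344
```

```bash
python3 - <<'E'
from cfit import *
F={n:imaging.grab_frame(n) for n in("side","top")}
for n in F: cv2.imwrite(f"pics/{n}_raw.png",F[n])
plan(.544,.285,.021,90.4)
cv2.imwrite("pics/s13.png",cv2.resize(F["side"][230:390,220:420],None,fx=4,fy=4,interpolation=2))
for g in ((.376,.33,1.57),(.466,.34,1.42),(.5435,.33,1.579)):
    try: p,c=carrier(F,g,cams=("side",))[0];print(p.round(4),round(c,1))
    except Exception as e: print(e)
E
```

```text
t 11.58 tcp [0.5419 0.2841 0.1473] F [-0.5 -1.5 -0. ] w 0.034
[[-0.009, 1.0, -0.006], [1.0, 0.009, -0.003], [-0.003, -0.006, -1.0]]
xyz cm [0.12, 0.28, 12.63] rot [-0.32, 0.16, 0.09] len 12.6
[0.3768 0.3367 1.5545] 754.7
[0.466  0.3381 1.4193] 70.6
[0.5433 0.3301 1.579 ] 87.5[ WARN:0@4.271] global loadsave.cpp:1063 imwrite_ Unsupported depth image for selected encoder is fallbacked to CV_8U.
```

View pics/s13.png

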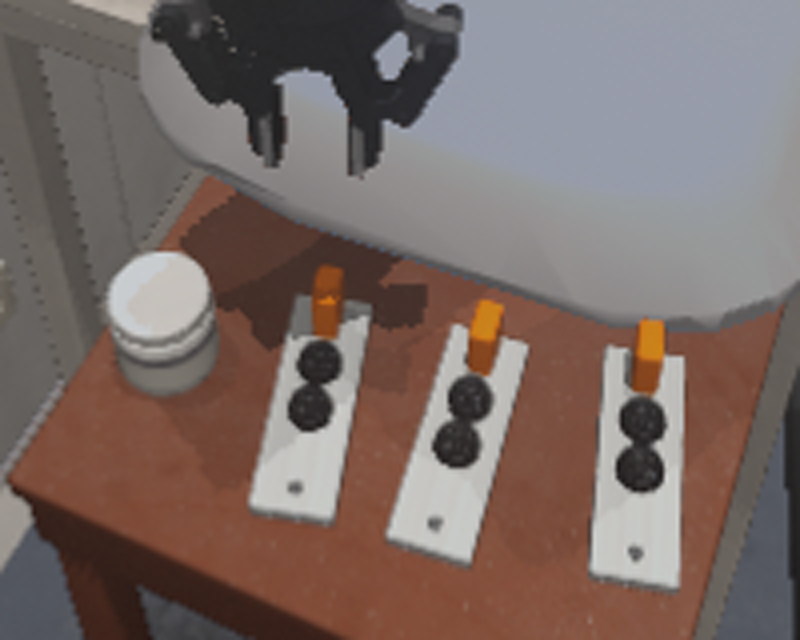

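Carriers unmoved. Descend on carrier at x=0.544.

Request:
jog_arm --rows '[{"xyz": [0.1, 0.3, 3], "delta_rot": [0, 0, 0], "fingers": 0.6}, {"xyz": [0.1, 0.3, 6], "delta_rot": [0, 0, 0], "fingers": 0.6}, {"xyz": [0.1, 0.3, 9], "delta_rot": [0, 0, 0], "fingers": 0.6}, {"xyz": [0.1, 0.3, 10.5], "delta_rot": [0, 0, 0], "fingers": 0.6}, {"xyz": [0.1, 0.3, 10.5], "delta_rot": [0, 0, 0], "fingers": 0.6}]'

```text
clock: 12.0
tcp_pos: [0.5435, 0.2836, 0.0404]
orientation: [-2.211, -2.228, 0.015]
contact_force: [-0.7, 0.2, -0.2]
grip_width: 0.0344
```

```bash
python3 - <<'E'
from h import *
plan(.544,.285,.021,90.4)
E
```

```text
t 12.0 tcp [0.5435 0.2836 0.0404] F [-0.7  0.2 -0.2] w 0.0344
[[-0.008, 1.0, -0.009], [1.0, 0.008, -0.005], [-0.005, -0.009, -1.0]]
xyz cm [0.15, 0.07, 1.94] rot [-0.51, 0.28, 0.04] len 1.9
```

Request:
jog_arm --grip_force 50 --rows '[{"xyz": [0.1, 0, 1.2], "delta_rot": [-0.5, 0.3, 0], "fingers": 0.6}, {"xyz": [0.1, 0, 1.9], "delta_rot": [-0.5, 0.3, 0], "fingers": 0.6}, {"xyz": [0.1, 0, 1.9], "delta_rot": [-0.5, 0.3, 0], "fingers": 0.8}, {"xyz": [0.1, 0, 1.9], "delta_rot": [-0.5, 0.3, 0], "fingers": 1}, {"xyz": [0.1, 0, 1.9], "delta_rot": [-0.5, 0.3, 0], "fingers": 1}]'

```text
clock: 12.42
tcp_pos: [0.5441, 0.2848, 0.0227]
orientation: [2.213, 2.229, 0.003]
contact_force: [0.8, -0.0, -1.1]
grip_width: 0.013
```

Request:
jog_arm --rows '[{"xyz": [0, 0, 0], "delta_rot": [0, 0, 0], "fingers": 1}, {"xyz": [0, 0, -1], "delta_rot": [0, 0, 0], "fingers": 1}, {"xyz": [0, 0, -4], "delta_rot": [0, 0, 0], "fingers": 1}, {"xyz": [0, 0, -7], "delta_rot": [0, 0, 0], "fingers": 1}, {"xyz": [0, 0, -11], "delta_rot": [0, 0, 0], "fingers": 1}]'

```text
clock: 12.83
tcp_pos: [0.5425, 0.2837, 0.1329]
orientation: [-2.212, -2.229, 0.003]
contact_force: [1.8, 0.1, -2.2]
grip_width: 0.0132
```

```bash
sed -i 's/^CL=.*/CL=(.6357,-.256,np.degrees(.012))/' h.py; python3 - <<'E'
from h import *
snap("s14","side",(220,200,440,390),3)
x,y=cl(-40-45-10,74-21-4);plan(x,y,.23,.7)
E
```

```text
t 12.88 tcp [0.5468 0.2871 0.1426] F [1.8 1.1 3.8] w 0.0129
[[-0.008, 1.0, 0.01], [1.0, 0.008, 0.006], [0.006, 0.01, -1.0]]
xyz cm [-49.47, -0.96, -9.04] rot [0.18, -0.69, 89.73] len 50.3
```

View pics/s14.png

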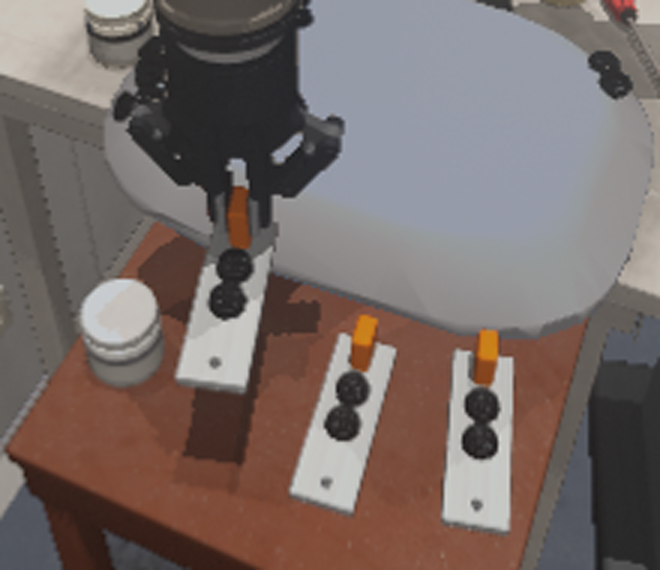

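Request:
jog_arm --rows '[{"xyz": [-1, 0, -2], "delta_rot": [0, 0, 2], "fingers": 1}, {"xyz": [-4, 0, -4], "delta_rot": [0, 0, 8], "fingers": 1}, {"xyz": [-7.5, 0, -6], "delta_rot": [0, 0, 14], "fingers": 1}, {"xyz": [-11, 0, -8], "delta_rot": [0, 0, 21], "fingers": 1}, {"xyz": [-14.5, 0, -9], "delta_rot": [0, 0, 28], "fingers": 1}]'

```text
clock: 13.3
tcp_pos: [0.5477, 0.1409, 0.2353]
orientation: [2.69, 1.621, 0.024]
contact_force: [1.0, -0.4, -2.6]
grip_width: 0.0131
```

```bash
python3 - <<'E'
from h import *
x,y=cl(-40-45-10,74-21-4);plan(x,y,.23,.7)
E
```

```text
t 13.3 tcp [0.5477 0.1409 0.2353] F [ 1.  -0.4 -2.6] w 0.0131
[[0.467, 0.884, 0.014], [0.884, -0.467, 0.007], [0.013, 0.009, -1.0]]
xyz cm [-31.22, 15.63, 0.26] rot [0.06, -0.94, 61.44] len 34.9
```

Request:
jog_arm --rows '[{"xyz": [-3.5, 1.7, 0], "delta_rot": [0, 0, 7], "fingers": 1}, {"xyz": [-7, 3.5, 0], "delta_rot": [0, 0, 14], "fingers": 1}, {"xyz": [-10.5, 5.2, 0], "delta_rot": [0, 0, 21], "fingers": 1}, {"xyz": [-14, 7, 0], "delta_rot": [0, -0.5, 28], "fingers": 1}, {"xyz": [-17.5, 8.8, 0], "delta_rot": [0, -1, 35], "fingers": 1}]'

```text
clock: 13.72
tcp_pos: [0.5431, -0.0566, 0.235]
orientation: [3.051, 0.727, 0.002]
contact_force: [1.6, 0.1, -1.7]
grip_width: 0.0131
```

```bash
python3 - <<'E'
from h import *
x,y=cl(-40-45-10,74-21-4);plan(x,y,.23,.7)
E
```

```text
t 13.72 tcp [ 0.5431 -0.0566  0.235 ] F [ 1.6  0.1 -1.7] w 0.0131
[[0.892, 0.451, 0.003], [0.451, -0.892, -0.005], [0.0, 0.006, -1.0]]
xyz cm [-7.1, 13.38, 0.57] rot [0.31, -0.08, 26.12] len 15.2
```

Request:
jog_arm --rows '[{"xyz": [-2, 3.5, 0.5], "delta_rot": [0, 0, 7], "fingers": 1}, {"xyz": [-4, 7, 1.5], "delta_rot": [0, 0, 14], "fingers": 1}, {"xyz": [-5.5, 10.5, 3], "delta_rot": [0, 0, 21], "fingers": 1}, {"xyz": [-7.1, 13.3, 5], "delta_rot": [0.3, 0, 26], "fingers": 1}, {"xyz": [-7.1, 13.3, 7], "delta_rot": [0.3, 0, 26], "fingers": 1}]'

```text
clock: 14.13
tcp_pos: [0.5387, -0.2172, 0.1664]
orientation: [3.136, -0.001, 0.005]
contact_force: [0.4, -1.4, -3.5]
grip_width: 0.0132
```

```bash
python3 - <<'E'
from h import *
x,y=cl(-40-45-10,74-21-4);plan(x,y,.06,.7)
E
```

```text
t 14.13 tcp [ 0.5387 -0.2172  0.1664] F [ 0.4 -1.4 -3.5] w 0.0132
[[1.0, -0.001, 0.003], [-0.001, -1.0, -0.005], [0.003, 0.005, -1.0]]
xyz cm [0.11, -0.96, 10.64] rot [0.29, -0.18, -0.74] len 10.7
```

Request:
jog_arm --rows '[{"xyz": [0, -0.7, 2.5], "delta_rot": [0, 0, -0.7], "fingers": 1}, {"xyz": [0, -0.7, 5], "delta_rot": [0, 0, -0.7], "fingers": 1}, {"xyz": [0, -0.7, 8], "delta_rot": [0.3, 0, -0.7], "fingers": 1}, {"xyz": [0, -0.7, 10.5], "delta_rot": [0.3, 0, -0.7], "fingers": 1}, {"xyz": [0, -0.7, 10.5], "delta_rot": [0.3, 0, -0.7], "fingers": 1}]'

```text
clock: 14.55
tcp_pos: [0.5357, -0.2093, 0.0574]
orientation: [-3.138, -0.019, 0.007]
contact_force: [-1.4, 0.9, -3.0]
grip_width: 0.0134
```

```bash
python3 - <<'E'
from h import *
snap("s15","side",(250,100,360,200),7)
x,y=cl(-40-45-10,74-21-4);plan(x,y,.035,.7)
E
```

```text
t 14.6 tcp [ 0.5372 -0.2098  0.0598] F [-0.4 -0.7 -2.5] w 0.013
[[1.0, 0.012, -0.002], [0.012, -1.0, 0.002], [-0.002, -0.002, -1.0]]
xyz cm [0.3, -0.16, 2.48] rot [-0.12, 0.09, -0.02] len 2.5
```

View pics/s15.png

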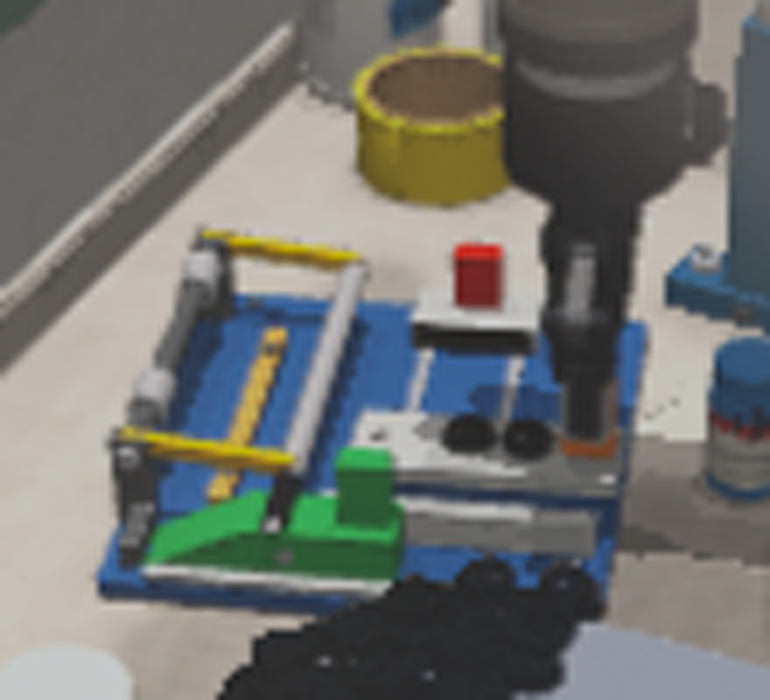

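Request:
jog_arm --rows '[{"xyz": [0.1, -0.1, 0.8], "delta_rot": [0, 0, 0], "fingers": 1}, {"xyz": [0.1, -0.1, 1.6], "delta_rot": [0, 0, 0], "fingers": 1}, {"xyz": [0.1, -0.1, 2.1], "delta_rot": [0, 0, 0], "fingers": 1}, {"xyz": [0.1, -0.1, 2.4], "delta_rot": [0, 0, 0], "fingers": 1}, {"xyz": [0.1, -0.1, 2.6], "delta_rot": [0, 0, 0], "fingers": 1}]'

```text
clock: 15.02
tcp_pos: [0.5383, -0.2086, 0.0351]
orientation: [-3.139, -0.019, 0.002]
contact_force: [-9.7, 4.7, 29.3]
grip_width: 0.0131
```

```bash
python3 - <<'E'
from h import *
x,y=cl(-3-45,74-21-4);plan(x,y,.035,.7)
E
```

```text
t 15.02 tcp [ 0.5383 -0.2086  0.0351] F [-9.7  4.7 29.3] w 0.0131
[[1.0, 0.012, -0.002], [0.012, -1.0, 0.002], [-0.002, -0.002, -1.0]]
xyz cm [4.88, -0.05, -0.0] rot [-0.12, 0.09, -0.02] len 4.9
```

Request:
jog_arm --rows '[{"xyz": [0, 0, -0.1], "delta_rot": [0, 0, 0], "fingers": 1}, {"xyz": [1, 0, -0.1], "delta_rot": [0, 0, 0], "fingers": 1}, {"xyz": [2, 0, -0.1], "delta_rot": [0, 0, 0], "fingers": 1}, {"xyz": [3, 0, -0.1], "delta_rot": [0, 0, 0], "fingers": 1}, {"xyz": [3.8, 0, -0.1], "delta_rot": [0, 0, 0], "fingers": 1}]'

```text
clock: 15.43
tcp_pos: [0.5784, -0.2079, 0.0361]
orientation: [-3.139, -0.02, 0.0]
contact_force: [0.2, 0.0, -2.3]
grip_width: 0.013
```

```bash
python3 - <<'E'
from h import *
snap("s16","side",(250,100,360,200),7)
x,y=cl(-3-45,74-21-4);plan(x,y,.035,.7)
E
```

```text
t 15.48 tcp [ 0.58   -0.2076  0.0362] F [ 2.9  0.2 -1.6] w 0.0131
[[1.0, 0.013, 0.002], [0.013, -1.0, 0.002], [0.002, -0.002, -1.0]]
xyz cm [0.71, 0.01, 0.12] rot [-0.12, -0.09, 0.06] len 0.7
```

View pics/s16.png

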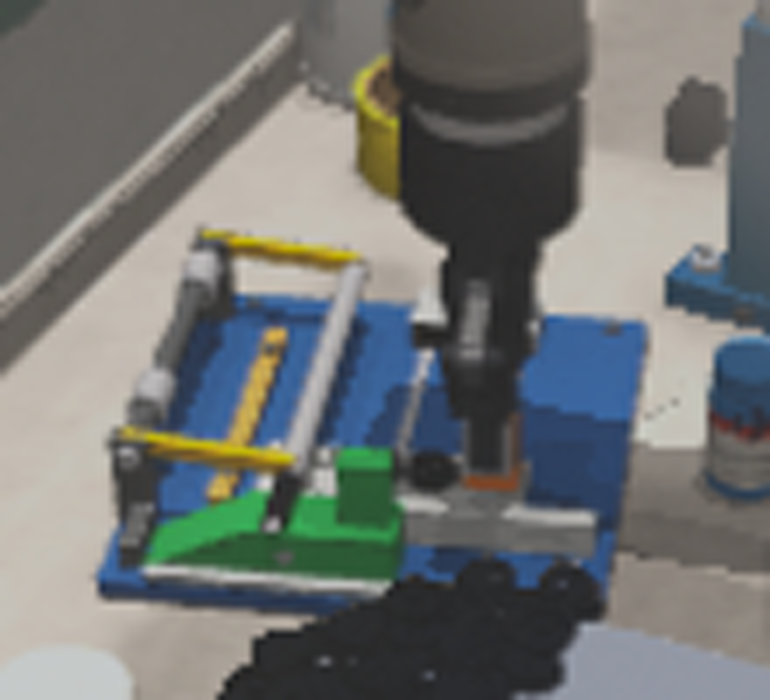

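Request:
jog_arm --rows '[{"xyz": [0.2, 0, 0.05], "delta_rot": [0, 0, 0], "fingers": 1}, {"xyz": [0.5, 0, 0.08], "delta_rot": [0, 0, 0], "fingers": 1}, {"xyz": [0.8, 0, 0.08], "delta_rot": [0, 0, 0], "fingers": 1}, {"xyz": [1.1, 0, 0.08], "delta_rot": [0, 0, 0], "fingers": 1}, {"xyz": [1.4, 0, 0.08], "delta_rot": [0, 0, 0], "fingers": 1}]'

```text
clock: 15.9
tcp_pos: [0.5891, -0.2076, 0.0352]
orientation: [-3.138, -0.019, 0.014]
contact_force: [-23.8, 3.9, 21.7]
grip_width: 0.0133
```

Request:
jog_arm --rows '[{"xyz": [0, 0, -0.05], "delta_rot": [0, 0, 0], "fingers": 1}, {"xyz": [0.1, 0, -0.05], "delta_rot": [0, 0, 0], "fingers": 1}, {"xyz": [0.2, 0, -0.05], "delta_rot": [0, 0, 0], "fingers": 1}, {"xyz": [0.3, 0, -0.05], "delta_rot": [0, 0, 0], "fingers": 1}, {"xyz": [0.3, 0, -0.05], "delta_rot": [0, 0, 0], "fingers": 1}]'

```text
clock: 16.32
tcp_pos: [0.589, -0.2079, 0.0353]
orientation: [-3.138, -0.018, 0.023]
contact_force: [-10.9, 0.6, 7.8]
grip_width: 0.0131
```

Request:
jog_arm --rows '[{"xyz": [0, 0, 0], "delta_rot": [0, 0, 0], "fingers": 1}, {"xyz": [0, 0, 0], "delta_rot": [0, 0, 0], "fingers": 0.8}, {"xyz": [0, 0, 0], "delta_rot": [0, 0, 0], "fingers": 0.7}, {"xyz": [0, 0, 0], "delta_rot": [0, 0, 0], "fingers": 0.7}, {"xyz": [0, 0, -1.5], "delta_rot": [0, 0, 0], "fingers": 0.7}]'

```text
clock: 16.73
tcp_pos: [0.5876, -0.2072, 0.0479]
orientation: [-3.137, -0.019, 0.03]
contact_force: [-0.1, 0.1, -0.8]
grip_width: 0.0258
```

Request:
jog_arm --rows '[{"xyz": [0, 0, -3], "delta_rot": [0, 0, 0], "fingers": 0.7}, {"xyz": [0, 0, -7], "delta_rot": [0, 0, 0], "fingers": 0.7}, {"xyz": [0, 0, -11], "delta_rot": [0, 0, 0], "fingers": 0.6}, {"xyz": [0, -1, -15], "delta_rot": [0, 0, -5], "fingers": 0.6}, {"xyz": [0, -3, -18], "delta_rot": [0, 0, -12], "fingers": 0.6}]'

```text
clock: 17.15
tcp_pos: [0.5914, -0.1812, 0.2317]
orientation: [-3.119, -0.345, 0.023]
contact_force: [1.7, -0.1, 0.7]
grip_width: 0.0337
```

```bash
python3 - <<'E'
from cfit import *
F={n:imaging.grab_frame(n) for n in("side","top")}
for n in F: cv2.imwrite(f"pics/{n}_raw.png",F[n])
cv2.imwrite("pics/s17.png",cv2.resize(F["side"][100:200,250:360],None,fx=7,fy=7,interpolation=2))
for g in ((.376,.33,1.57),(.466,.34,1.42)):
    p,c=carrier(F,g,cams=("top",))[0];print(p.round(4),round(c,1))
plan(.4593,.2935,.23,81.5)
E
```

```text
[0.3755 0.336  1.5727] 91.9
[0.4661 0.3374 1.4346] 85.0
t 17.25 tcp [ 0.595  -0.175   0.2346] F [ 0.1  0.2 -0.1] w 0.0341
[[0.974, 0.227, -0.007], [0.227, -0.974, 0.005], [-0.006, -0.006, -1.0]]
xyz cm [-2.58, -48.7, 0.77] rot [-0.51, 0.09, -68.39] len 48.8[ WARN:0@4.826] global loadsave.cpp:1063 imwrite_ Unsupported depth image for selected encoder is fallbacked to CV_8U.
```

View pics/s17.png

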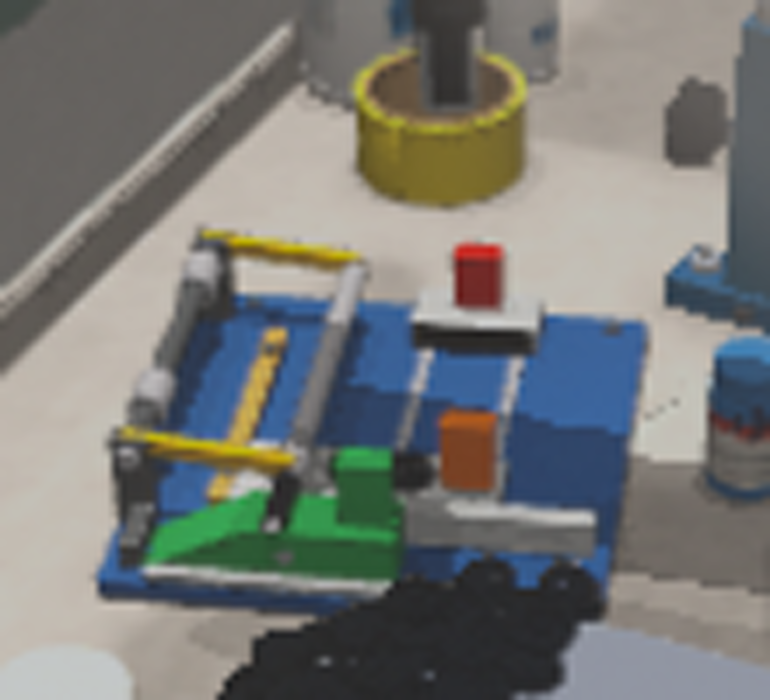

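Request:
jog_arm --rows '[{"xyz": [-0.2, -4, 0], "delta_rot": [0, 0, -6], "fingers": 0.6}, {"xyz": [-0.4, -8, 0], "delta_rot": [0, 0, -12], "fingers": 0.6}, {"xyz": [-0.6, -12, 0], "delta_rot": [0, 0, -18], "fingers": 0.6}, {"xyz": [-0.8, -16, 0], "delta_rot": [0, 0, -24], "fingers": 0.6}, {"xyz": [-1, -20, 0], "delta_rot": [0, 0, -30], "fingers": 0.6}]'

```text
clock: 17.67
tcp_pos: [0.539, 0.0191, 0.2355]
orientation: [-2.913, -1.158, 0.008]
contact_force: [1.3, 0.8, -0.0]
grip_width: 0.0339
```

```bash
python3 - <<'E'
from h import *
plan(.4594,.2935,.23,81.6)
E
```

```text
t 17.67 tcp [0.539  0.0191 0.2355] F [ 1.3  0.8 -0. ] w 0.0339
[[0.727, 0.686, -0.007], [0.687, -0.727, 0.005], [-0.002, -0.008, -1.0]]
xyz cm [13.05, -25.41, 0.73] rot [-0.5, -0.04, -38.25] len 28.6
```

Request:
jog_arm --rows '[{"xyz": [1.7, -3.4, 0], "delta_rot": [0, 0, -6], "fingers": 0.6}, {"xyz": [3.5, -6.8, 0], "delta_rot": [0, 0, -12], "fingers": 0.6}, {"xyz": [5.2, -10.2, 0], "delta_rot": [0, 0, -18], "fingers": 0.6}, {"xyz": [7, -13.6, 0], "delta_rot": [0, 0, -24], "fingers": 0.6}, {"xyz": [8.8, -17, 0], "delta_rot": [0, 0, -31], "fingers": 0.6}]'

```text
clock: 18.08
tcp_pos: [0.4855, 0.2046, 0.2362]
orientation: [-2.493, -1.898, 0.005]
contact_force: [1.5, 0.3, -0.6]
grip_width: 0.0341
```

```bash
python3 - <<'E'
from h import *
plan(.4594,.2935,.12,81.6)
E
```

```text
t 18.08 tcp [0.4855 0.2046 0.2362] F [ 1.5  0.3 -0.6] w 0.0341
[[0.266, 0.964, -0.007], [0.964, -0.266, 0.005], [0.002, -0.008, -1.0]]
xyz cm [7.84, -4.78, 11.68] rot [-0.47, -0.17, -7.02] len 14.9
```

Request:
jog_arm --rows '[{"xyz": [3, -1.8, 0.5], "delta_rot": [0, 0, -3], "fingers": 0.6}, {"xyz": [6, -3.6, 2], "delta_rot": [0, 0, -6], "fingers": 0.6}, {"xyz": [7.6, -4.6, 5], "delta_rot": [-0.4, 0, -7], "fingers": 0.6}, {"xyz": [7.6, -4.6, 8.5], "delta_rot": [-0.4, 0, -7], "fingers": 0.6}, {"xyz": [7.6, -4.6, 11], "delta_rot": [-0.4, 0, -7], "fingers": 0.6}]'

```text
clock: 18.5
tcp_pos: [0.4588, 0.292, 0.1241]
orientation: [-2.372, -2.053, -0.001]
contact_force: [0.3, -1.6, -1.7]
grip_width: 0.0341
```

```bash
python3 - <<'E'
from h import *
snap("s18","side",(220,230,420,390),4)
plan(.4594,.2935,.021,81.6)
E
```

```text
t 18.55 tcp [0.4569 0.289  0.1198] F [-1.8 -1.5 -3.7] w 0.0343
[[0.145, 0.989, -0.008], [0.989, -0.145, -0.001], [-0.002, -0.008, -1.0]]
xyz cm [0.5, 0.26, 9.88] rot [-0.47, 0.14, 0.06] len 9.9
```

View pics/s18.png

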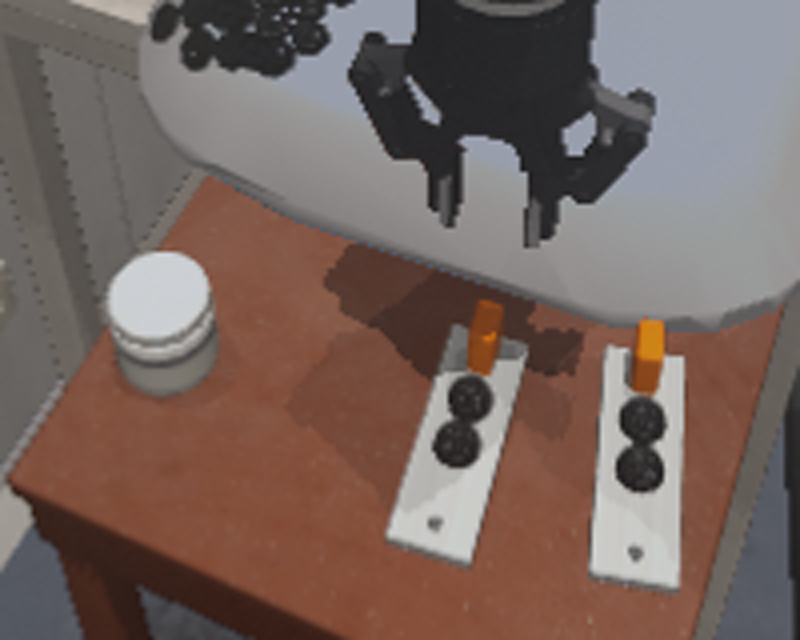

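Request:
jog_arm --rows '[{"xyz": [0.4, 0.3, 3], "delta_rot": [-0.3, 0, 0], "fingers": 0.6}, {"xyz": [0.4, 0.3, 6], "delta_rot": [-0.3, 0, 0], "fingers": 0.6}, {"xyz": [0.4, 0.3, 8], "delta_rot": [-0.3, 0, 0], "fingers": 0.6}, {"xyz": [0.4, 0.3, 8], "delta_rot": [-0.3, 0, 0], "fingers": 0.6}, {"xyz": [0.4, 0.3, 8], "delta_rot": [-0.3, 0, 0], "fingers": 0.6}]'

```text
clock: 18.97
tcp_pos: [0.4596, 0.2921, 0.0396]
orientation: [-2.377, -2.052, 0.009]
contact_force: [-0.4, -0.5, -0.3]
grip_width: 0.0346
```

```bash
python3 - <<'E'
from h import *
plan(.4594,.2935,.021,81.6)
E
```

```text
t 18.97 tcp [0.4596 0.2921 0.0396] F [-0.4 -0.5 -0.3] w 0.0346
[[0.146, 0.989, -0.005], [0.989, -0.146, -0.003], [-0.003, -0.004, -1.0]]
xyz cm [0.14, -0.03, 1.86] rot [-0.26, 0.2, 0.02] len 1.9
```

Request:
jog_arm --grip_force 50 --rows '[{"xyz": [0.1, 0, 1.2], "delta_rot": [-0.3, 0.2, 0], "fingers": 0.6}, {"xyz": [0.1, 0, 1.8], "delta_rot": [-0.3, 0.2, 0], "fingers": 0.6}, {"xyz": [0.1, 0, 1.8], "delta_rot": [-0.3, 0.2, 0], "fingers": 0.8}, {"xyz": [0.1, 0, 1.8], "delta_rot": [-0.3, 0.2, 0], "fingers": 1}, {"xyz": [0.1, 0, 1.8], "delta_rot": [-0.3, 0.2, 0], "fingers": 1}]'

```text
clock: 19.38
tcp_pos: [0.4603, 0.2934, 0.0227]
orientation: [2.377, 2.052, 0.003]
contact_force: [-0.9, -0.1, 2.2]
grip_width: 0.0134
```

Request:
jog_arm --rows '[{"xyz": [0, 0, 0], "delta_rot": [0, 0, 0], "fingers": 1}, {"xyz": [0, 0, -1], "delta_rot": [0, 0, 0], "fingers": 1}, {"xyz": [0, 0, -4], "delta_rot": [0, 0, 0], "fingers": 1}, {"xyz": [0, 0, -8], "delta_rot": [0, 0, 0], "fingers": 1}, {"xyz": [0, 0, -12], "delta_rot": [0, 0, 0], "fingers": 1}]'

```text
clock: 19.8
tcp_pos: [0.459, 0.2928, 0.1441]
orientation: [2.377, 2.053, -0.0]
contact_force: [0.9, 1.0, -1.9]
grip_width: 0.0127
```

```bash
python3 - <<'E'
from h import *
x,y=cl(-95,3);plan(x,y,.23,.7)
E
```

```text
t 19.8 tcp [0.459  0.2928 0.1441] F [ 0.9  1.  -1.9] w 0.0127
[[0.145, 0.989, -0.0], [0.989, -0.145, -0.0], [-0.0, -0.0, -1.0]]
xyz cm [-52.93, 16.04, -8.57] rot [0.01, 0.02, 80.94] len 56.0
```

Request:
jog_arm --rows '[{"xyz": [-2, 0.6, -2.5], "delta_rot": [0, 0, 4], "fingers": 1}, {"xyz": [-5, 1.6, -5], "delta_rot": [0, 0, 10], "fingers": 1}, {"xyz": [-8.5, 2.6, -7], "delta_rot": [0, 0, 16], "fingers": 1}, {"xyz": [-12, 3.6, -8.5], "delta_rot": [0, 0, 22], "fingers": 1}, {"xyz": [-15.5, 4.7, -9], "delta_rot": [0, 0, 28], "fingers": 1}]'

```text
clock: 20.22
tcp_pos: [0.4837, 0.1318, 0.2379]
orientation: [2.806, 1.411, 0.007]
contact_force: [1.8, 0.4, -2.0]
grip_width: 0.0129
```

```bash
python3 - <<'E'
from h import *
x,y=cl(-95,3);plan(x,y,.23,.7)
E
```

```text
t 20.22 tcp [0.4837 0.1318 0.2379] F [ 1.8  0.4 -2. ] w 0.0129
[[0.596, 0.803, 0.005], [0.803, -0.596, 0.001], [0.004, 0.003, -1.0]]
xyz cm [-27.59, 27.59, 0.76] rot [0.05, -0.27, 52.69] len 39.0
```

Request:
jog_arm --rows '[{"xyz": [-2.8, 2.8, 0], "delta_rot": [0, 0, 6], "fingers": 1}, {"xyz": [-5.5, 5.5, 0], "delta_rot": [0, 0, 12], "fingers": 1}, {"xyz": [-8.3, 8.3, 0], "delta_rot": [0, 0, 18], "fingers": 1}, {"xyz": [-11, 11, 0], "delta_rot": [0, 0, 24], "fingers": 1}, {"xyz": [-13.8, 13.8, 0], "delta_rot": [0, 0, 30], "fingers": 1}]'

```text
clock: 20.63
tcp_pos: [0.5118, -0.0626, 0.2389]
orientation: [-3.077, -0.63, -0.009]
contact_force: [0.4, 0.6, -1.7]
grip_width: 0.0133
```

```bash
python3 - <<'E'
from h import *
x,y=cl(-95,3);plan(x,y,.23,.7)
E
```

```text
t 20.63 tcp [ 0.5118 -0.0626  0.2389] F [ 0.4  0.6 -1.7] w 0.0133
[[0.919, 0.393, 0.005], [0.393, -0.92, 0.002], [0.006, 0.001, -1.0]]
xyz cm [-4.87, 18.74, 0.87] rot [-0.03, -0.33, 22.45] len 19.4
```

Request:
jog_arm --rows '[{"xyz": [-1, 3.5, 0], "delta_rot": [0, 0, 5], "fingers": 1}, {"xyz": [-2, 7.5, 0], "delta_rot": [0, 0, 10], "fingers": 1}, {"xyz": [-3, 11.5, 1], "delta_rot": [0, 0, 15], "fingers": 1}, {"xyz": [-4, 15, 3], "delta_rot": [0, 0, 20], "fingers": 1}, {"xyz": [-4.8, 17.8, 5], "delta_rot": [0, -0.3, 22.4], "fingers": 1}]'

```text
clock: 21.05
tcp_pos: [0.538, -0.2487, 0.1899]
orientation: [3.141, 0.01, 0.005]
contact_force: [0.0, 0.4, -1.8]
grip_width: 0.0127
```

```bash
python3 - <<'E'
from h import *
imaging.grab_frame("top")
x,y=cl(-95,3);plan(x,y,.06,.7)
E
```

```text
t 21.1 tcp [ 0.5351 -0.2543  0.1849] F [-0.2 -5.5 -3.8] w 0.013
[[1.0, -0.0, -0.004], [-0.0, -1.0, -0.002], [-0.004, 0.002, -1.0]]
xyz cm [0.6, -0.05, 12.49] rot [0.14, 0.22, -0.71] len 12.5
```

Request:
jog_arm --rows '[{"xyz": [0.3, 0, 3], "delta_rot": [0, 0, -0.7], "fingers": 1}, {"xyz": [0.3, 0, 6.5], "delta_rot": [0, 0, -0.7], "fingers": 1}, {"xyz": [0.3, 0, 10], "delta_rot": [0, 0, -0.7], "fingers": 1}, {"xyz": [0.3, 0, 12.5], "delta_rot": [0, 0, -0.7], "fingers": 1}, {"xyz": [0.3, 0, 12.5], "delta_rot": [0, 0, -0.7], "fingers": 1}]'

```text
clock: 21.52
tcp_pos: [0.5338, -0.2526, 0.0553]
orientation: [-3.14, -0.02, 0.02]
contact_force: [-1.2, 0.7, -1.6]
grip_width: 0.0131
```

```bash
python3 - <<'E'
from h import *
snap("s19","side",(250,100,360,200),7)
x,y=cl(-95,3);plan(x,y,.035,.7)
E
```

```text
t 21.57 tcp [ 0.5357 -0.2534  0.0581] F [-0.1  0.8 -0.3] w 0.0131
[[1.0, 0.013, -0.009], [0.013, -1.0, 0.0], [-0.009, -0.0, -1.0]]
xyz cm [0.52, 0.08, 2.31] rot [-0.02, 0.51, 0.02] len 2.4
```

View pics/s19.png

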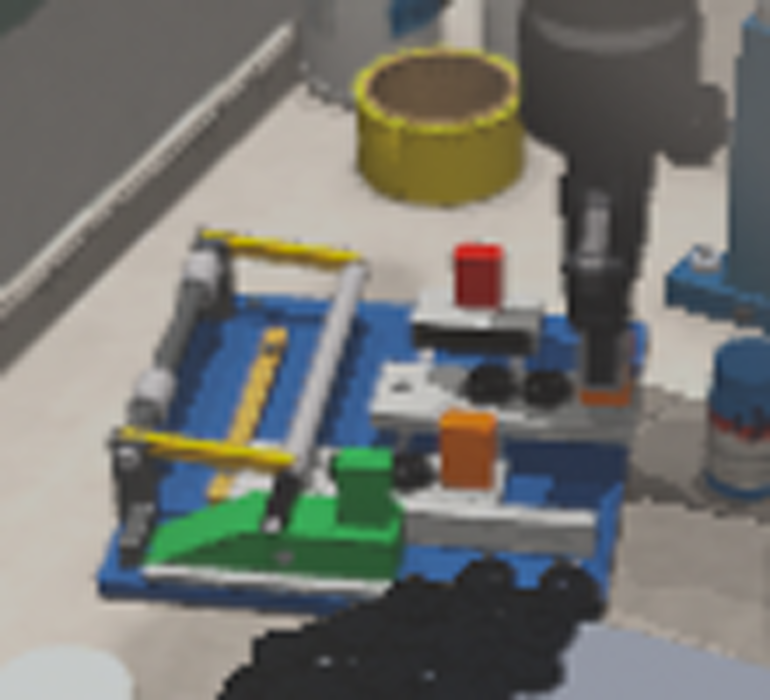

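Request:
jog_arm --rows '[{"xyz": [0, 0, 0.8], "delta_rot": [0, 0.4, 0], "fingers": 1}, {"xyz": [0, 0, 1.6], "delta_rot": [0, 0.4, 0], "fingers": 1}, {"xyz": [0, 0, 2.1], "delta_rot": [0, 0.4, 0], "fingers": 1}, {"xyz": [0, 0, 2.3], "delta_rot": [0, 0.4, 0], "fingers": 1}, {"xyz": [0, 0, 2.35], "delta_rot": [0, 0.4, 0], "fingers": 1}]'

```text
clock: 21.98
tcp_pos: [0.5357, -0.2534, 0.0352]
orientation: [-3.141, -0.02, 0.002]
contact_force: [-2.9, 1.5, 5.0]
grip_width: 0.0134
```

```bash
python3 - <<'E'
from h import *
x,y=cl(-48,3);plan(x,y,.035,.7)
E
```

```text
t 21.98 tcp [ 0.5357 -0.2534  0.0352] F [-2.9  1.5  5. ] w 0.0134
[[1.0, 0.013, -0.001], [0.013, -1.0, 0.0], [-0.001, -0.0, -1.0]]
xyz cm [5.2, 0.08, 0.02] rot [-0.01, 0.08, 0.02] len 5.2
```

Request:
jog_arm --rows '[{"xyz": [0.6, 0, -0.05], "delta_rot": [0, 0, 0], "fingers": 1}, {"xyz": [1.6, 0, -0.05], "delta_rot": [0, 0, 0], "fingers": 1}, {"xyz": [2.6, 0, -0.05], "delta_rot": [0, 0, 0], "fingers": 1}, {"xyz": [3.6, 0, -0.05], "delta_rot": [0, 0, 0], "fingers": 1}, {"xyz": [4.4, 0, -0.05], "delta_rot": [0, 0, 0], "fingers": 1}]'

```text
clock: 22.4
tcp_pos: [0.5819, -0.2525, 0.0358]
orientation: [-3.141, -0.021, -0.0]
contact_force: [1.2, -0.5, -1.4]
grip_width: 0.0132
```

Request:
jog_arm --rows '[{"xyz": [0.2, 0, 0], "delta_rot": [0, 0, 0], "fingers": 1}, {"xyz": [0.5, 0, 0], "delta_rot": [0, 0, 0], "fingers": 1}, {"xyz": [0.8, 0, 0], "delta_rot": [0, 0, 0], "fingers": 1}, {"xyz": [1.1, 0, 0], "delta_rot": [0, 0, 0], "fingers": 1}, {"xyz": [1.3, 0, 0], "delta_rot": [0, 0, 0], "fingers": 1}]'

```text
clock: 22.82
tcp_pos: [0.59, -0.2524, 0.0353]
orientation: [-3.14, -0.019, 0.016]
contact_force: [-18.6, 2.7, 14.8]
grip_width: 0.0133
```

Request:
jog_arm --rows '[{"xyz": [0, 0, -0.05], "delta_rot": [0, 0, 0], "fingers": 1}, {"xyz": [0.1, 0, -0.05], "delta_rot": [0, 0, 0], "fingers": 1}, {"xyz": [0.2, 0, -0.05], "delta_rot": [0, 0, 0], "fingers": 1}, {"xyz": [0.3, 0, -0.05], "delta_rot": [0, 0, 0], "fingers": 1}, {"xyz": [0.3, 0, -0.05], "delta_rot": [0, 0, 0], "fingers": 1}]'

```text
clock: 23.23
tcp_pos: [0.59, -0.2528, 0.0356]
orientation: [-3.139, -0.018, 0.024]
contact_force: [-9.7, 2.2, 8.1]
grip_width: 0.0129
```

Request:
jog_arm --rows '[{"xyz": [0, 0, 0], "delta_rot": [0, 0, 0], "fingers": 1}, {"xyz": [0, 0, 0], "delta_rot": [0, 0, 0], "fingers": 0.8}, {"xyz": [0, 0, 0], "delta_rot": [0, 0, 0], "fingers": 0.7}, {"xyz": [0, 0, 0], "delta_rot": [0, 0, 0], "fingers": 0.7}, {"xyz": [0, 0, -1.5], "delta_rot": [0, 0, 0], "fingers": 0.7}]'

```text
clock: 23.65
tcp_pos: [0.5884, -0.2521, 0.048]
orientation: [-3.138, -0.018, 0.031]
contact_force: [-0.7, 0.4, 0.5]
grip_width: 0.0256
```

Request:
jog_arm --rows '[{"xyz": [0, 0, -3], "delta_rot": [0, 0, 0], "fingers": 0.7}, {"xyz": [0, 0, -7], "delta_rot": [0, 0, 0], "fingers": 0.7}, {"xyz": [0, 0, -11], "delta_rot": [0, 0, 0], "fingers": 0.6}, {"xyz": [0, -1, -15], "delta_rot": [0, 0, -5], "fingers": 0.6}, {"xyz": [0, -4, -18], "delta_rot": [0, 0, -12], "fingers": 0.6}]'

```text
clock: 24.07
tcp_pos: [0.5918, -0.2187, 0.2313]
orientation: [-3.122, -0.341, 0.026]
contact_force: [1.4, -0.6, 0.8]
grip_width: 0.0342
```

```bash
python3 - <<'E'
from cfit import *
F={n:imaging.grab_frame(n) for n in("side","top")}
for n in F: cv2.imwrite(f"pics/{n}_raw.png",F[n])
cv2.imwrite("pics/s20.png",cv2.resize(F["side"][100:200,250:360],None,fx=7,fy=7,interpolation=2))
for g in ((.376,.33,1.57),):
    p,c=carrier(F,g,cams=("top",))[0];print(p.round(4),round(c,1))
plan(.376,.291,.23,89.5)
E
```

```text
[0.3755 0.336  1.5727] 91.9
t 24.17 tcp [ 0.5961 -0.2087  0.2341] F [ 0.7  1.4 -0.3] w 0.0338
[[0.974, 0.228, -0.009], [0.228, -0.974, 0.004], [-0.008, -0.006, -1.0]]
xyz cm [-10.02, -53.67, 0.8] rot [-0.57, 0.15, -76.31] len 54.6[ WARN:0@4.592] global loadsave.cpp:1063 imwrite_ Unsupported depth image for selected encoder is fallbacked to CV_8U.
```

View pics/s20.png

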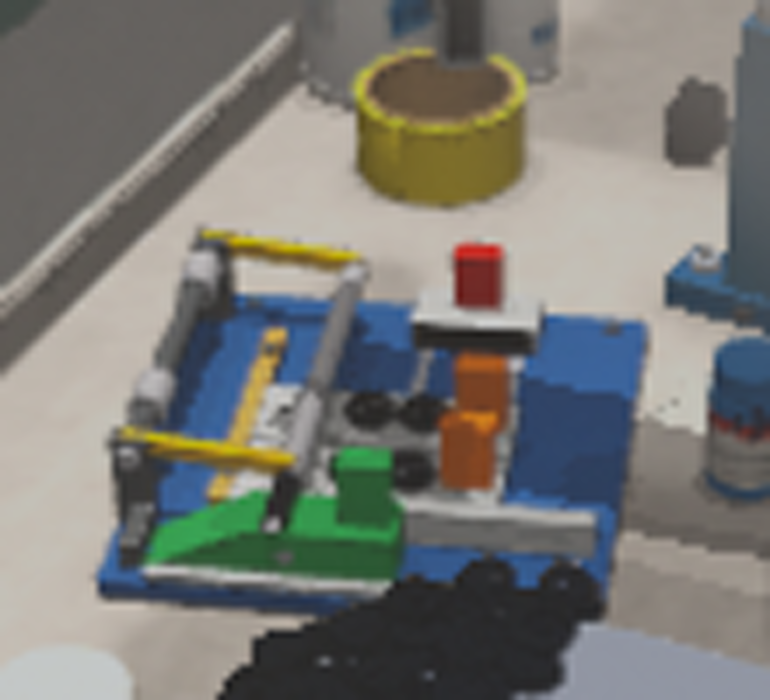

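Request:
jog_arm --rows '[{"xyz": [-0.7, -4, 0], "delta_rot": [0, 0, -6], "fingers": 0.6}, {"xyz": [-1.4, -8, 0], "delta_rot": [0, 0, -12], "fingers": 0.6}, {"xyz": [-2.2, -12, 0], "delta_rot": [0, 0, -18], "fingers": 0.6}, {"xyz": [-3, -16, 0], "delta_rot": [0, 0, -24], "fingers": 0.6}, {"xyz": [-3.7, -20, 0], "delta_rot": [0, 0, -30], "fingers": 0.6}]'

```text
clock: 24.58
tcp_pos: [0.513, -0.021, 0.235]
orientation: [-2.912, -1.16, 0.011]
contact_force: [0.5, 0.7, 0.7]
grip_width: 0.0343
```

```bash
python3 - <<'E'
from h import *
plan(.376,.291,.23,89.5)
E
```

```text
t 24.58 tcp [ 0.513 -0.021  0.235] F [0.5 0.7 0.7] w 0.0343
[[0.726, 0.687, -0.009], [0.688, -0.726, 0.004], [-0.004, -0.009, -1.0]]
xyz cm [11.5, -32.07, 0.74] rot [-0.58, 0.01, -46.07] len 34.1
```

Request:
jog_arm --rows '[{"xyz": [1.3, -3.7, 0], "delta_rot": [0, 0, -6], "fingers": 0.6}, {"xyz": [2.7, -7.4, 0], "delta_rot": [0, 0, -12], "fingers": 0.6}, {"xyz": [4, -11.2, 0], "delta_rot": [0, 0, -18], "fingers": 0.6}, {"xyz": [5.4, -15, 0], "delta_rot": [0, 0, -24], "fingers": 0.6}, {"xyz": [6.7, -18.8, 0], "delta_rot": [0, 0, -30], "fingers": 0.6}]'

```text
clock: 25.0
tcp_pos: [0.4314, 0.163, 0.2361]
orientation: [-2.508, -1.878, 0.008]
contact_force: [1.3, 0.4, 0.4]
grip_width: 0.0341
```

```bash
python3 - <<'E'
from h import *
plan(.376,.291,.12,89.5)
E
```

```text
t 25.0 tcp [0.4314 0.163  0.2361] F [1.3 0.4 0.4] w 0.0341
[[0.281, 0.96, -0.009], [0.96, -0.281, 0.004], [0.001, -0.01, -1.0]]
xyz cm [10.72, -8.8, 11.71] rot [-0.55, -0.14, -15.83] len 18.1
```

Request:
jog_arm --rows '[{"xyz": [2.8, -2.3, 0], "delta_rot": [0, 0, -5], "fingers": 0.6}, {"xyz": [5.6, -4.6, 0.5], "delta_rot": [0, 0, -10], "fingers": 0.6}, {"xyz": [8.4, -6.9, 2], "delta_rot": [-0.5, 0, -14], "fingers": 0.6}, {"xyz": [10.4, -8.6, 5], "delta_rot": [-0.5, 0, -15.8], "fingers": 0.6}, {"xyz": [10.4, -8.6, 8], "delta_rot": [-0.5, 0, -15.8], "fingers": 0.6}]'

```text
clock: 25.42
tcp_pos: [0.375, 0.2938, 0.1573]
orientation: [-2.218, -2.217, -0.011]
contact_force: [1.3, -0.6, -0.1]
grip_width: 0.0345
```

```bash
python3 - <<'E'
from h import *
snap("s21","side",(220,230,420,390),4)
plan(.376,.291,.021,89.5)
E
```

```text
t 25.47 tcp [0.3733 0.288  0.1511] F [-2.6 -2.4 -4.8] w 0.0342
[[0.004, 1.0, -0.007], [1.0, -0.004, 0.0], [0.0, -0.007, -1.0]]
xyz cm [0.3, 0.36, 13.01] rot [-0.39, -0.03, 0.26] len 13.0
```

View pics/s21.png

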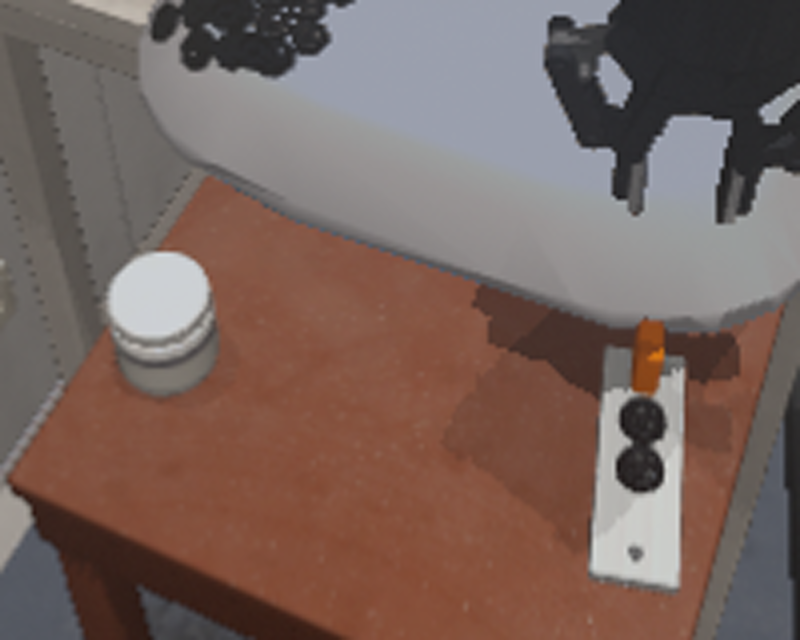

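Request:
jog_arm --rows '[{"xyz": [0.3, 0.3, 3.5], "delta_rot": [-0.3, 0, 0.2], "fingers": 0.6}, {"xyz": [0.3, 0.3, 7], "delta_rot": [-0.3, 0, 0.2], "fingers": 0.6}, {"xyz": [0.3, 0.3, 10], "delta_rot": [-0.3, 0, 0.2], "fingers": 0.6}, {"xyz": [0.3, 0.3, 11], "delta_rot": [-0.3, 0, 0.2], "fingers": 0.6}, {"xyz": [0.3, 0.3, 11], "delta_rot": [-0.3, 0, 0.2], "fingers": 0.6}]'

```text
clock: 25.88
tcp_pos: [0.3746, 0.2892, 0.0393]
orientation: [-2.23, -2.211, 0.01]
contact_force: [-0.4, 0.3, 0.4]
grip_width: 0.0344
```

```bash
python3 - <<'E'
from h import *
plan(.376,.291,.021,89.5)
E
```

```text
t 25.88 tcp [0.3746 0.2892 0.0393] F [-0.4  0.3  0.4] w 0.0344
[[0.009, 1.0, -0.006], [1.0, -0.009, -0.003], [-0.003, -0.006, -1.0]]
xyz cm [0.19, 0.15, 1.82] rot [-0.32, 0.18, 0.0] len 1.8
```

Request:
jog_arm --grip_force 50 --rows '[{"xyz": [0.2, 0.1, 1.2], "delta_rot": [-0.3, 0.2, 0], "fingers": 0.6}, {"xyz": [0.2, 0.1, 1.8], "delta_rot": [-0.3, 0.2, 0], "fingers": 0.6}, {"xyz": [0.2, 0.1, 1.8], "delta_rot": [-0.3, 0.2, 0], "fingers": 0.8}, {"xyz": [0.2, 0.1, 1.8], "delta_rot": [-0.3, 0.2, 0], "fingers": 1}, {"xyz": [0.2, 0.1, 1.8], "delta_rot": [-0.3, 0.2, 0], "fingers": 1}]'

```text
clock: 26.3
tcp_pos: [0.3762, 0.2914, 0.0224]
orientation: [2.232, 2.211, 0.003]
contact_force: [-0.1, -0.5, 0.3]
grip_width: 0.0129
```

Request:
jog_arm --rows '[{"xyz": [0, 0, 0], "delta_rot": [0, 0, 0], "fingers": 1}, {"xyz": [0, 0, -1], "delta_rot": [0, 0, 0], "fingers": 1}, {"xyz": [0, 0, -4], "delta_rot": [0, 0, 0], "fingers": 1}, {"xyz": [0, 0, -8], "delta_rot": [0, 0, 0], "fingers": 1}, {"xyz": [0, 0, -12], "delta_rot": [0, 0, 0], "fingers": 1}]'

```text
clock: 26.72
tcp_pos: [0.3749, 0.2907, 0.144]
orientation: [-2.23, -2.212, 0.001]
contact_force: [2.6, -0.3, -1.2]
grip_width: 0.0128
```

```bash
python3 - <<'E'
from h import *
x,y=cl(-95,-42);print(x,y);plan(x,y,.23,.7)
E
```

```text
0.5412108278220076 -0.2991369486764848
t 26.72 tcp [0.3749 0.2907 0.144 ] F [ 2.6 -0.3 -1.2] w 0.0128
[[0.008, 1.0, -0.001], [1.0, -0.008, 0.0], [0.0, -0.001, -1.0]]
xyz cm [-58.85, 17.1, -8.62] rot [-0.06, 0.05, 88.83] len 61.9
```

Request:
jog_arm --rows '[{"xyz": [-2, 1.5, -3], "delta_rot": [0, 0, 4], "fingers": 1}, {"xyz": [-5.5, 3, -6], "delta_rot": [0, 0, 10], "fingers": 1}, {"xyz": [-9, 4.5, -8], "delta_rot": [0, 0, 16], "fingers": 1}, {"xyz": [-12.7, 6, -9], "delta_rot": [0, 0, 22], "fingers": 1}, {"xyz": [-16.5, 7.5, -9], "delta_rot": [0, 0, 28], "fingers": 1}]'

```text
clock: 27.13
tcp_pos: [0.4477, 0.1306, 0.2376]
orientation: [2.702, 1.602, 0.008]
contact_force: [1.2, 1.2, -2.4]
grip_width: 0.013
```

```bash
python3 - <<'E'
from h import *
x,y=cl(-95,-42);plan(x,y,.23,.7)
E
```

```text
t 27.13 tcp [0.4477 0.1306 0.2376] F [ 1.2  1.2 -2.4] w 0.013
[[0.48, 0.877, 0.005], [0.877, -0.48, 0.002], [0.004, 0.003, -1.0]]
xyz cm [-33.22, 28.81, 0.71] rot [0.03, -0.3, 60.64] len 44.0
```

Request:
jog_arm --rows '[{"xyz": [-3, 2.6, 0], "delta_rot": [0, 0, 6], "fingers": 1}, {"xyz": [-6, 5.2, 0], "delta_rot": [0, 0, 12], "fingers": 1}, {"xyz": [-9, 7.8, 0], "delta_rot": [0, 0, 18], "fingers": 1}, {"xyz": [-12, 10.4, 0], "delta_rot": [0, 0, 24], "fingers": 1}, {"xyz": [-15, 13, 0], "delta_rot": [0, 0, 31], "fingers": 1}]'

```text
clock: 27.55
tcp_pos: [0.4894, -0.0651, 0.2386]
orientation: [-3.033, -0.815, -0.009]
contact_force: [2.2, 0.0, -1.7]
grip_width: 0.0131
```

```bash
python3 - <<'E'
from h import *
x,y=cl(-95,-42);plan(x,y,.23,.7)
E
```

```text
t 27.55 tcp [ 0.4894 -0.0651  0.2386] F [ 2.2  0.  -1.7] w 0.0131
[[0.865, 0.501, 0.005], [0.501, -0.865, 0.003], [0.006, 0.0, -1.0]]
xyz cm [-7.25, 22.85, 0.82] rot [-0.06, -0.34, 29.38] len 24.0
```

Request:
jog_arm --rows '[{"xyz": [-1.3, 4, 0], "delta_rot": [0, 0, 6], "fingers": 1}, {"xyz": [-2.5, 8, 0], "delta_rot": [0, 0, 12], "fingers": 1}, {"xyz": [-3.8, 12, 0], "delta_rot": [0, 0, 18], "fingers": 1}, {"xyz": [-5, 16, 1], "delta_rot": [0, 0, 24], "fingers": 1}, {"xyz": [-6.2, 19.5, 3], "delta_rot": [0, -0.3, 29], "fingers": 1}]'

```text
clock: 27.97
tcp_pos: [0.5344, -0.2644, 0.2132]
orientation: [3.141, 0.021, 0.01]
contact_force: [1.9, -0.5, -0.4]
grip_width: 0.0134
```

```bash
python3 - <<'E'
from h import *
imaging.grab_frame("top")
x,y=cl(-95,-42);plan(x,-.298,.06,.7)
E
```

```text
t 28.02 tcp [ 0.5317 -0.272   0.2075] F [ 0.9 -7.7 -3.1] w 0.013
[[1.0, 0.001, -0.001], [0.001, -1.0, -0.003], [-0.001, 0.003, -1.0]]
xyz cm [0.97, 2.56, 14.75] rot [0.17, 0.05, -0.65] len 15.0
```

Request:
jog_arm --rows '[{"xyz": [0.4, 2, 2.5], "delta_rot": [0, 0, -0.6], "fingers": 1}, {"xyz": [0.4, 2.4, 6], "delta_rot": [0, 0, -0.6], "fingers": 1}, {"xyz": [0.4, 2.4, 10], "delta_rot": [0, 0, -0.6], "fingers": 1}, {"xyz": [0.4, 2.4, 13.5], "delta_rot": [0, 0, -0.6], "fingers": 1}, {"xyz": [0.4, 2.4, 14], "delta_rot": [0, 0, -0.6], "fingers": 1}]'

```text
clock: 28.43
tcp_pos: [0.5312, -0.294, 0.062]
orientation: [-3.139, -0.018, 0.016]
contact_force: [-0.9, 1.0, -2.3]
grip_width: 0.0133
```

```bash
python3 - <<'E'
from h import *
snap("s22","side",(250,100,360,200),7)
plan(.538,-.298,.035,.7)
E
```

```text
t 28.48 tcp [ 0.5324 -0.2945  0.0641] F [ 0.1 -0.9 -2.5] w 0.013
[[1.0, 0.012, -0.008], [0.012, -1.0, 0.002], [-0.008, -0.002, -1.0]]
xyz cm [0.58, 0.36, 2.9] rot [-0.1, 0.47, -0.01] len 3.0
```

View pics/s22.png

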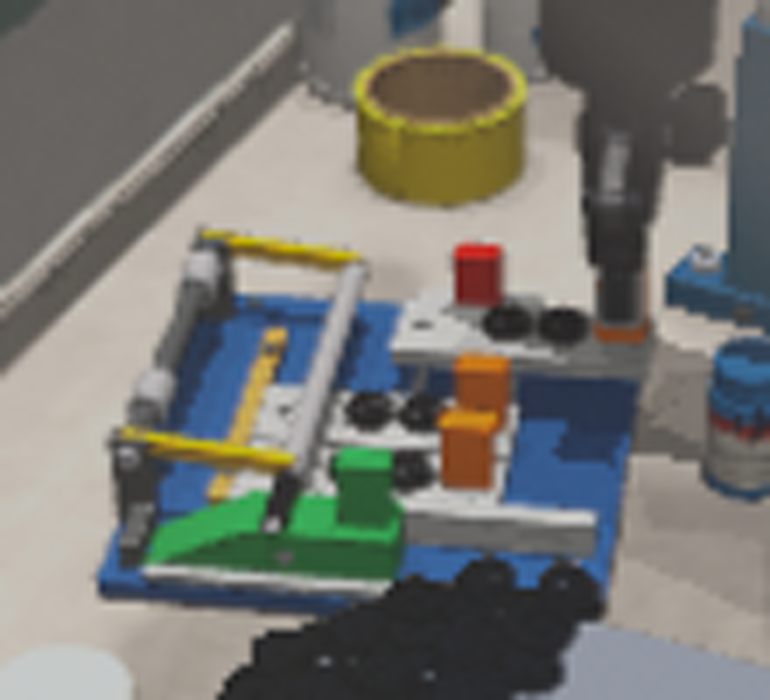

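Request:
jog_arm --rows '[{"xyz": [0.3, 0.3, 0], "delta_rot": [0, 0.4, 0], "fingers": 1}, {"xyz": [0.5, 0.5, 0.7], "delta_rot": [0, 0.4, 0], "fingers": 1}, {"xyz": [0.5, 0.5, 1.6], "delta_rot": [0, 0.4, 0], "fingers": 1}, {"xyz": [0.5, 0.5, 2.3], "delta_rot": [0, 0.4, 0], "fingers": 1}, {"xyz": [0.5, 0.5, 2.6], "delta_rot": [0, 0.4, 0], "fingers": 1}]'

```text
clock: 28.9
tcp_pos: [0.5372, -0.2993, 0.0377]
orientation: [-3.14, -0.019, 0.002]
contact_force: [-0.9, 0.5, -1.3]
grip_width: 0.0131
```

```bash
python3 - <<'E'
from h import *
plan(.59,-.298,.035,.7)
E
```

```text
t 28.9 tcp [ 0.5372 -0.2993  0.0377] F [-0.9  0.5 -1.3] w 0.0131
[[1.0, 0.012, -0.001], [0.012, -1.0, 0.002], [-0.001, -0.002, -1.0]]
xyz cm [5.28, -0.06, 0.27] rot [-0.1, 0.07, -0.01] len 5.3
```

Request:
jog_arm --rows '[{"xyz": [0, 0, 0.2], "delta_rot": [0, 0, 0], "fingers": 1}, {"xyz": [1, 0, 0.25], "delta_rot": [0, 0, 0], "fingers": 1}, {"xyz": [2, 0, 0.25], "delta_rot": [0, 0, 0], "fingers": 1}, {"xyz": [3, 0, 0.25], "delta_rot": [0, 0, 0], "fingers": 1}, {"xyz": [4, 0, 0.25], "delta_rot": [0, 0, 0], "fingers": 1}]'

```text
clock: 29.32
tcp_pos: [0.5789, -0.2986, 0.0355]
orientation: [-3.14, -0.02, 0.0]
contact_force: [-0.8, -0.5, -1.4]
grip_width: 0.013
```

Request:
jog_arm --rows '[{"xyz": [0.3, 0, 0], "delta_rot": [0, 0, 0], "fingers": 1}, {"xyz": [0.6, 0, 0], "delta_rot": [0, 0, 0], "fingers": 1}, {"xyz": [1, 0, 0], "delta_rot": [0, 0, 0], "fingers": 1}, {"xyz": [1.3, 0, 0], "delta_rot": [0, 0, 0], "fingers": 1}, {"xyz": [1.6, 0, 0], "delta_rot": [0, 0, 0], "fingers": 1}]'

```text
clock: 29.73
tcp_pos: [0.5904, -0.2986, 0.035]
orientation: [-3.138, -0.018, 0.015]
contact_force: [-19.5, 3.1, 14.9]
grip_width: 0.013
```

Request:
jog_arm --rows '[{"xyz": [0, 0, -0.05], "delta_rot": [0, 0, 0], "fingers": 1}, {"xyz": [0.1, 0, -0.05], "delta_rot": [0, 0, 0], "fingers": 1}, {"xyz": [0.2, 0, -0.05], "delta_rot": [0, 0, 0], "fingers": 1}, {"xyz": [0.3, 0, -0.05], "delta_rot": [0, 0, 0], "fingers": 1}, {"xyz": [0.3, 0, -0.05], "delta_rot": [0, 0, 0], "fingers": 1}]'

```text
clock: 30.15
tcp_pos: [0.5903, -0.2992, 0.0354]
orientation: [-3.138, -0.017, 0.023]
contact_force: [-11.0, 0.2, 8.8]
grip_width: 0.0131
```

Request:
jog_arm --rows '[{"xyz": [0, 0, 0], "delta_rot": [0, 0, 0], "fingers": 1}, {"xyz": [0, 0, 0], "delta_rot": [0, 0, 0], "fingers": 0.8}, {"xyz": [0, 0, 0], "delta_rot": [0, 0, 0], "fingers": 0.7}, {"xyz": [0, 0, 0], "delta_rot": [0, 0, 0], "fingers": 0.7}, {"xyz": [0, 0, -1.5], "delta_rot": [0, 0, 0], "fingers": 0.7}]'

```text
clock: 30.57
tcp_pos: [0.589, -0.2982, 0.0477]
orientation: [-3.136, -0.017, 0.03]
contact_force: [0.1, 0.4, -0.2]
grip_width: 0.0253
```

Request:
jog_arm --rows '[{"xyz": [0, 0, -3], "delta_rot": [0, 0, 0], "fingers": 0.7}, {"xyz": [0, 0, -6], "delta_rot": [0, 0, 0], "fingers": 0.8}, {"xyz": [0, 0, -9], "delta_rot": [0, 0, 0], "fingers": 1}, {"xyz": [0, 0, -11], "delta_rot": [0, 0, 0], "fingers": 1}, {"xyz": [0, 0, -11], "delta_rot": [0, 0, 0], "fingers": 1}]'

```text
clock: 30.98
tcp_pos: [0.5943, -0.3001, 0.1632]
orientation: [-3.14, -0.017, 0.017]
contact_force: [-0.1, -0.0, 0.9]
grip_width: -0.0001
```

```bash
python3 - <<'E'
from h import *
snap("s23","side",(250,100,360,200),7)
f=imaging.grab_frame("side");g=imaging.grab_frame("top")
for q in("jaw_knob",):
    for n in("side","top"): print(n,[(d["position"],round(d["conf"],2),onz(n,d["position"],.043)[:2].round(4)) for d in imaging.tip_of(n,q)[:2]])
v=cv2.cvtColor(f,cv2.COLOR_BGR2HSV)
# red knob top face centre in side view
m=((v[...,0]<5)|(v[...,0]>175))&(v[...,1]>200)&(v[...,2]>150);m[:120]=0;m[160:]=0;m[:,:300]=0;m[:,335:]=0
ys,xs=np.nonzero(m);c=(xs.mean(),ys.mean());print(len(xs),c,onz("side",c,.058))
st()
E
```

```text
side [([315.6, 137.8], 0.42, array([ 0.6146, -0.3514]))]
top [([209.7, 187.6], 0.6, array([0.6121, 0.2982]))]
0 (np.float64(nan), np.float64(nan)) [nan nan nan]
t 31.23 tcp [ 0.5902 -0.2984  0.1561] F [-0.4 -0.5 -0.1] w 0.0001
[[1.0, 0.011, -0.021], [0.011, -1.0, 0.006], [-0.021, -0.007, -1.0]]<stdin>:9: RuntimeWarning: Mean of empty slice.
  ret = ret.dtype.type(ret / rcount)
```

View pics/s23.png

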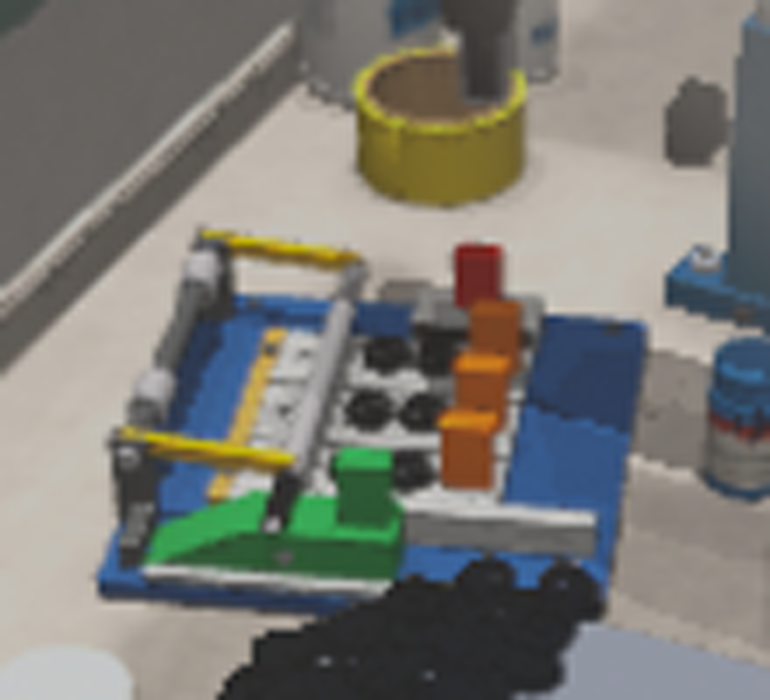

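```bash
python3 - <<'E'
from h import *
plan(.609,-.398,.12,.7)
E
```

```text
t 31.23 tcp [ 0.5902 -0.2984  0.1561] F [-0.4 -0.5 -0.1] w 0.0001
[[1.0, 0.011, -0.021], [0.011, -1.0, 0.006], [-0.021, -0.007, -1.0]]
xyz cm [1.85, 10.0, 3.51] rot [-0.38, 1.23, -0.07] len 10.8
```

Request:
jog_arm --rows '[{"xyz": [0.5, 2.5, 0], "delta_rot": [-0.4, 1.2, 0], "fingers": 1}, {"xyz": [1, 5.5, 0], "delta_rot": [-0.4, 1.2, 0], "fingers": 1}, {"xyz": [1.5, 8.5, 0], "delta_rot": [-0.4, 1.2, 0], "fingers": 1}, {"xyz": [1.9, 10, 1.5], "delta_rot": [-0.4, 1.2, 0], "fingers": 1}, {"xyz": [1.9, 10, 3.5], "delta_rot": [-0.4, 1.2, 0], "fingers": 1}]'

```text
clock: 31.65
tcp_pos: [0.6092, -0.4041, 0.12]
orientation: [3.137, 0.009, 0.002]
contact_force: [0.3, -0.1, -0.6]
grip_width: 0.0001
```

```bash
python3 - <<'E'
from h import *
snap("s24","side",(250,80,380,190),6);snap("t24","top",(380,130,470,240),5)
plan(.609,-.398,.04,.7)
E
```

```text
t 31.75 tcp [ 0.6064 -0.3973  0.1147] F [-0.7  0.7 -1.7] w 0.0002
[[1.0, 0.01, -0.008], [0.01, -1.0, 0.004], [-0.008, -0.004, -1.0]]
xyz cm [0.33, 0.1, 7.47] rot [-0.22, 0.47, -0.15] len 7.5
```

View pics/s24.png

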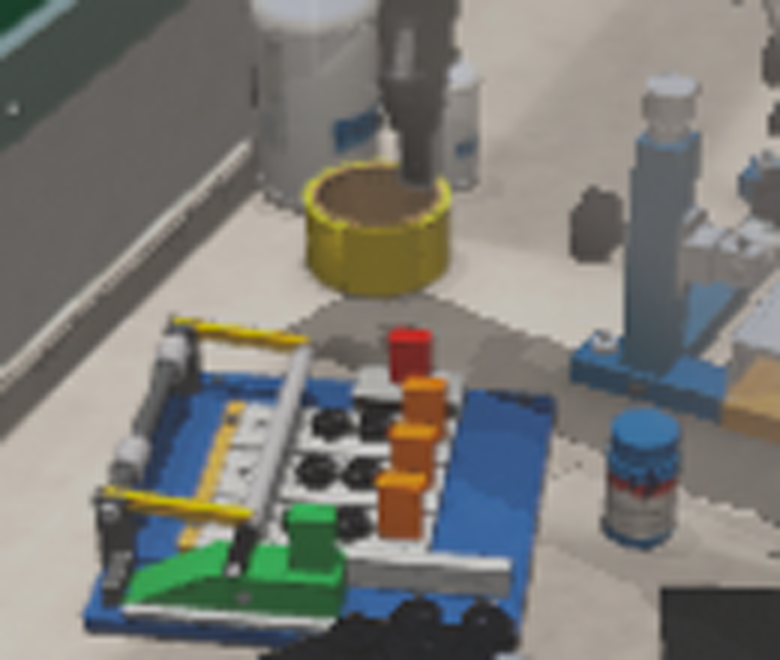

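View pics/t24.png

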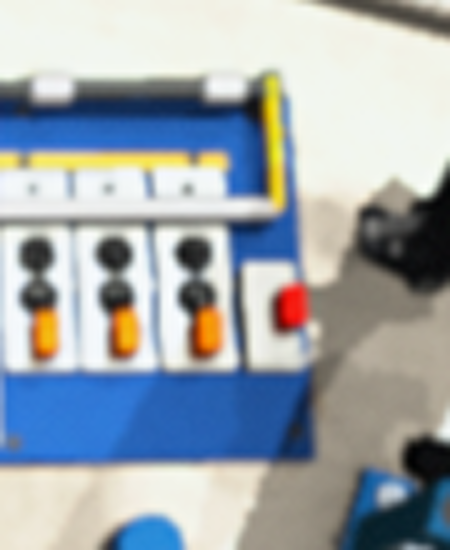

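Request:
jog_arm --rows '[{"xyz": [0.2, 0.1, 2], "delta_rot": [-0.2, 0.4, 0], "fingers": 1}, {"xyz": [0.2, 0.1, 4.5], "delta_rot": [-0.2, 0.4, 0], "fingers": 1}, {"xyz": [0.2, 0.1, 6.5], "delta_rot": [-0.2, 0.4, 0], "fingers": 1}, {"xyz": [0.2, 0.1, 7.4], "delta_rot": [-0.2, 0.4, 0], "fingers": 1}, {"xyz": [0.2, 0.1, 7.4], "delta_rot": [-0.2, 0.4, 0], "fingers": 1}]'

```text
clock: 32.17
tcp_pos: [0.6064, -0.396, 0.0381]
orientation: [-3.138, -0.017, 0.009]
contact_force: [-0.7, 0.2, -0.5]
grip_width: -0.0002
```

```bash
python3 - <<'E'
from h import *
print(onz("top",(437.8,191),.058),onz("side",(250+410/6,80+335/6),.058))
imaging.grab_frame("top");imaging.grab_frame("top")
plan(.609,-.39,.04,.7)
E
```

```text
[ 0.6029909  -0.34587968  0.058     ] [ 0.60354481 -0.34092637  0.058     ]
t 32.27 tcp [ 0.6083 -0.3977  0.0414] F [0.4 0.  0.1] w 0.0
[[1.0, 0.01, -0.001], [0.01, -1.0, 0.0], [-0.001, -0.0, -1.0]]
xyz cm [0.07, -0.77, 0.14] rot [-0.02, 0.04, -0.11] len 0.8
```

Request:
jog_arm --rows '[{"xyz": [-0.4, -0.5, 0.1], "delta_rot": [0, 0, 0], "fingers": 1}, {"xyz": [-0.4, -1, 0.1], "delta_rot": [0, 0, 0], "fingers": 1}, {"xyz": [-0.4, -1.5, 0.1], "delta_rot": [0, 0, 0], "fingers": 1}, {"xyz": [-0.4, -2, 0.1], "delta_rot": [0, 0, 0], "fingers": 1}, {"xyz": [-0.4, -2.2, 0.1], "delta_rot": [0, 0, 0], "fingers": 1}]'

```text
clock: 32.68
tcp_pos: [0.6047, -0.3742, 0.0411]
orientation: [-3.141, -0.018, -0.0]
contact_force: [-0.2, 0.1, 0.4]
grip_width: 0.0003
```

Request:
jog_arm --rows '[{"xyz": [0, -0.2, 0], "delta_rot": [0, 0, 0], "fingers": 1}, {"xyz": [0, -0.4, 0], "delta_rot": [0, 0, 0], "fingers": 1}, {"xyz": [0, -0.6, 0], "delta_rot": [0, 0, 0], "fingers": 1}, {"xyz": [0, -0.8, 0], "delta_rot": [0, 0, 0], "fingers": 1}, {"xyz": [0, -0.9, 0], "delta_rot": [0, 0, 0], "fingers": 1}]'

```text
clock: 33.1
tcp_pos: [0.6047, -0.3656, 0.0412]
orientation: [3.142, 0.018, 0.001]
contact_force: [-0.0, -2.0, 0.8]
grip_width: 0.0001
```

```bash
python3 - <<'E'
from h import *
for i in range(3): imaging.grab_frame("top");st()
snap("s25","side",(250,80,380,190),6);snap("t25","top",(380,130,470,240),5)
E
```

```text
t 33.15 tcp [ 0.6047 -0.3654  0.0411] F [-0.1 -0.9  0.1] w 0.0001
[[1.0, 0.011, 0.0], [0.011, -1.0, 0.0], [0.0, -0.0, -1.0]]
t 33.2 tcp [ 0.6047 -0.3654  0.0412] F [ 1.4 -0.5  0.7] w 0.0001
[[1.0, 0.011, 0.0], [0.011, -1.0, 0.0], [0.0, -0.0, -1.0]]
t 33.25 tcp [ 0.6047 -0.3654  0.0412] F [-0.1 -1.1 -0.1] w 0.0
[[1.0, 0.011, 0.0], [0.011, -1.0, 0.001], [0.0, -0.001, -1.0]]
```

View pics/s25.png

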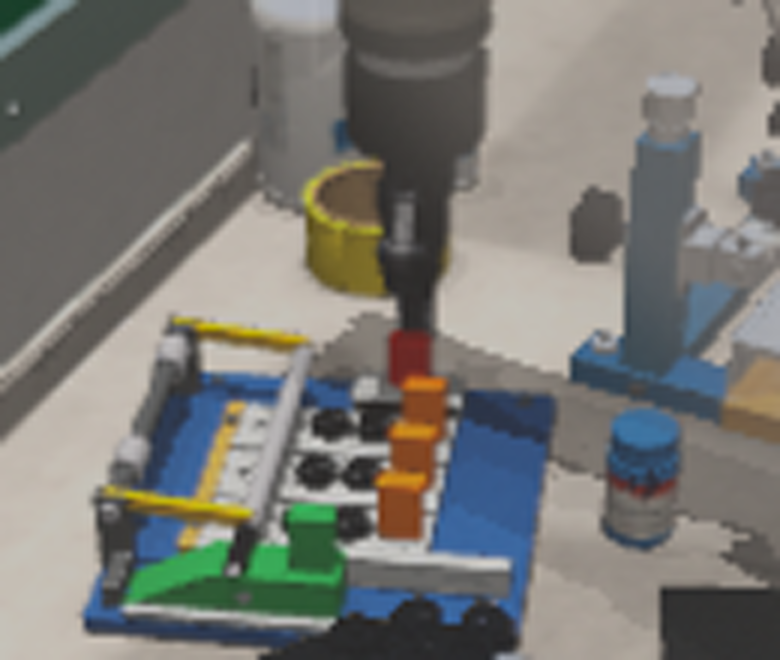

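View pics/t25.png

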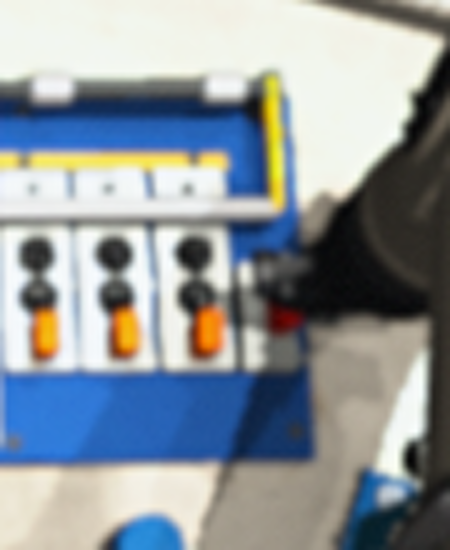

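Request:
jog_arm --rows '[{"xyz": [0, -0.1, 0], "delta_rot": [0, 0, 0], "fingers": 1}, {"xyz": [0, -0.2, 0], "delta_rot": [0, 0, 0], "fingers": 1}, {"xyz": [0, -0.3, 0], "delta_rot": [0, 0, 0], "fingers": 1}, {"xyz": [0, -0.4, 0], "delta_rot": [0, 0, 0], "fingers": 1}, {"xyz": [0, -0.5, 0], "delta_rot": [0, 0, 0], "fingers": 1}]'

```text
clock: 33.77
tcp_pos: [0.6046, -0.3607, 0.0412]
orientation: [-3.141, -0.018, -0.001]
contact_force: [0.8, -2.6, -0.2]
grip_width: 0.0
```

Request:
jog_arm --rows '[{"xyz": [0, -0.1, 0], "delta_rot": [0, 0, 0], "fingers": 1}, {"xyz": [0, -0.2, 0], "delta_rot": [0, 0, 0], "fingers": 1}, {"xyz": [0, -0.3, 0], "delta_rot": [0, 0, 0], "fingers": 1}, {"xyz": [0, -0.35, 0], "delta_rot": [0, 0, 0], "fingers": 1}, {"xyz": [0, -0.4, 0], "delta_rot": [0, 0, 0], "fingers": 1}]'

```text
clock: 34.18
tcp_pos: [0.6045, -0.357, 0.0412]
orientation: [3.141, 0.017, 0.001]
contact_force: [1.1, -3.2, -1.1]
grip_width: 0.0002
```

Request:
jog_arm --rows '[{"xyz": [0, -0.1, 0], "delta_rot": [0, 0, 0], "fingers": 1}, {"xyz": [0, -0.2, 0], "delta_rot": [0, 0, 0], "fingers": 1}, {"xyz": [0, -0.3, 0], "delta_rot": [0, 0, 0], "fingers": 1}, {"xyz": [0, -0.35, 0], "delta_rot": [0, 0, 0], "fingers": 1}, {"xyz": [0, -0.4, 0], "delta_rot": [0, 0, 0], "fingers": 1}]'

```text
clock: 34.6
tcp_pos: [0.6045, -0.3534, 0.0412]
orientation: [3.141, 0.017, 0.001]
contact_force: [1.1, -4.3, -1.7]
grip_width: 0.0
```

```bash
python3 - <<'E'
from h import *
st();snap("s26","side",(250,80,380,190),6);snap("t26","top",(380,130,470,240),5)
E
```

```text
t 34.6 tcp [ 0.6045 -0.3534  0.0412] F [ 1.1 -4.3 -1.7] w 0.0
[[1.0, 0.011, 0.001], [0.011, -1.0, -0.001], [0.001, 0.001, -1.0]]
```

View pics/s26.png

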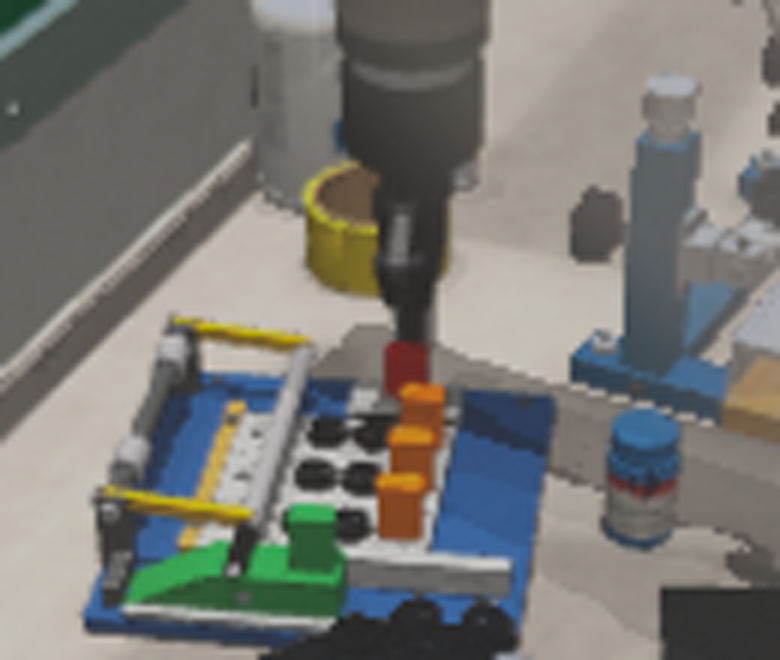

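View pics/t26.png

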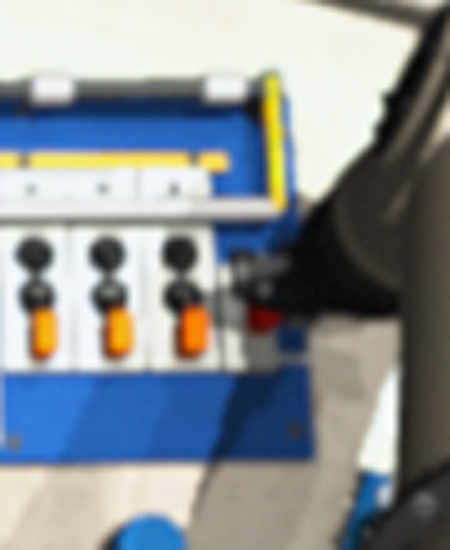

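Request:
jog_arm --rows '[{"xyz": [0, -0.1, 0], "delta_rot": [0, 0, 0], "fingers": 1}, {"xyz": [0, -0.15, 0], "delta_rot": [0, 0, 0], "fingers": 1}, {"xyz": [0, -0.2, 0], "delta_rot": [0, 0, 0], "fingers": 1}, {"xyz": [0, -0.25, 0], "delta_rot": [0, 0, 0], "fingers": 1}, {"xyz": [0, -0.3, 0], "delta_rot": [0, 0, 0], "fingers": 1}]'

```text
clock: 35.12
tcp_pos: [0.6045, -0.3502, 0.0412]
orientation: [3.141, 0.017, 0.001]
contact_force: [1.5, -5.1, -0.5]
grip_width: -0.0001
```

Request:
jog_arm --rows '[{"xyz": [0, -0.1, 0], "delta_rot": [0, 0, 0], "fingers": 1}, {"xyz": [0, -0.12, 0], "delta_rot": [0, 0, 0], "fingers": 1}, {"xyz": [0, -0.15, 0], "delta_rot": [0, 0, 0], "fingers": 1}, {"xyz": [0, -0.18, 0], "delta_rot": [0, 0, 0], "fingers": 1}, {"xyz": [0, -0.2, 0], "delta_rot": [0, 0, 0], "fingers": 1}]'

```text
clock: 35.53
tcp_pos: [0.6044, -0.3493, 0.0413]
orientation: [3.139, 0.016, 0.002]
contact_force: [1.6, -7.2, -3.5]
grip_width: -0.0002
```

Request:
jog_arm --rows '[{"xyz": [0, -0.1, 0], "delta_rot": [0, 0, 0], "fingers": 1}, {"xyz": [0, -0.1, 0], "delta_rot": [0, 0, 0], "fingers": 1}, {"xyz": [0, -0.1, 0], "delta_rot": [0, 0, 0], "fingers": 1}, {"xyz": [0, -0.1, 0], "delta_rot": [0, 0, 0], "fingers": 1}, {"xyz": [0, -0.1, 0], "delta_rot": [0, 0, 0], "fingers": 1}]'

```text
clock: 35.95
tcp_pos: [0.6044, -0.3493, 0.0413]
orientation: [3.138, 0.015, 0.003]
contact_force: [2.3, -5.5, -3.5]
grip_width: 0.0001
```

```bash
python3 - <<'E'
from h import *
L=[]
for i in range(4):
    f=imaging.grab_frame("side"); o=r.get_obs();L.append((o["contact_force"].round(1).tolist(),o["tcp_pos"].round(4).tolist()))
print(L)
snap("s27","side",(250,120,360,200),7);snap("t27","top",(350,130,450,240),5)
E
```

```text
[([1.6, -6.7, -2.4], [0.6044, -0.3493, 0.0413]), ([2.3, -6.6, -3.0], [0.6044, -0.3493, 0.0413]), ([1.7, -6.7, -3.0], [0.6044, -0.3493, 0.0413]), ([1.6, -6.3, -2.3], [0.6044, -0.3493, 0.0413])]
```

View pics/s27.png

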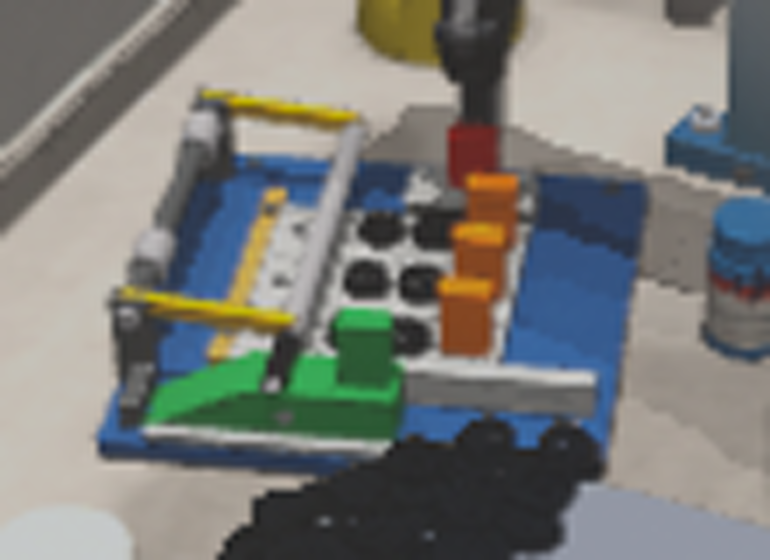

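View pics/t27.png

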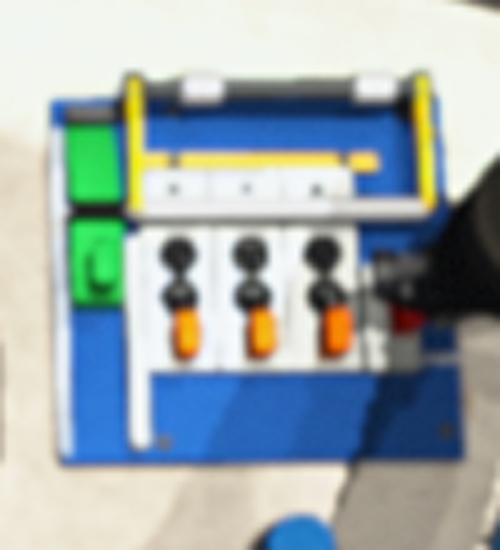

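Request:
jog_arm --rows '[{"xyz": [0, -0.1, 0], "delta_rot": [0, 0, 0], "fingers": 1}, {"xyz": [0, -0.15, 0], "delta_rot": [0, 0, 0], "fingers": 1}, {"xyz": [0, -0.15, 0], "delta_rot": [0, 0, 0], "fingers": 1}, {"xyz": [0, -0.15, 0], "delta_rot": [0, 0, 0], "fingers": 1}, {"xyz": [0, -0.15, 0], "delta_rot": [0, 0, 0], "fingers": 1}]'

```text
clock: 36.67
tcp_pos: [0.6044, -0.3493, 0.0414]
orientation: [3.136, 0.014, 0.004]
contact_force: [2.3, -7.3, -4.1]
grip_width: -0.0001
```

Request:
jog_arm --rows '[{"xyz": [0, 0.3, 0], "delta_rot": [0, 0, 0], "fingers": 1}, {"xyz": [0, 1, 0], "delta_rot": [0, 0, 0], "fingers": 1}, {"xyz": [0, 1.5, -1], "delta_rot": [0, 0, 0], "fingers": 1}, {"xyz": [0, 1.5, -4], "delta_rot": [0, 0, 0], "fingers": 1}, {"xyz": [0, 1.5, -8], "delta_rot": [0, 0, 0], "fingers": 1}]'

```text
clock: 37.08
tcp_pos: [0.6018, -0.3626, 0.1192]
orientation: [3.14, 0.014, -0.007]
contact_force: [0.1, -0.4, 0.2]
grip_width: 0.0001
```

Request:
jog_arm --rows '[{"xyz": [-1, 0, -2], "delta_rot": [0, 0, 0], "fingers": 0.9}, {"xyz": [-4, 0, -4], "delta_rot": [0, 0, 0], "fingers": 0.8}, {"xyz": [-7, 0, -6], "delta_rot": [0, 0, 0], "fingers": 0.7}, {"xyz": [-10, 0, -6], "delta_rot": [0, 0, 0], "fingers": 0.6}, {"xyz": [-11, 0, -6], "delta_rot": [0, 0, 0], "fingers": 0.6}]'

```text
clock: 37.5
tcp_pos: [0.4942, -0.3644, 0.1839]
orientation: [3.137, 0.013, 0.012]
contact_force: [19.7, 1.9, 2.2]
grip_width: 0.0338
```

```bash
python3 - <<'E'
from h import *
snap("s28","side",(250,120,360,200),7);snap("t28","top",(350,130,460,240),5)
plan(.6272,-.1544,.2,.8)
E
```

```text
t 37.6 tcp [ 0.4943 -0.3631  0.183 ] F [3.  0.9 2.2] w 0.0341
[[1.0, 0.01, 0.003], [0.01, -1.0, -0.003], [0.003, 0.003, -1.0]]
xyz cm [13.49, -20.74, -1.71] rot [0.16, -0.19, -0.25] len 24.8
```

View pics/s28.png

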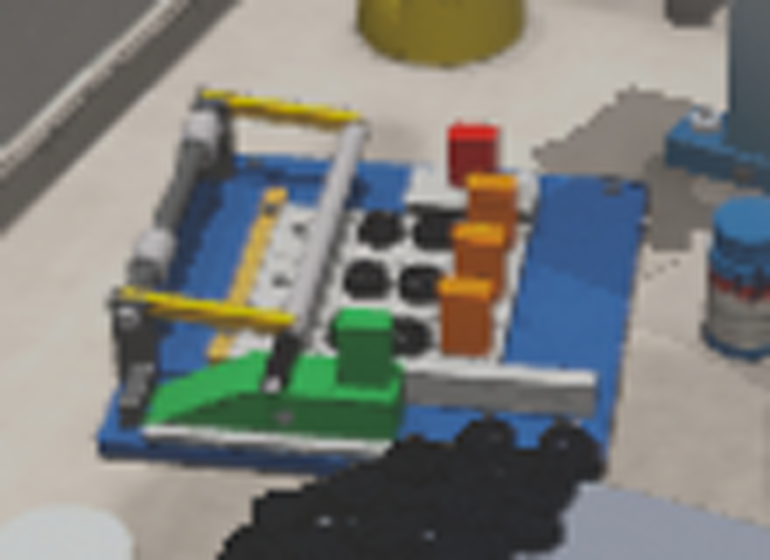

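View pics/t28.png

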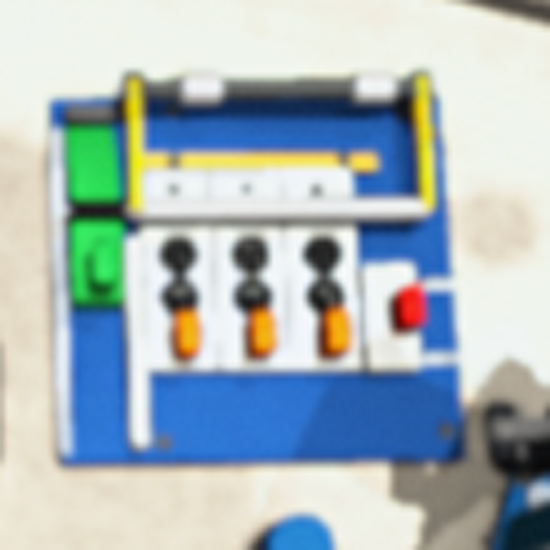

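Request:
jog_arm --rows '[{"xyz": [1, -2, -1], "delta_rot": [0, 0, 0], "fingers": 0.6}, {"xyz": [3, -5.5, -2], "delta_rot": [0, 0, 0], "fingers": 0.6}, {"xyz": [5.5, -9, -2], "delta_rot": [0, 0, 0], "fingers": 0.6}, {"xyz": [8, -12.5, -2], "delta_rot": [0, 0, 0], "fingers": 0.6}, {"xyz": [10, -15.5, -2], "delta_rot": [0, 0, 0], "fingers": 0.6}]'

```text
clock: 38.02
tcp_pos: [0.5939, -0.2045, 0.2038]
orientation: [3.14, 0.016, 0.006]
contact_force: [1.0, 0.3, 0.7]
grip_width: 0.0342
```

```bash
python3 - <<'E'
from h import *
plan(.6272,-.1544,.12,.8)
E
```

```text
t 38.02 tcp [ 0.5939 -0.2045  0.2038] F [1.  0.3 0.7] w 0.0342
[[1.0, 0.01, 0.004], [0.01, -1.0, -0.002], [0.004, 0.002, -1.0]]
xyz cm [3.35, -4.99, 8.38] rot [0.1, -0.22, -0.21] len 10.3
```

Request:
jog_arm --rows '[{"xyz": [1, -1.5, 0], "delta_rot": [0, 0, 0], "fingers": 0.6}, {"xyz": [2.3, -3.3, 1], "delta_rot": [0, 0, 0], "fingers": 0.6}, {"xyz": [3.2, -4.5, 3], "delta_rot": [0, 0, -0.2], "fingers": 0.6}, {"xyz": [3.2, -4.7, 6], "delta_rot": [0, 0, -0.2], "fingers": 0.6}, {"xyz": [3.2, -4.7, 8], "delta_rot": [0, 0, -0.2], "fingers": 0.6}]'

```text
clock: 38.43
tcp_pos: [0.6257, -0.1544, 0.1222]
orientation: [-3.141, -0.027, -0.004]
contact_force: [-2.0, 0.1, -1.4]
grip_width: 0.0341
```

```bash
python3 - <<'E'
from h import *
imaging.grab_frame("top");snap("s29","side",(250,90,360,190),7)
plan(.6272,-.1544,.044,.8)
E
```

```text
t 38.53 tcp [ 0.6229 -0.156   0.1203] F [-0.5  0.6 -0.3] w 0.0341
[[1.0, 0.015, -0.004], [0.015, -1.0, 0.0], [-0.004, -0.0, -1.0]]
xyz cm [0.46, -0.15, 7.63] rot [-0.02, 0.23, 0.05] len 7.6
```

View pics/s29.png

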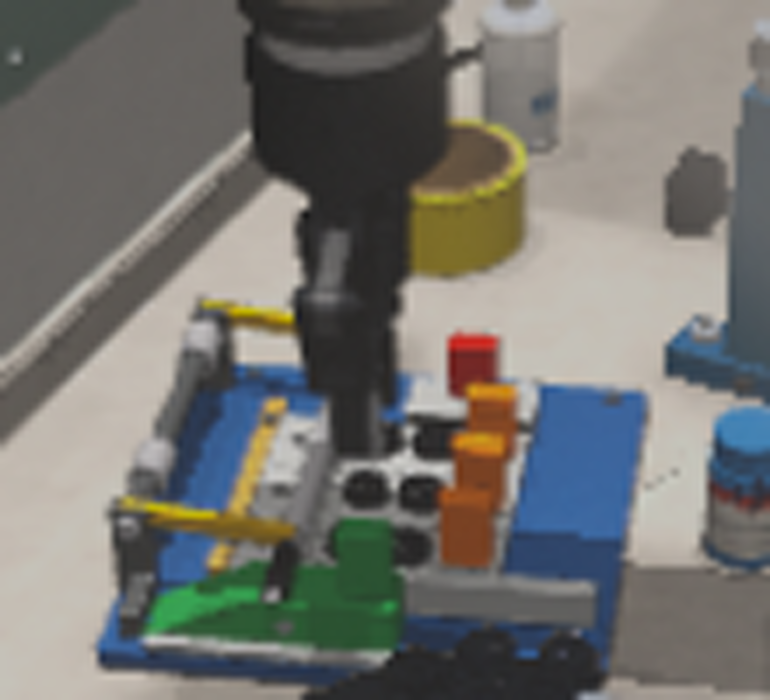

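Request:
jog_arm --rows '[{"xyz": [0.4, -0.15, 2.5], "delta_rot": [0, 0.2, 0], "fingers": 0.6}, {"xyz": [0.4, -0.15, 5], "delta_rot": [0, 0.2, 0], "fingers": 0.6}, {"xyz": [0.4, -0.15, 6.8], "delta_rot": [0, 0.2, 0], "fingers": 0.6}, {"xyz": [0.4, -0.15, 7.4], "delta_rot": [0, 0.2, 0], "fingers": 0.6}, {"xyz": [0.4, -0.15, 7.4], "delta_rot": [0, 0.2, 0], "fingers": 0.6}]'

```text
clock: 38.95
tcp_pos: [0.6261, -0.1545, 0.046]
orientation: [-3.141, -0.023, 0.004]
contact_force: [-1.1, 1.0, 0.6]
grip_width: 0.0342
```

```bash
python3 - <<'E'
from h import *
plan(.6272,-.1544,.044,.8)
E
```

```text
t 38.95 tcp [ 0.6261 -0.1545  0.046 ] F [-1.1  1.   0.6] w 0.0342
[[1.0, 0.014, -0.002], [0.014, -1.0, 0.001], [-0.002, -0.001, -1.0]]
xyz cm [0.11, -0.01, 0.2] rot [-0.05, 0.13, 0.03] len 0.2
```

Request:
jog_arm --grip_force 60 --rows '[{"xyz": [0.1, 0, 0.1], "delta_rot": [0, 0, 0], "fingers": 0.6}, {"xyz": [0.1, 0, 0.1], "delta_rot": [0, 0, 0], "fingers": 0.8}, {"xyz": [0.1, 0, 0.1], "delta_rot": [0, 0, 0], "fingers": 1}, {"xyz": [0.1, 0, 0.1], "delta_rot": [0, 0, 0], "fingers": 1}, {"xyz": [0.1, 0, 0.1], "delta_rot": [0, 0, 0], "fingers": 1}]'

```text
clock: 39.37
tcp_pos: [0.6284, -0.1546, 0.047]
orientation: [-3.141, -0.023, -0.001]
contact_force: [-0.6, 0.3, 7.1]
grip_width: 0.0132
```

Request:
jog_arm --rows '[{"xyz": [-0.3, 0, 0], "delta_rot": [0, 0, 0], "fingers": 1}, {"xyz": [-0.9, 0, 0], "delta_rot": [0, 0, 0], "fingers": 1}, {"xyz": [-1.5, 0, 0], "delta_rot": [0, 0, 0], "fingers": 1}, {"xyz": [-2.1, 0, 0], "delta_rot": [0, 0, 0], "fingers": 1}, {"xyz": [-2.7, 0, 0], "delta_rot": [0, 0, 0], "fingers": 1}]'

```text
clock: 39.78
tcp_pos: [0.6006, -0.1551, 0.047]
orientation: [-3.141, -0.023, -0.001]
contact_force: [0.7, -0.3, -1.6]
grip_width: 0.0129
```

Request:
jog_arm --rows '[{"xyz": [-0.6, 0, 0], "delta_rot": [0, 0, 0], "fingers": 1}, {"xyz": [-1.2, 0, 0], "delta_rot": [0, 0, 0], "fingers": 1}, {"xyz": [-1.8, 0, 0], "delta_rot": [0, 0, 0], "fingers": 1}, {"xyz": [-2.4, 0, 0], "delta_rot": [0, 0, 0], "fingers": 1}, {"xyz": [-3, 0, 0], "delta_rot": [0, 0, 0], "fingers": 1}]'

```text
clock: 40.2
tcp_pos: [0.5698, -0.1555, 0.0471]
orientation: [-3.141, -0.023, -0.0]
contact_force: [0.7, -0.4, -0.6]
grip_width: 0.0127
```

```bash
python3 - <<'E'
from h import *
snap("s30","side",(250,90,360,190),7);st()
E
```

```text
t 40.25 tcp [ 0.5687 -0.1556  0.047 ] F [-2.2  0.5 -0.4] w 0.0131
[[1.0, 0.014, -0.001], [0.014, -1.0, 0.0], [-0.001, -0.0, -1.0]]
```

View pics/s30.png

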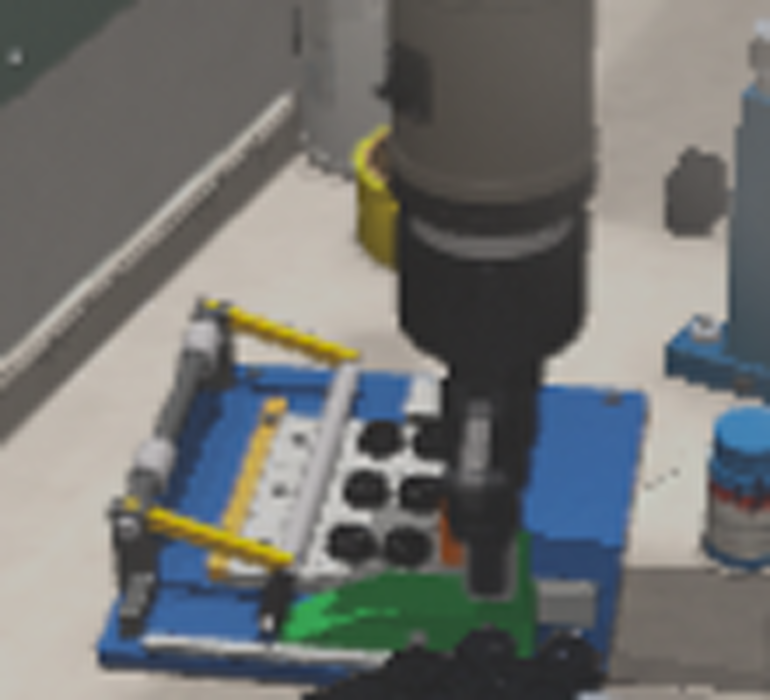

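Request:
jog_arm --rows '[{"xyz": [-1, 0, 0], "delta_rot": [0, 0, 0], "fingers": 1}, {"xyz": [-2, 0, 0], "delta_rot": [0, 0, 0], "fingers": 1}, {"xyz": [-3, 0, -0.2], "delta_rot": [0, 0, 0], "fingers": 1}, {"xyz": [-3.5, 0, -2], "delta_rot": [0, 0, 0], "fingers": 1}, {"xyz": [-3.5, 0, -5], "delta_rot": [0, 0, 0], "fingers": 1}]'

```text
clock: 40.67
tcp_pos: [0.5291, -0.1558, 0.0947]
orientation: [-3.14, -0.021, 0.014]
contact_force: [1.1, -0.3, -2.0]
grip_width: 0.0131
```

Request:
jog_arm --rows '[{"xyz": [0, 0, -3], "delta_rot": [0, 0, 0], "fingers": 1}, {"xyz": [0, 0, -6], "delta_rot": [0, 0, 0], "fingers": 1}, {"xyz": [-0.5, 0, -8], "delta_rot": [0, 0, -5], "fingers": 1}, {"xyz": [-1.5, 0, -8], "delta_rot": [0, 0, -11], "fingers": 1}, {"xyz": [-2.5, 0.5, -8], "delta_rot": [0, 0, -18], "fingers": 1}]'

```text
clock: 41.08
tcp_pos: [0.5053, -0.1605, 0.1767]
orientation: [-3.096, -0.522, 0.008]
contact_force: [-0.3, 0.1, -1.7]
grip_width: 0.0127
```

```bash
python3 - <<'E'
from h import *
plan(.4135,-.2034,.16,97.5)
E
```

```text
t 41.08 tcp [ 0.5053 -0.1605  0.1767] F [-0.3  0.1 -1.7] w 0.0127
[[0.945, 0.328, -0.006], [0.328, -0.945, 0.001], [-0.005, -0.003, -1.0]]
xyz cm [-10.07, 1.05, 1.72] rot [-0.34, 0.12, -78.35] len 10.3
```

Request:
jog_arm --rows '[{"xyz": [-1.5, 0.1, 0], "delta_rot": [0, 0, -7], "fingers": 1}, {"xyz": [-3, 0.3, 0], "delta_rot": [0, 0, -14], "fingers": 1}, {"xyz": [-4.5, 0.4, 0], "delta_rot": [0, 0, -21], "fingers": 1}, {"xyz": [-6, 0.6, 0], "delta_rot": [0, 0, -28], "fingers": 1}, {"xyz": [-7, 0.8, 0], "delta_rot": [0, 0, -35], "fingers": 1}]'

```text
clock: 41.5
tcp_pos: [0.4395, -0.1916, 0.1769]
orientation: [-2.79, -1.435, 0.009]
contact_force: [-0.1, -0.5, -1.9]
grip_width: 0.0127
```

```bash
python3 - <<'E'
from h import *
plan(.4085,-.194,.16,96)
E
```

```text
t 41.5 tcp [ 0.4395 -0.1916  0.1769] F [-0.1 -0.5 -1.9] w 0.0127
[[0.581, 0.814, -0.007], [0.814, -0.581, 0.001], [-0.003, -0.006, -1.0]]
xyz cm [-1.99, -2.37, 1.71] rot [-0.41, 0.06, -41.55] len 3.5
```

Request:
jog_arm --rows '[{"xyz": [-0.4, -0.5, 0], "delta_rot": [0, 0, -7], "fingers": 1}, {"xyz": [-0.8, -1, 0], "delta_rot": [0, 0, -14], "fingers": 1}, {"xyz": [-1.2, -1.5, 0.5], "delta_rot": [0, 0, -21], "fingers": 1}, {"xyz": [-1.6, -2, 1], "delta_rot": [0, 0, -28], "fingers": 1}, {"xyz": [-2, -2.4, 1.7], "delta_rot": [-0.3, 0, -35], "fingers": 1}]'

```text
clock: 41.92
tcp_pos: [0.4074, -0.194, 0.1602]
orientation: [-2.226, -2.217, 0.004]
contact_force: [-0.1, 0.2, -1.4]
grip_width: 0.0127
```

Request:
jog_arm --rows '[{"xyz": [0, 0, 1], "delta_rot": [0, 0, -6], "fingers": 1}, {"xyz": [0, 0, 3], "delta_rot": [0, 0, -6], "fingers": 1}, {"xyz": [0, 0, 5], "delta_rot": [0, 0, -6], "fingers": 1}, {"xyz": [0, 0, 7], "delta_rot": [0, 0, -6], "fingers": 1}, {"xyz": [0, 0, 7], "delta_rot": [0, 0, -6], "fingers": 1}]'

```text
clock: 42.33
tcp_pos: [0.4043, -0.1933, 0.0875]
orientation: [-2.103, -2.326, 0.007]
contact_force: [0.7, 0.3, -1.6]
grip_width: 0.0128
```

```bash
python3 - <<'E'
from h import *
snap("s31","side",(300,100,440,220),5);snap("t31","top",(330,140,450,300),4)
plan(.4085,-.194,.039,96)
E
```

```text
t 42.43 tcp [ 0.4065 -0.1939  0.0902] F [ 0.4  0.3 -0.9] w 0.0129
[[-0.101, 0.995, -0.003], [0.995, 0.101, -0.001], [-0.001, -0.003, -1.0]]
xyz cm [-0.03, 0.21, 5.12] rot [-0.19, 0.03, -0.22] len 5.1
```

View pics/s31.png

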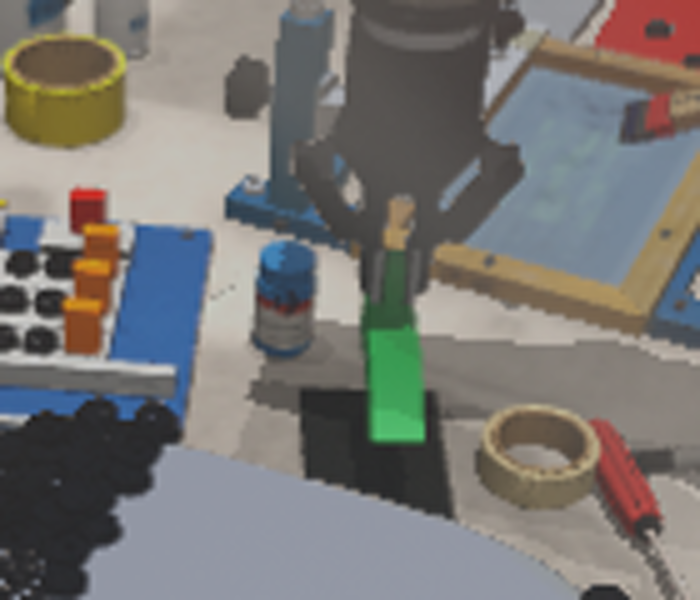

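Lower slowly onto the mat.

Request:
jog_arm --rows '[{"xyz": [0, 0.2, 1.5], "delta_rot": [-0.2, 0, 0], "fingers": 1}, {"xyz": [0, 0.2, 3], "delta_rot": [-0.2, 0, 0], "fingers": 1}, {"xyz": [0, 0.2, 4], "delta_rot": [-0.2, 0, 0], "fingers": 1}, {"xyz": [0, 0.2, 4.6], "delta_rot": [-0.2, 0, 0], "fingers": 1}, {"xyz": [0, 0.2, 4.8], "delta_rot": [-0.2, 0, 0], "fingers": 1}]'

```text
clock: 42.85
tcp_pos: [0.4083, -0.1937, 0.0421]
orientation: [2.106, 2.331, -0.001]
contact_force: [-0.9, -0.5, -1.4]
grip_width: 0.0127
```

Request:
jog_arm --rows '[{"xyz": [0, 0, 0.1], "delta_rot": [0, 0, 0], "fingers": 1}, {"xyz": [0, 0, 0.2], "delta_rot": [0, 0, 0], "fingers": 1}, {"xyz": [0, 0, 0.3], "delta_rot": [0, 0, 0], "fingers": 1}, {"xyz": [0, 0, 0.4], "delta_rot": [0, 0, 0], "fingers": 1}, {"xyz": [0, 0, 0.4], "delta_rot": [0, 0, 0], "fingers": 1}]'

```text
clock: 43.27
tcp_pos: [0.4084, -0.1938, 0.0382]
orientation: [2.106, 2.33, -0.001]
contact_force: [0.0, -0.7, -1.2]
grip_width: 0.0127
```

Request:
jog_arm --rows '[{"xyz": [0, 0, 0.05], "delta_rot": [0, 0, 0], "fingers": 1}, {"xyz": [0, 0, 0.1], "delta_rot": [0, 0, 0], "fingers": 1}, {"xyz": [0, 0, 0.15], "delta_rot": [0, 0, 0], "fingers": 1}, {"xyz": [0, 0, 0.2], "delta_rot": [0, 0, 0], "fingers": 1}, {"xyz": [0, 0, 0.2], "delta_rot": [0, 0, 0], "fingers": 1}]'

```text
clock: 43.68
tcp_pos: [0.4086, -0.1939, 0.0379]
orientation: [2.106, 2.33, -0.002]
contact_force: [-6.9, 3.0, 23.9]
grip_width: 0.0132
```

Contact. Release, rise.

Request:
jog_arm --rows '[{"xyz": [0, 0, -0.05], "delta_rot": [0, 0, 0], "fingers": 1}, {"xyz": [0, 0, -0.05], "delta_rot": [0, 0, 0], "fingers": 0.8}, {"xyz": [0, 0, -0.05], "delta_rot": [0, 0, 0], "fingers": 0.6}, {"xyz": [0, 0, -0.05], "delta_rot": [0, 0, 0], "fingers": 0.6}, {"xyz": [0, 0, -1], "delta_rot": [0, 0, 0], "fingers": 0.6}]'

```text
clock: 44.1
tcp_pos: [0.4075, -0.1935, 0.0468]
orientation: [-2.106, -2.33, 0.003]
contact_force: [-0.1, 0.9, -0.1]
grip_width: 0.034
```

Request:
jog_arm --rows '[{"xyz": [0, 0, -3], "delta_rot": [0, 0, 0], "fingers": 0.6}, {"xyz": [0, 0, -6], "delta_rot": [0, 0, 0], "fingers": 0.6}, {"xyz": [0, 0, -9], "delta_rot": [0, 0, 0], "fingers": 0.6}, {"xyz": [0, 0, -13], "delta_rot": [0, 0, 0], "fingers": 0.6}, {"xyz": [0, 0, -17], "delta_rot": [0, 0, 0], "fingers": 0.6}]'

```text
clock: 44.52
tcp_pos: [0.407, -0.1928, 0.2187]
orientation: [-2.104, -2.329, 0.003]
contact_force: [0.2, -0.3, -0.7]
grip_width: 0.0342
```

```bash
python3 - <<'E'
from fit import *
F={}
for n in("side","top"): F[n]=imaging.grab_frame(n);cv2.imwrite(f"pics/{n}_end.png",F[n])
cv2.imwrite("pics/s32.png",cv2.resize(F["side"][120:220,250:410],None,fx=5,fy=5,interpolation=2))
cv2.imwrite("pics/t32.png",cv2.resize(F["top"][130:290,335:455],None,fx=3.7,fy=3.7,interpolation=2))
st()
E
```

```text
t 44.62 tcp [ 0.4116 -0.1945  0.2235] F [ 0.5 -0.8  0.1] w 0.0342
[[-0.101, 0.995, 0.008], [0.995, 0.101, -0.005], [-0.006, 0.007, -1.0]]
```

View pics/s32.png

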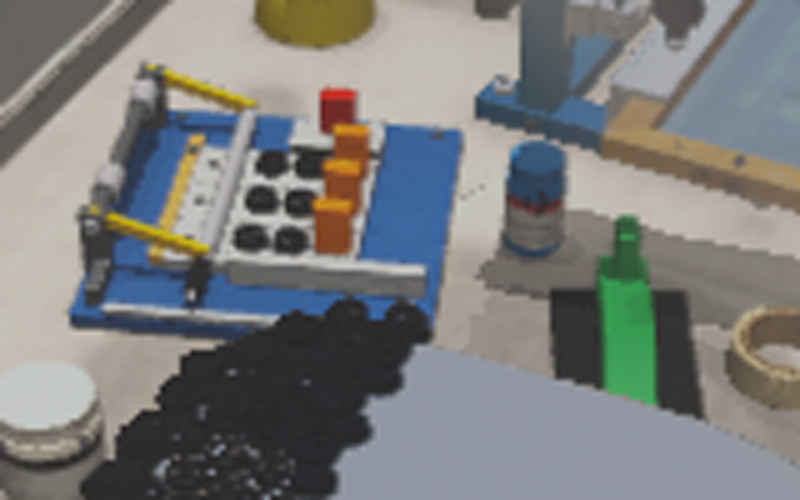

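View pics/t32.png

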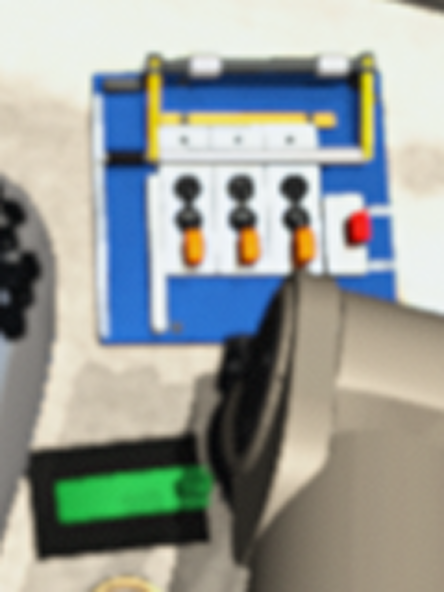

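```bash
python3 - <<'E'
import cv2
f=cv2.imread("pics/top_end.png")[150:215,365:450];cv2.imwrite("pics/t33.png",cv2.resize(f,None,fx=9,fy=9,interpolation=cv2.INTER_NEAREST))
f=cv2.imread("pics/side_end.png")[130:185,275:340];cv2.imwrite("pics/s33.png",cv2.resize(f,None,fx=10,fy=10,interpolation=cv2.INTER_NEAREST))
E
```

```text
(no output)
```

View pics/t33.png

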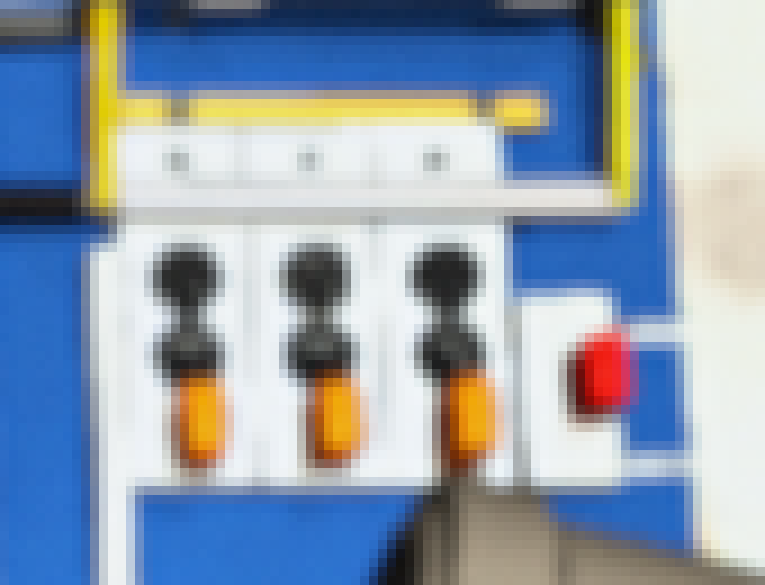

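View pics/s33.png

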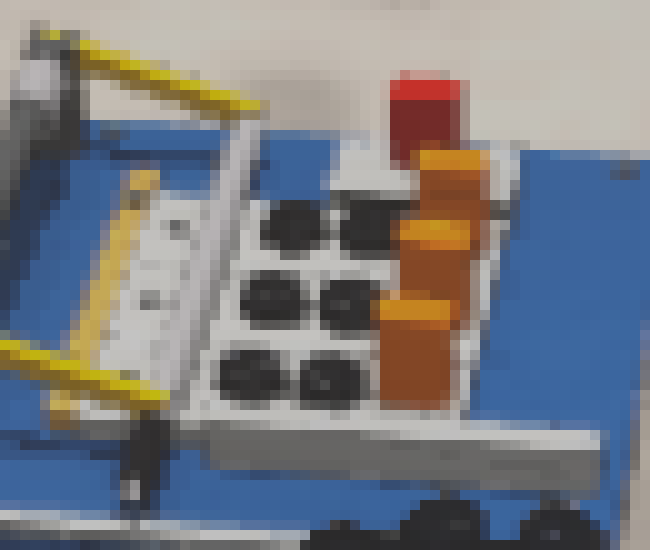

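```bash
python3 - <<'E'
from h import *
for _ in range(6): imaging.grab_frame("top")
st();print(r.hand_in())
E
```

```text
t 44.92 tcp [ 0.4069 -0.193   0.2155] F [ 0.2  0.4 -0.3] w 0.0339
[[-0.101, 0.995, -0.005], [0.995, 0.101, 0.001], [0.001, -0.005, -1.0]]
the job is handed in; nothing more can be done
None
```

All three carriers are clamped under the closed bar and the wedge is back on its mat. I handed the job in at about 45 s of the 210 s allowed; no verdict was reported.

**What I did**
- I drove the wedge to the end of its lane, where it stopped dead at about 27 N, and the bar stayed open.
- I slid each carrier in until it stopped against the brass stop, then pushed each one again. They stopped at tool x 0.589, 0.590 and 0.590 m, which matches the slight angle of the clamp.
- I pushed the side jaw up until it would move no further. The last reading was about 7 N at the tool, so roughly 5 N on the row once the jaw's own 2 N of friction is taken off.
- I drew the wedge out, which let the bar down, and set the wedge down standing on its base, a little better centred on the mat than at the start.

**Last checks**
- In the final pictures the bar lies across all three carriers.
- The blank ends look to be at the stop, and I could see no gap in the row, at the jaw or at the fence. The picture only resolves about 3 mm per pixel, so a very small gap would not show.
- The wedge stands on its mat, and the pots in those views are where they were. The white pot on the side table was last seen, unmoved, before the third carrier was lifted.
- At hand-in the gripper was clear of everything.

**One unexplained reading:** while backing away from the jaw toward the front, at about 0.18 m height, I saw a brief 20 N force. It could have been braking or a light brush against the press post. The pictures afterwards showed nothing moved.

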